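# Load and clamp the shielded radio test box

### The arm

A 7-joint arm with a two-finger parallel gripper is mounted at the origin on the work surface. World frame = base frame: x ahead of the robot, y to its left, z up, the work surface at z = 0. Lengths are in mm, angles in rad, forces in N, time in s.
With the tool pointing down it reaches from about 400 to 750 mm from the base axis. Payload 19.5 kg.
Tool frame: the origin (TCP) lies midway between the tips of the shut fingers; the grasp point (between the pads) lies 19 mm behind it; z points along the fingers, x is the direction in which the jaws open and shut, and the axes are right-handed (so a half turn about z gives the same grasp; the last joint's range is limited). The gripper opens to 85 mm and grips with 20 to 120 N. Pads are 22 mm wide; open, the fingers measure 114 mm over their backs; the gripper's body (76 mm by 85 mm) begins 54 mm behind the grasp point. The pads swing forward as they close: fully open they stand 13 mm farther back than shut.
Start: joints at [1.307, 0.707, -0.028, 1.485, 0.022, 0.951, -0.075], TCP at [126.487, -560.889, 231.268] pointing down, gripper open.
Joint ranges: [-2.71, 2.71], [-0.32, 2.16], [-1.57, 1.52], [0, 2.45], [-1.46, 4.6], [0, 2.02], [-2.83, 2.83]. Speed limits (rad/s): [1.89, 1.89, 2.57, 2.57, 3.01, 3.01, 3.01].

### API

Orientations are given as a unit quaternion [w, x, y, z].
In Python, from rig import r, read_camera, calibration gives the robot as it stands.
- The arm moves only by the tool apply_moves, never from a script. Its argument "series" is a list of rows, each an object with "linear": the shift along the tool's x, y, z as a fraction of full scale, a list of three; "rot": the turn, a rotation vector about the tool's x, y, z as a fraction of full scale, a list of three. A call has 1 to 10 rows; each row shifts and turns the commanded pose from where the row before left it, along the tool's axes as they then stand; what a row does not reach is not made up. Full scale, the value 1, is 20 cm for a shift and 120 degrees for a turn. A row lasts 1/10 s, in which the tool goes at most 50 mm and 8.59 degrees, less where a joint would pass 70% of its speed; a pose out of reach is approached as far as the arm can. A call with a number of a shift or a turn outside -1 to 1 is refused whole. A call with a gripper value outside its range is refused whole. "gripper" is the closure, from 0 (fully open) to 1 (shut), set as the call begins (left out, the last holds). The fingers move at their own pace and stop on an object; "grip_force" is the grip in N (left out, the last holds). Time passes only in rows, so rows that do not move let the fingers close. It gives the time, the measured TCP pose, the force and the opening at its end, in the units of the state.
- r.sense(): the state, without advancing time (a new reading comes with each control period).
- read_camera(name): name is "scene" or "top"; returns the picture (384x512x3 uint8, red, green, blue); there is no depth.
- calibration(name): a dict with "camera_matrix" (3x3 intrinsics, pixels), "k1" (the pictures are not rectified: a ray, as slopes to the right and down, at radius r is drawn at 1 + k1 r^2 times it, then the intrinsics apply), "pose" (4x4, takes a point from camera to world coordinates). Camera axes: x right, y down, z forward; pixel columns grow to the right and rows downward; lengths in mm; the calibration is good to about 2 mm. A picture is of the moment at which its call begins. calibration takes no time and is no camera call.
- r.close_job(): hands the job in, once; it reports no verdict.
The state is a dict: "clock": time; "qpos": joint angles; "joint_vel": joint speeds; "joint_torque": joint torques, N m; "tool_pos": TCP position; "tcp_rot": TCP orientation; "force": force on the tool from outside, world axes, zero at the start; "ft_torque": the same for the moment, N m; "width": opening from 0.0 (shut) to 1.0 (fully open).
Only numpy, scipy, OpenCV 4.12 (cv2) and the standard library are available. Lean on these libraries where they do the work, as an engineer would, in place of code of your own. Each camera call takes 0.05 s, during which the arm holds its last target. There are 200 camera calls.

### The job

Load the shielded test box for the next run: swing its cover open past the snap point so that it springs to its open stop, and lay every sensor module that is on the bench flat into a pocket of its own in the box, white antenna face up. Then swing the cover shut and clamp it with both captive screws: pull each knob up against its spring until its thread engages and drive it clockwise as far as it goes, so that it stays out with its claw hooked under the ledge. Leave the other things on the bench where they are.

Things in the scene. Friction and masses are not known exactly. Their poses are not given: they have to be found in the camera images.
- module1_mid (a point): Centre of a radio sensor module (up to three, alike; an absent one reads None from the start): rigid box 66 (x) x 52 (y) x 30 (z) mm, 130-250 g. +z: white antenna face with orange patch; -z: black fins; grey sides. At the start it stands on a long 66 x 30 side, 52 mm tall, on the blue mat (top 2 mm above the bench), x roughly along world y, white face towards +x or -x.
- module2_mid (a point): Centre of a radio sensor module (up to three, alike; an absent one reads None from the start): rigid box 66 (x) x 52 (y) x 30 (z) mm, 130-250 g. +z: white antenna face with orange patch; -z: black fins; grey sides. At the start it stands on a long 66 x 30 side, 52 mm tall, on the blue mat (top 2 mm above the bench), x roughly along world y, white face towards +x or -x.
- module3_mid (a point): Centre of a radio sensor module (up to three, alike; an absent one reads None from the start): rigid box 66 (x) x 52 (y) x 30 (z) mm, 130-250 g. +z: white antenna face with orange patch; -z: black fins; grey sides. At the start it stands on a long 66 x 30 side, 52 mm tall, on the blue mat (top 2 mm above the bench), x roughly along world y, white face towards +x or -x.
- pocket1 (a point): Middle of the floor of pocket 1 in the box, 10 mm above the bench, axes as the box's. Pocket: 72 mm along y, 58 mm along x, dark floor, bounded by blue strips 6 mm high (16 mm wide between pockets). The pockets lie 74 mm apart along x; 2 is in the middle of the box. A module fits either way round, its 66 mm along y.
- pocket2 (a point): Middle of the floor of pocket 2 in the box, 10 mm above the bench, axes as the box's. Pocket: 72 mm along y, 58 mm along x, dark floor, bounded by blue strips 6 mm high (16 mm wide between pockets). The pockets lie 74 mm apart along x; 2 is in the middle of the box. A module fits either way round, its 66 mm along y.
- pocket3 (a point): Middle of the floor of pocket 3 in the box, 10 mm above the bench, axes as the box's. Pocket: 72 mm along y, 58 mm along x, dark floor, bounded by blue strips 6 mm high (16 mm wide between pockets). The pockets lie 74 mm apart along x; 2 is in the middle of the box. A module fits either way round, its 66 mm along y.
- cover (a joint): Angle of the flat aluminium cover (262 x 176 x 6 mm, orange stripe at its free edge), rad: 0 shut, 2.1 open stop (leaning back past the hinge). It opens upward about the box's +y upper edge. An over-centre spring, snap point about 1.16 rad, drives it to the nearer stop and holds it: about 6 N at the grip bar lift it from shut, about 5 N bring it back from open.
- cover_hinge (a point): Middle of the cover's hinge line, which runs along the box's x at y +88 mm, 46 mm above the bench. Axes as the box's.
- cover_bar (a point): Middle of the cover's black round grip bar, 12 mm diameter, 86 mm clear length along x, 46 mm off (centre) the cover's free edge between two flat arms; 222 mm from the hinge line, 6 mm above the plane of the cover's underside. Shut, it is 52 mm above the bench on the box's -y side; it can be pinched from above at any cover angle. Axes: the cover's.
- screw1_knob (a point): Centre of captive screw 1's round black knob with orange rim, 36 mm diameter, 28 mm tall, on the cover's ear at the -x end of the free edge (105 mm from the middle, 200 mm from the hinge line). Shut and let down, its underside is 69 mm, its top 97 mm above the bench, over a brass bushing of 33 mm diameter (flange 39 mm) on the ear (top 52 mm). z: screw axis, outward.
- screw2_knob (a point): Centre of captive screw 2's round black knob with orange rim, 36 mm diameter, 28 mm tall, on the cover's ear at the +x end of the free edge (105 mm from the middle, 200 mm from the hinge line). Shut and let down, its underside is 69 mm, its top 97 mm above the bench, over a brass bushing of 33 mm diameter (flange 39 mm) on the ear (top 52 mm). z: screw axis, outward.
- screw1_lift (a joint): How far screw 1 is pulled out along its axis, m: 0 let down, stop at 0.013. A light spring pulls it in (about 2 N at rest, 3.5 N at the stop). It must be out at least 0.0075 (0.010 is safe) before it can turn; once turned 0.4 rad or more its thread carries it and it does not fall back.
- screw2_lift (a joint): How far screw 2 is pulled out along its axis, m: 0 let down, stop at 0.013. A light spring pulls it in (about 2 N at rest, 3.5 N at the stop). It must be out at least 0.0075 (0.010 is safe) before it can turn; once turned 0.4 rad or more its thread carries it and it does not fall back.
- screw1_turn (a joint): How far screw 1 is turned clockwise seen from above, rad: 0 to 2.6 (end stop). Let down, it is blocked at about 0.2. Pulled out, it turns easily; the thread rises from 7 to 10 mm over the turn and holds at any angle when let go. Near the end a claw at its foot swings under the steel ledge on the box's -y wall and locks the shut cover.
- screw2_turn (a joint): How far screw 2 is turned clockwise seen from above, rad: 0 to 2.6 (end stop). Let down, it is blocked at about 0.2. Pulled out, it turns easily; the thread rises from 7 to 10 mm over the turn and holds at any angle when let go. Near the end a claw at its foot swings under the steel ledge on the box's -y wall and locks the shut cover.
- coupler: Bystander: grey directional coupler, 50 x 110 x 34 mm with brass connectors; origin at the middle of its underside.
- attenuator: Bystander: finned black attenuator, 46 mm diameter, 94 mm tall, standing; origin at its foot.
- wrench1: Bystander: steel wrench, 180 mm long.
- driver1: Bystander: screwdriver with blue handle, 190 mm long.
- adapter_bin: Bystander: open blue bin, 100 x 140 x 50 mm.
- mug: Bystander: white mug, 80 mm diameter, 95 mm tall.
- meter: Bystander: yellow hand-held meter, 190 x 90 x 35 mm.
- box: Aluminium shielded test box fixed to the bench, 262 (x) x 176 (y) mm outside, walls 6 mm, rim 46 mm, floor 10 mm above the bench. Origin: middle of its underside; x along the row of three pockets, +y towards the cover's hinge, -y side has the grip bar and screws. Inside, between the pocket strips (42 mm from the middle line) and the long walls (82 mm) the floor is free for fingers.
- cap_tin: Bystander: small round tin, 42 mm diameter, 18 mm tall, on the mat's edge next to the box.

How it is judged:
By the outcome, as a careful person would: the job done as asked, in the order asked, and still so for the second after the job is handed in, with the robot touching nothing.
Of module1, module2, module3 only 2 to 3 are there at a start; the rules pass over those that are not, and their reading is None.
At some moment in a run one of module1, module2, module3 may be knocked a few centimetres aside while the robot is not near it.
Once in a run the grip may slacken for a moment while it holds something.
It also fails if it takes over 210 s, if anything falls off the work surface, if the arm or the gripper's body presses on something with over 40 N, if the wrist force passes 120 N, or if a joint passes its speed limit or range.

## Working session

There is one attempt and no reset: what is moved stays moved. The work goes in short steps, Python scripts to look and compute and a tool call to move; the robot and the scene stay as the last step left them, time stands still between calls to the robot, and variables do not carry over. Pictures are saved under pics/ and viewed, on a budget of 14 in all, crops included, one or two more only if the job needs it, and the job is handed in when it is done.

Besides the shell and the picture viewer there is one more tool, called by a JSON object that holds its "op" and its "data", one argument or row to a line. apply_moves: Moves the arm, as the interface text tells. Its arguments: {"type":"object","properties":{"series":{"type":"array"},"gripper":{"type":"number"},"grip_force":{"type":"number"}},"required":["series"]}

```bash
ls; mkdir -p pics; python3 - <<'E'
from rig import r, read_camera, calibration
import cv2
for n in("scene","top"):
    im=read_camera(n); cv2.imwrite(f"pics/{n}0.png",cv2.resize(im[:,:,::-1],(800,600),interpolation=cv2.INTER_CUBIC))
    c=calibration(n); print(n,c)
print(r.sense())
E
```

```text
pics
scene {'camera_matrix': array([[412.41701712,   0.        , 253.45356053],
       [  0.        , 412.41701712, 192.6956471 ],
       [  0.        ,   0.        ,   1.        ]]), 'k1': -0.054873634266900694, 'pose': array([[ 7.64269398e-01,  3.96182284e-01, -5.08853501e-01,
         1.19310498e+03],
       [ 6.44668334e-01, -4.90365834e-01,  5.86467466e-01,
        -7.21858882e+02],
       [-1.71763505e-02, -7.76260876e-01, -6.30177773e-01,
         8.57470928e+02],
       [ 0.00000000e+00,  0.00000000e+00,  0.00000000e+00,
         1.00000000e+00]])}
top {'camera_matrix': array([[381.47950019,   0.        , 250.03291285],
       [  0.        , 381.47950019, 187.97256054],
       [  0.        ,   0.        ,   1.        ]]), 'k1': -0.050302661898134766, 'pose': array([[-4.56101367e-03, -9.86125015e-01,  1.65941711e-01,
         3.57058009e+02],
       [-9.99989230e-01,  4.35533941e-03, -1.60330642e-03,
        -3.29367861e+01],
       [ 8.58328098e-04, -1.65947236e-01, -9.86134260e-01,
         1.27496819e+03],
       [ 0.00000000e+00,  0.00000000e+00,  0.00000000e+00,
         1.00000000e+00]])}
{'clock': 0.1, 'qpos': array([ 1.30727512,  0.70702505, -0.02763151,  1.48492328,  0.02202214,
        0.95092333, -0.07550727]), 'joint_vel': array([-0.00123498, -0.00314511, -0.00020749, -0.00261729,  0.00017524,
       -0.00090112,  0.00021268]), 'joint_torque': array([ 1.22022851e-03, -8.84283972e+01,  1.23653714e+00, -2.36454338e+01,
        1.70334487e-02,  5.02306371e-03,  3.90437344e-05]), 'tool_pos': array([ 126.45506556, -560.68637394,  230.88993933]), 'tcp_rot': array([-2.89545260e-04,  7.81031781e-01, -6.24491088e-01, -3.92750520e-04]), 'force': array([ 0.38971257, -0.2499362 , -0.01054057]), 'ft_torque': array([-0.01929945, -0.00602472,  0.0012886 ]), 'width': 0.9986014153420131}
```

View pics/scene0.png

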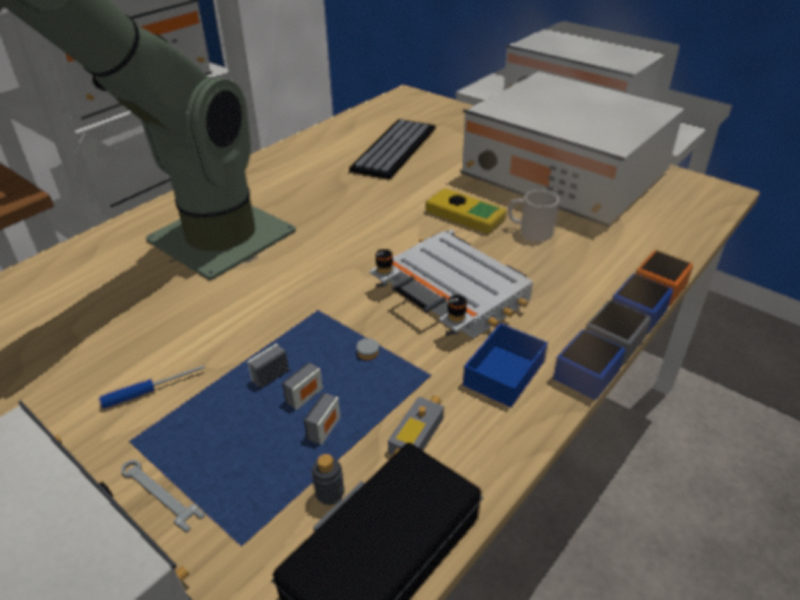

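View pics/top0.png

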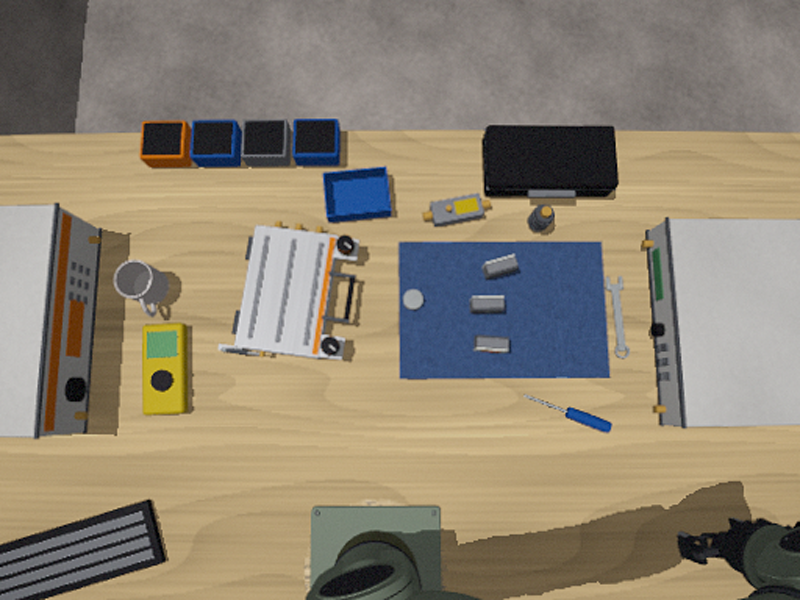

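The scene shows three modules on the mat at scene (267,365), (302,387) and (322,418). The first shows its fins to the camera (white towards -x) and the other two show white (+x). In the top view the box is at (290,290), with the grip bar and knobs on its right (world -y) side, knobs at (346,244) and (331,346). I'll enlarge a crop to measure.

```bash
cat > h.py <<'E'
from rig import r, read_camera, calibration
import cv2, numpy as np
from scipy.spatial.transform import Rotation as R
def proj(P,n):
    c=calibration(n); T=np.linalg.inv(c['pose']); p=np.atleast_2d(P)@T[:3,:3].T+T[:3,3]
    s=p[:,:2]/p[:,2:]; s=s*(1+c['k1']*(s**2).sum(1,keepdims=True)); K=c['camera_matrix']
    return s*K[0,0]+K[:2,2]
def unproj(uv,z,n):
    c=calibration(n);K=c['camera_matrix']; uv=np.atleast_2d(uv).astype(float)
    d=(uv-K[:2,2])/K[0,0]; s=d.copy()
    for _ in range(20): s=d/(1+c['k1']*(s**2).sum(1,keepdims=True))
    v=np.c_[s,np.ones(len(s))]@c['pose'][:3,:3].T; o=c['pose'][:3,3]
    return o+v*((z-o[2])/v[:,2:])
def crop(im,x0,y0,x1,y1,k): return cv2.resize(im[y0:y1,x0:x1],None,fx=k,fy=k,interpolation=cv2.INTER_CUBIC)
def st():
    s=r.sense(); print('t',round(s['clock'],2),'tcp',s['tool_pos'].round(1),'q',s['qpos'].round(2),'F',s['force'].round(1),'w',round(s['width'],3))
    w,x,y,z=s['tcp_rot']; print('R rows',R.from_quat([x,y,z,w]).as_matrix().round(3).tolist()); return s
E
python3 - <<'E'
from h import *
im=read_camera('top')[:,:,::-1]
a=crop(im,135,130,245,240,5); b=crop(im,290,150,346,240,5)
c=np.zeros((550,830,3),np.uint8); c[:,:550]=a; c[:450,550:]=b
cv2.imwrite('pics/c1.png',c[:, :800])
s=read_camera('scene')[:,:,::-1]
cv2.imwrite('pics/c2.png',crop(s,150,195,250,300,5))
E
```

```text
(no output)
```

View pics/c1.png

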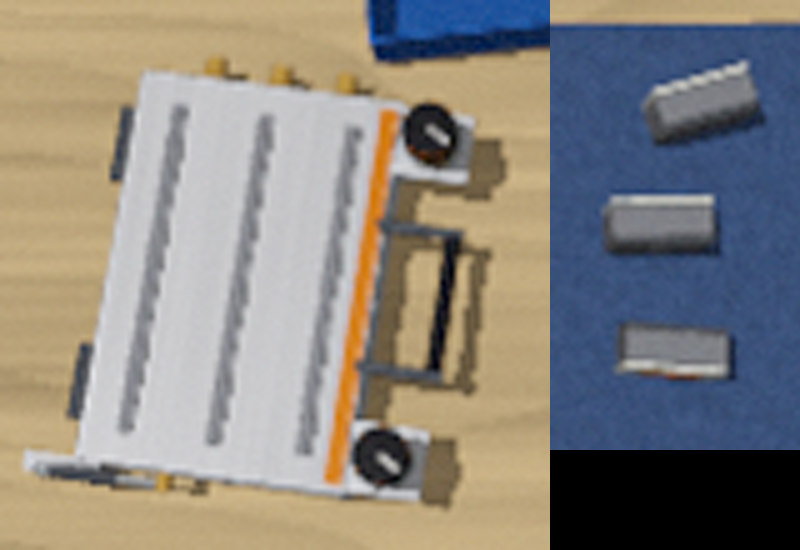

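View pics/c2.png

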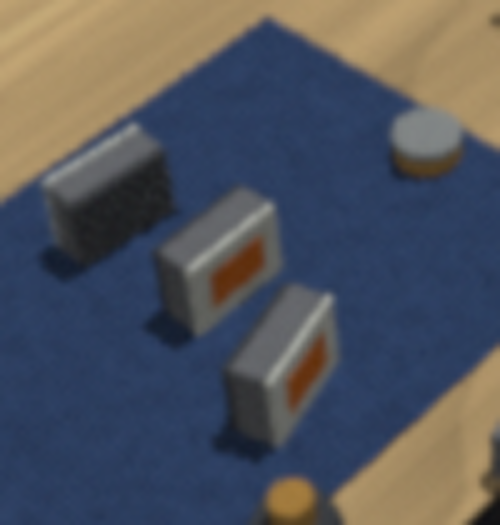

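In the top crop, the cover corners are at (145,72), (82,458), (345,492) and (402,105), the knobs at (430,130) and (380,455), and the bar ends at (452,240) and (433,372). The module top faces are at about (703,100), (660,219) and (675,347). The scene crop gives sharp top-face quads, with white facing +x on the two farther modules and -x on the nearest. Next I'll fit poses to these points.

```bash
cat > fit.py <<'E'
from h import *
from scipy.optimize import least_squares
def px(l,ox,oy,k=5,sx=0): return (np.array(l,float)-[sx,0]+.5)/k-.5+[ox,oy]
def fit(model,obs,x0):  # model: local pts ; obs: list of (cam, idx, px)
    def res(p):
        c,s=np.cos(p[2]),np.sin(p[2]); W=np.c_[model[:,0]*c-model[:,1]*s+p[0],model[:,0]*s+model[:,1]*c+p[1],model[:,2]]
        return np.concatenate([(proj(W[i],n)-q).ravel() for n,i,q in obs])
    o=least_squares(res,x0,loss='soft_l1'); print('x,y,yaw',o.x[:2].round(1),np.degrees(o.x[2]).round(2),'res',res(o.x).round(1).tolist()); return o.x
E
python3 - <<'E'
from fit import *
m=np.array([[131,88,52],[-131,88,52],[-131,-88,52],[131,-88,52],[105,-112,97],[-105,-112,97],[43,-134,56],[-43,-134,56]],float)
fit(m,[('top',list(range(8)),px([(145,72),(82,458),(345,492),(402,105),(430,130),(380,455),(452,240),(433,372)],135,130))],[450,150,0])
def quad(q,zt,x0,cam,ox,oy):
    # order: corners (dx,dy): given as local 30(x) x 66(y)
    mm=np.array([[-15,-33,zt],[-15,33,zt],[15,33,zt],[15,-33,zt]],float)
    fit(mm,[(cam,[0,1,2,3],px(q,ox,oy))],x0)
for q in ([(228,370),(293,287),(333,297),(268,385)],[(158,255),(240,190),(275,207),(190,270)],[(45,180),(135,125),(163,150),(73,210)]):
    quad(q,54,[500,-180,0],'scene',150,195)
print(unproj(px([(703,100),(660,219),(675,347)],290,150,5,550),54,'top').round(1))
E
```

```text
x,y,yaw [572.3 183.7] -7.8 res [-0.4, -0.5, -1.5, 0.5, -0.1, 1.0, 0.5, -0.4, -0.1, -0.3, 0.1, 0.2, 0.4, 0.0, 0.4, -0.4]
x,y,yaw [ 629.6 -265.8] 14.0 res [-1.2, -0.3, -0.8, -1.1, 1.0, 0.5, 0.9, 0.6]
x,y,yaw [ 549.4 -235.8] 1.62 res [-1.0, -0.4, -0.2, -1.1, 0.6, 0.2, 0.4, 1.6]
x,y,yaw [ 463.5 -240.9] -4.4 res [-0.8, 0.5, 0.0, -0.1, 0.9, -0.2, -0.1, -0.2]
[[ 622.6 -265.3   54. ]
 [ 543.8 -234.5   54. ]
 [ 460.7 -241.6   54. ]]
```

{"op": "apply_moves", "data": {
  "series": [
    {"linear": [0,0,0],"rot": [0,0,0.057]},
    {"linear": [0,0,0],"rot": [0,0,0.057]},
    {"linear": [0,0,0],"rot": [0,0,0.057]},
    {"linear": [-0.2075,-0.1065,0],"rot": [0,0,0]},
    {"linear": [-0.2075,-0.1065,0],"rot": [0,0,0]},
    {"linear": [-0.2075,-0.1065,0],"rot": [0,0,0]},
    {"linear": [-0.2075,-0.1065,0],"rot": [0,0,0]},
    {"linear": [-0.2075,-0.1065,0],"rot": [0,0,0]},
    {"linear": [-0.2075,-0.1065,0],"rot": [0,0,0]},
    {"linear": [-0.2075,-0.1065,0],"rot": [0,0,0]}
  ],
  "gripper": 0.3
}}

```text
clock: 1.2
tool_pos: [314.4, -291.7, 231.4]
tcp_rot: [0.0, -0.657, 0.754, -0.0]
force: [1.1, 0.2, 0.0]
width: 0.703
```

{"op": "apply_moves", "data": {
  "series": [
    {"linear": [-0.2075,-0.1065,0],"rot": [0,0,0]},
    {"linear": [-0.2075,-0.1065,0],"rot": [0,0,0]},
    {"linear": [-0.2075,-0.1065,0],"rot": [0,0,0]},
    {"linear": [-0.2075,-0.1065,0],"rot": [0,0,0]},
    {"linear": [-0.2075,-0.1065,0],"rot": [0,0,0]},
    {"linear": [-0.2075,-0.1065,0],"rot": [0,0,0]},
    {"linear": [-0.2075,-0.1065,0],"rot": [0,0,0]},
    {"linear": [-0.2075,-0.1065,0],"rot": [0,0,0]},
    {"linear": [-0.2075,-0.1065,0],"rot": [0,0,0]},
    {"linear": [0,0,0],"rot": [0,0,0]}
  ]
}}

```text
clock: 2.2
tool_pos: [556.0, 56.3, 230.4]
tcp_rot: [0.001, -0.66, 0.751, 0.001]
force: [-0.1, -1.2, -0.4]
width: 0.705
```

```bash
cat >> h.py <<'E'
def pose():
    s=r.sense(); w,x,y,z=s['tcp_rot']; return s['tool_pos'],R.from_quat([x,y,z,w]).as_matrix()
def frame(az,lean=0,leanaz=None):
    """tool frame: jaw axis x at azimuth az (deg), tool down; lean>0: body leans by lean deg towards azimuth az-90 side (about x)"""
    a=np.radians(az); X=np.array([np.cos(a),np.sin(a),0]); Z=np.array([0,0,-1.]); M=np.c_[X,np.cross(Z,X),Z]
    return M@R.from_rotvec([np.radians(lean),0,0]).as_matrix()
def plan(P,M=None,step=45,P0=None,M0=None):
    p,m=pose(); p=p if P0 is None else np.array(P0,float); m=m if M0 is None else M0
    if M is None: M=m
    rv=R.from_matrix(m.T@M).as_rotvec(degrees=True); k=max(1,int(np.ceil(np.abs(np.linalg.norm(rv)/8.5))))
    print('rot deg',rv.round(1),'rows',k,'each',(rv/120/k).round(4).tolist())
    d=M.T@(np.array(P,float)-p); n=max(1,int(np.ceil(np.linalg.norm(d)/step)))
    print('  lin mm',d.round(1),'rows',n,'each',(d/200/n).round(4).tolist())
E
python3 - <<'E'
from h import *
st(); plan([554.1,50.9,100]); plan([554.1,50.9,35],frame(-97.8))
E
```

```text
t 2.2 tcp [556.   56.3 230.4] q [-0.27  0.69  0.22  1.55 -0.18  0.92 -1.69] F [-0.1 -1.2 -0.4] w 0.705
R rows [[-0.129, -0.992, -0.0], [-0.992, 0.129, 0.002], [-0.002, 0.0, -1.0]]
rot deg [0. 0. 0.] rows 1 each [0.0, 0.0, 0.0]
  lin mm [  5.9   1.2 130.3] rows 3 each [0.0099, 0.002, 0.2172]
rot deg [0.  0.1 0.4] rows 1 each [0.0002, 0.0011, 0.0031]
  lin mm [  5.7   1.2 195.4] rows 5 each [0.0057, 0.0012, 0.1954]
```

{"op": "apply_moves", "data": {
  "series": [
    {"linear": [0.028,0.006,0],"rot": [0,0,0]},
    {"linear": [0,0,0.2],"rot": [0,0,0]},
    {"linear": [0,0,0.2],"rot": [0,0,0]},
    {"linear": [0,0,0.2],"rot": [0,0,0]},
    {"linear": [0,0,0.2],"rot": [0,0,0]},
    {"linear": [0,0,0.1],"rot": [0,0,0]},
    {"linear": [0,0,0.085],"rot": [0,0,0]},
    {"linear": [0,0,0],"rot": [0,0,0]},
    {"linear": [0,0,0],"rot": [0,0,0]}
  ],
  "gripper": 0.6
}}

```text
clock: 3.1
tool_pos: [552.4, 44.1, 35.1]
tcp_rot: [-0.0, -0.657, 0.754, -0.0]
force: [0.1, 0.3, 0.4]
width: 0.403
```

{"op": "apply_moves", "data": {
  "series": [
    {"linear": [0,0,0],"rot": [0,0,0]},
    {"linear": [0,0,0],"rot": [0,0,0]},
    {"linear": [0,0,0],"rot": [0,0,0]},
    {"linear": [0,0,0],"rot": [0,0,0]},
    {"linear": [0,0,0],"rot": [0,0,0]}
  ],
  "gripper": 1.0,
  "grip_force": 40
}}

```text
clock: 3.6
tool_pos: [553.9, 53.0, 36.2]
tcp_rot: [0.005, -0.659, 0.752, 0.002]
force: [3.8, 44.9, 6.6]
width: 0.122
```

```bash
python3 - <<'E'
from h import *
st()
E
```

```text
t 3.6 tcp [553.9  53.   36.2] q [-0.21  0.98  0.12  1.73 -0.25  0.44 -1.62] F [ 3.8 44.9  6.6] w 0.122
R rows [[-0.13, -0.991, 0.004], [-0.991, 0.13, 0.01], [-0.01, -0.003, -1.0]]
```

The bar is gripped, but there is a 45 N side load because the command is 9 mm off. I'll relieve that first, then follow the arc.

{"op": "apply_moves", "data": {
  "series": [
    {"linear": [-0.045,0,0],"rot": [0,0,0]},
    {"linear": [0,0,0],"rot": [0,0,0]},
    {"linear": [0,0,0],"rot": [0,0,0]}
  ]
}}

```text
clock: 3.9
tool_pos: [554.0, 53.5, 36.1]
tcp_rot: [0.0, -0.657, 0.754, -0.001]
force: [-4.5, -1.6, 11.6]
width: 0.12
```

{"op": "apply_moves", "data": {
  "series": [
    {"linear": [-0.014,0,-0.11],"rot": [0,0,0]},
    {"linear": [-0.014,0,-0.11],"rot": [0,0,0]},
    {"linear": [-0.035,0,-0.105],"rot": [0,0,0]},
    {"linear": [-0.035,0,-0.105],"rot": [0,0,0]},
    {"linear": [0,0,0],"rot": [0,0,0]}
  ]
}}

```text
clock: 4.4
tool_pos: [556.6, 72.8, 123.4]
tcp_rot: [0.001, -0.657, 0.754, -0.001]
force: [-1.7, -9.0, -2.1]
width: 0.12
```

```bash
cat >> h.py <<'E'
BC=np.array([572.3,183.7]); YAW=np.radians(-7.8)
ex=np.array([np.cos(YAW),np.sin(YAW)]); ey=np.array([-ex[1],ex[0]])
def barpos(th,off=np.zeros(2)):
    f=th+.027; return np.r_[BC+off+ey*(88-222.1*np.cos(f)),46+222.1*np.sin(f)-19]
def tobox(p): d=p[:2]-BC; return np.array([d@ex,d@ey,p[2]])
E
python3 - <<'E'
from h import *
s=st(); b=tobox(s['tool_pos']); print(b, 'angle', np.arctan2(b[2]+19-46,88-b[1])-.027, 'rad',np.hypot(b[2]+19-46,88-b[1]))
E
```

```text
t 4.4 tcp [556.6  72.8 123.4] q [-0.28  0.84  0.19  1.67 -0.23  0.65 -1.68] F [-1.7 -9.  -2.1] w 0.12
R rows [[-0.136, -0.991, 0.003], [-0.991, 0.136, -0.001], [0.001, -0.003, -1.0]]
[  -0.49455879 -112.0303486   123.44131604] angle 0.42225245530787603 rad 222.06545836881224
```

{"op": "apply_moves", "data": {
  "series": [
    {"linear": [-0.056,0,-0.096],"rot": [0,0,0]},
    {"linear": [-0.056,0,-0.096],"rot": [0,0,0]},
    {"linear": [-0.074,0,-0.083],"rot": [0,0,0]},
    {"linear": [-0.074,0,-0.083],"rot": [0,0,0]},
    {"linear": [-0.0885,0,-0.0665],"rot": [0,0,0]},
    {"linear": [-0.0885,0,-0.0665],"rot": [0,0,0]},
    {"linear": [-0.1,0,-0.048],"rot": [0,0,0]},
    {"linear": [-0.1,0,-0.048],"rot": [0,0,0]},
    {"linear": [0,0,0],"rot": [0,0,0]}
  ]
}}

```text
clock: 5.3
tool_pos: [575.0, 200.7, 241.8]
tcp_rot: [0.003, -0.658, 0.753, -0.002]
force: [-5.8, -10.3, 32.3]
width: 0.121
```

```bash
python3 - <<'E'
from h import *
s=st(); b=tobox(s['tool_pos']); th=np.arctan2(b[2]+19-46,88-b[1])-.027;print(b, 'angle', th, 'rad',np.hypot(b[2]+19-46,88-b[1]))
for t in np.arange(1.3,2.01,.1):
    print((frame(-97.8).T@(barpos(t)-barpos(t-.1))/200).round(3))
E
```

```text
t 5.3 tcp [575.  200.7 241.8] q [-0.51  0.76  0.27  1.35 -0.21  1.05 -1.92] F [ -5.8 -10.3  32.3] w 0.121
R rows [[-0.135, -0.991, 0.006], [-0.991, 0.135, 0.001], [-0.002, -0.006, -1.0]]
[  0.33192677  17.18932279 241.8004315 ] angle 1.225357225921723 rad 226.17112410499055
[-0.106  0.    -0.032]
[-0.109 -0.    -0.021]
[-0.111  0.    -0.01 ]
[-0.111  0.     0.001]
[-0.11  -0.     0.012]
[-0.109  0.     0.023]
[-0.106  0.     0.033]
[-0.102 -0.     0.044]
```

{"op": "apply_moves", "data": {
  "series": [
    {"linear": [-0.1,0,-0.05],"rot": [0,0,0]},
    {"linear": [-0.109,0,-0.025],"rot": [0,0,0]},
    {"linear": [-0.111,0,-0.01],"rot": [0,0,0]},
    {"linear": [0,0,0],"rot": [0,0,0]}
  ]
}}

```text
clock: 5.7
tool_pos: [583.1, 265.9, 256.3]
tcp_rot: [0.002, -0.658, 0.753, -0.0]
force: [1.1, 1.1, 8.1]
width: 0.118
```

```bash
python3 - <<'E'
from h import *
s=st(); b=tobox(s['tool_pos']); th=np.arctan2(b[2]+19-46,88-b[1])-.027;print(b, 'angle', th, 'rad',np.hypot(b[2]+19-46,88-b[1]))
E
```

```text
t 5.7 tcp [583.1 265.9 256.3] q [-0.59  0.81  0.28  1.18 -0.22  1.17 -2.02] F [1.1 1.1 8.1] w 0.118
R rows [[-0.133, -0.991, 0.004], [-0.991, 0.133, 0.003], [-0.003, -0.004, -1.0]]
[ -0.42562626  82.86020731 256.27089195] angle 1.5213820906304019 rad 229.32849662038518
```

{"op": "apply_moves", "data": {
  "series": [
    {"linear": [-0.111,0,0.006],"rot": [0,0,0]},
    {"linear": [-0.11,0,0.015],"rot": [0,0,0]},
    {"linear": [-0.109,0,0.025],"rot": [0,0,0]},
    {"linear": [-0.106,0,0.033],"rot": [0,0,0]},
    {"linear": [-0.102,0,0.044],"rot": [0,0,0]},
    {"linear": [0,0,0],"rot": [0,0,0]}
  ]
}}

```text
clock: 6.3
tool_pos: [597.5, 372.6, 230.3]
tcp_rot: [0.002, -0.658, 0.753, 0.0]
force: [3.1, 6.1, 3.3]
width: 0.117
```

```bash
python3 - <<'E'
from h import *
s=st(); b=tobox(s['tool_pos']); th=np.arctan2(b[2]+19-46,88-b[1])-.027;print(b, 'angle', th, 'rad',np.hypot(b[2]+19-46,88-b[1]))
E
```

```text
t 6.3 tcp [597.5 372.6 230.3] q [-0.69  0.96  0.28  0.9  -0.24  1.3  -2.17] F [3.1 6.1 3.3] w 0.117
R rows [[-0.134, -0.991, 0.003], [-0.991, 0.134, 0.003], [-0.003, -0.003, -1.0]]
[ -0.671799   190.5725885  230.25775782] angle 2.0111513697525663 rad 227.67268616211038
```

{"op": "apply_moves", "data": {
  "series": [
    {"linear": [0,0,0],"rot": [0,0,0]},
    {"linear": [0,0,0],"rot": [0,0,0]},
    {"linear": [0,0,0],"rot": [0,0,0]},
    {"linear": [0,0,0],"rot": [0,0,0]},
    {"linear": [0,0,0],"rot": [0,0,0]},
    {"linear": [0,0,-0.15],"rot": [0,0,0]},
    {"linear": [0,0,-0.15],"rot": [0,0,0]},
    {"linear": [0,0,0],"rot": [0,0,0]}
  ],
  "gripper": 0.3
}}

```text
clock: 7.1
tool_pos: [598.0, 369.8, 294.1]
tcp_rot: [0.003, -0.657, 0.754, -0.001]
force: [0.7, -0.3, 0.8]
width: 0.699
```

```bash
python3 - <<'E'
from h import *
s=st()
# module C approx (camera avg): pick with az -94.4, lean 60 ; first vertical hover above at z 200
plan([420,-241,200],frame(-94.4))
E
```

```text
t 7.1 tcp [598.  369.8 294.1] q [-0.68  0.93  0.3   0.76 -0.24  1.47 -2.19] F [ 0.7 -0.3  0.8] w 0.699
R rows [[-0.136, -0.991, 0.005], [-0.991, 0.136, 0.002], [-0.003, -0.005, -1.0]]
rot deg [-0.3  0.2 -3.4] rows 1 each [-0.0022, 0.0014, -0.0285]
  lin mm [622.6 130.6  94.1] rows 15 each [0.2075, 0.0435, 0.0314]
```

{"op": "apply_moves", "data": {
  "series": [
    {"linear": [0.2075,0.0435,0.031],"rot": [0,0,0]},
    {"linear": [0.2075,0.0435,0.031],"rot": [0,0,0]},
    {"linear": [0.2075,0.0435,0.031],"rot": [0,0,0]},
    {"linear": [0.2075,0.0435,0.031],"rot": [0,0,0]},
    {"linear": [0.2075,0.0435,0.031],"rot": [0,0,0]},
    {"linear": [0.2075,0.0435,0.031],"rot": [0,0,0]},
    {"linear": [0.2075,0.0435,0.031],"rot": [0,0,0]},
    {"linear": [0.2075,0.0435,0.031],"rot": [0,0,0]},
    {"linear": [0.2075,0.0435,0.031],"rot": [0,0,0]}
  ],
  "gripper": 0
}}

```text
clock: 8.0
tool_pos: [470.1, 14.7, 235.1]
tcp_rot: [0.0, -0.657, 0.754, -0.0]
force: [1.6, -0.3, 0.2]
width: 0.995
```

```bash
python3 - <<'E'
from h import *
im=read_camera('top')[:,:,::-1]
a=crop(im,150,130,250,240,5); b=crop(im,290,150,350,240,5)
c=np.zeros((550,800,3),np.uint8); c[:,:500]=a; c[:450,500:800]=b
cv2.imwrite('pics/c3.png',c); cv2.imwrite('pics/top3.png',im)
s=st()
E
```

```text
t 8.05 tcp [467.8   8.2 234.7] q [-0.23  0.56  0.25  1.86 -0.19  0.75 -1.6 ] F [  0.3 -10.6   0.4] w 1.001
R rows [[-0.143, -0.99, -0.002], [-0.99, 0.143, -0.003], [0.003, 0.001, -1.0]]
```

View pics/c3.png

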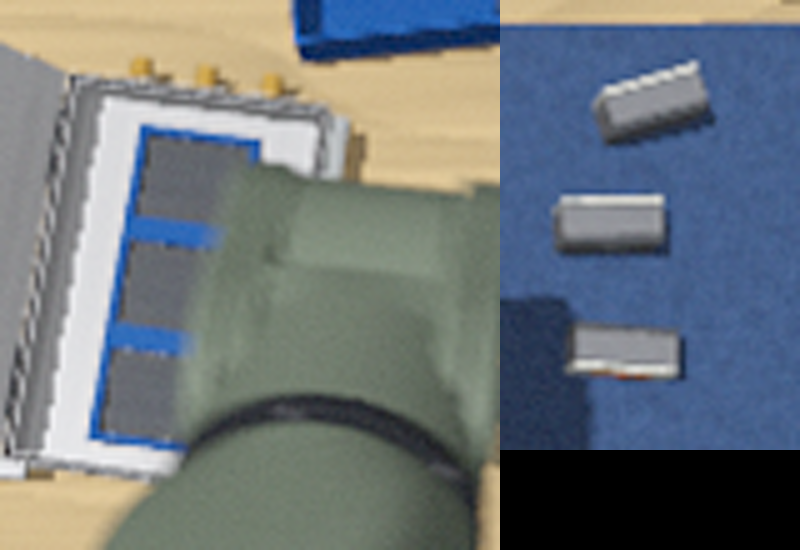

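The cover is open, the pockets are partly visible, and the modules haven't moved. I'll fit a quick kinematic model from the samples so far, to check which tool leans are reachable.

```bash
cat > kin.py <<'E'
from h import *
from scipy.optimize import least_squares
import itertools
S=[([1.30727512,.70702505,-.02763151,1.48492328,.02202214,.95092333,-.07550727],[126.455,-560.686,230.89],None),
([-0.27,0.69,0.22,1.55,-0.18,0.92,-1.69],[556,56.3,230.4],[[-0.129,-0.992,0],[-0.992,0.129,0.002],[-0.002,0,-1]]),
([-0.28,.84,.19,1.67,-.23,.65,-1.68],[556.6,72.8,123.4],[[-0.136,-0.991,0.003],[-0.991,0.136,-0.001],[0.001,-0.003,-1.0]]),
([-0.59,.81,.28,1.18,-.22,1.17,-2.02],[583.1,265.9,256.3],[[-0.133,-0.991,0.004],[-0.991,0.133,0.003],[-0.003,-0.004,-1.0]]),
([-0.68,.93,.3,.76,-.24,1.47,-2.19],[598,369.8,294.1],[[-0.136,-0.991,0.005],[-0.991,0.136,0.002],[-0.003,-0.005,-1.0]])]
lo=np.array([-2.71,-.32,-1.57,0,-1.46,0,-2.83]);hi=np.array([2.71,2.16,1.52,2.45,4.6,2.02,2.83])
def fk(q,p,sg):
    d1,d3,d5,d7,a3,a4,o1=p; rz=lambda t:R.from_euler('z',t); ry=lambda t:R.from_euler('y',t)
    M=rz(sg[0]*q[0]+o1); x=np.array([0,0,d1.real if 0 else d1]); 
    M=M*ry(q[1])*rz(sg[1]*q[2]); x=x+M.apply([a3,0,d3])
    M=M*ry(q[3])*rz(sg[2]*q[4]); x=x+M.apply([a4,0,d5])
    M=M*ry(q[5])*rz(sg[3]*q[6]); x=x+M.apply([0,0,d7]); return x,M.as_matrix()
def fitk(S=S):
    best=None
    for sg in itertools.product([1,-1],repeat=4):
        def res(p):
            o=[]
            for q,x,m in S:
                X,M=fk(q,p,sg); o+=list(X-x)
                if m is not None: o+=list(300*(M-np.array(m)).ravel())
            return o
        s=least_squares(res,[300,400,400,250,0,0,0])
        if best is None or s.cost<best[0]: best=(s.cost,sg,s.x,np.abs(s.fun[:3]))
    return best
def ik(P,M,p,sg,q0):
    best=None; rng=np.random.default_rng(0)
    for k in range(8):
        st=np.clip(q0+(rng.normal(0,.4,7) if k else 0),lo+.01,hi-.01)
        f=lambda q:(lambda X,m:np.r_[(X-P),300*(m-M).ravel(),1*(q-q0)])(*fk(q,p,sg))
        s=least_squares(f,st,bounds=(lo,hi)); X,m=fk(s.x,p,sg); e=np.linalg.norm(X-P)+300*np.linalg.norm(m-M)
        if best is None or e<best[0]: best=(e,s.x)
    return best
E
python3 - <<'E'
from kin import *
b=fitk(); print(b[0],b[1],b[2].round(2),b[3]); p,sg=b[2],b[1]
q0=r.sense()['qpos']
def chk(n,C,az,L,ret=-12):
    M=frame(az,L); bb=-M[:,2]
    for d in (0,60): e,q=ik(np.array(C)+(ret+d)*bb,M,p,sg,q0); print(n,L,d,'err',round(e,1),q.round(2))
for L in (45,60): chk('C',[462,-241,28],-94.4,L)
for L in (45,): chk('B',[546,-235,28],-90,L); chk('A',[626,-265,28],-76,L); chk('Bout',[546,-235,28],91.6,L)
for L in (-45,-30): chk('p2',[572,184,25],82.2,L); chk('mat',[520,-240,25],82.2,L)
E
```

```text
12603.57113964274 (-1, -1, -1, -1) [-1196.64  -562.82   -63.27 -1416.62  -329.04  -169.75    -3.16] [16.36025605 11.89210372 50.28429624]
C 45 0 err 326.5 [-0.    0.6   0.22  0.71 -0.    2.02 -1.4 ]
C 45 60 err 305.6 [ 0.02  0.67  0.19  0.67 -0.    2.02 -1.4 ]
C 60 0 err 446.2 [-0.06  0.64  0.24  0.7  -0.01  2.02 -1.41]
C 60 60 err 425.7 [-0.03  0.69  0.22  0.69 -0.    2.02 -1.41]
B 45 0 err 347.2 [-0.08  0.6   0.24  0.67 -0.    2.02 -1.39]
B 45 60 err 327.1 [-0.06  0.67  0.21  0.64 -0.    2.02 -1.39]
A 45 0 err 350.2 [-0.34  0.65  0.37  0.61  0.    2.02 -1.26]
A 45 60 err 331.1 [-0.3   0.71  0.34  0.58  0.    2.02 -1.25]
Bout 45 0 err 0.0 [ 2.43  1.24  0.53  1.74 -0.71  1.24 -1.23]
Bout 45 60 err 0.0 [ 2.57  1.31  0.25  1.78 -0.61  0.96 -1.34]
p2 -45 0 err 346.9 [ 0.17  0.6  -0.25  0.67 -0.01  2.02  1.37]
p2 -45 60 err 326.7 [ 0.16  0.67 -0.24  0.64  0.    2.02  1.36]
mat -45 0 err 347.4 [0.07 0.59 0.17 0.68 0.   2.02 1.7 ]
mat -45 60 err 327.0 [ 0.08  0.65  0.16  0.65 -0.    2.02  1.7 ]
p2 -30 0 err 222.9 [ 0.09  0.57 -0.21  0.67 -0.01  2.02  1.34]
p2 -30 60 err 204.5 [ 0.05  0.65 -0.17  0.62 -0.02  2.02  1.34]
mat -30 0 err 221.7 [ 0.12  0.56  0.15  0.69 -0.    2.02  1.72]
mat -30 60 err 202.8 [ 0.14  0.64  0.13  0.64 -0.    2.02  1.72]
```

```bash
sed -i 's/d1,d3,d5,d7,a3,a4,o1=p;/d1,d3,d5,d7,a3,a4,o1,o7=p;/; s/ry(q\[5\])\*rz(sg\[3\]\*q\[6\])/ry(q[5])*rz(sg[3]*q[6]+o7)/; s/s=least_squares(res,\[300,400,400,250,0,0,0\])/s=least_squares(res,[300,400,400,250,0,0,0,np.pi],bounds=([0,100,100,50,-200,-200,-4,-4],[600,700,700,500,200,200,4,4]))/' kin.py
cat > chk.py <<'E'
from kin import *
b=fitk(); print(b[0],b[1],b[2].round(2),b[3].round(1)); p,sg=b[2],b[1]
q0=r.sense()['qpos']
def chk(n,C,az,L,ret=-12):
    M=frame(az,L); bb=-M[:,2]
    for d in (0,60): e,q=ik(np.array(C)+(ret+d)*bb,M,p,sg,q0); print(n,L,d,'err',round(e,1),q.round(2))
if __name__=='__main__':
  for L in (45,60): chk('C',[462,-241,28],-94.4,L)
  for L in (45,): chk('B',[546,-235,28],-90,L); chk('A',[626,-265,28],-76,L); chk('Bout',[546,-235,28],91.6,L)
  for L in (-45,-30): chk('p2',[572,184,25],82.2,L); chk('mat',[520,-240,25],82.2,L)
E
python3 chk.py
```

```text
24.838063013993505 (-1, -1, -1, -1) [ 2.8420e+01  5.3073e+02  2.9402e+02  5.0000e+01 -2.0460e+01 -1.0600e+01
 -5.0000e-02  3.0800e+00] [1.  0.6 1.9]
C 45 0 err 0.0 [ 0.99  1.46 -1.45  1.91  2.23  1.02 -2.83]
C 45 60 err 0.0 [ 1.04  1.42 -1.57  2.03  2.16  1.13 -2.83]
C 60 0 err 13.8 [ 1.    1.54 -1.57  1.9   2.49  1.02 -2.83]
C 60 60 err 47.5 [ 1.08  1.48 -1.57  2.    2.42  1.01 -2.83]
B 45 0 err 0.0 [ 0.83  1.32 -1.15  1.65  2.14  0.64 -2.83]
B 45 60 err 0.0 [ 0.9   1.26 -1.24  1.78  2.1   0.72 -2.83]
A 45 0 err 0.0 [ 0.61  1.19 -0.61  1.36  0.22  0.08 -1.01]
A 45 60 err 0.0 [ 0.68  1.09 -0.64  1.48  0.22  0.07 -1.02]
Bout 45 0 err 0.0 [ 0.57  1.13 -0.53  1.51  0.61  1.49  1.37]
Bout 45 60 err 0.0 [ 0.52  1.11 -0.52  1.34  0.56  1.64  1.44]
p2 -45 0 err 0.0 [-0.29  1.05 -0.17  1.63  2.14  0.51 -0.92]
p2 -45 60 err 0.0 [-0.31  0.94 -0.2   1.75  2.12  0.55 -0.93]
mat -45 0 err 0.0 [ 0.72  1.12 -0.68  1.72  2.55  0.43 -0.45]
mat -45 60 err 0.0 [ 0.78  1.03 -0.73  1.85  2.53  0.46 -0.46]
p2 -30 0 err 0.0 [-0.47  1.04  0.24  1.63  1.24  0.03 -0.2 ]
p2 -30 60 err 0.0 [-0.45  0.92  0.13  1.71  1.25  0.13 -0.18]
mat -30 0 err 0.0 [ 0.6   1.05 -0.4   1.71  2.07  0.17 -0.13]
mat -30 60 err 0.0 [ 0.61  0.93 -0.38  1.79  1.97  0.13 -0.06]
```

{"op": "apply_moves", "data": {
  "series": [
    {"linear": [0.2,0.0,0.0],"rot": [0,0,0]},
    {"linear": [0.2,0,0.0],"rot": [0,0,0]},
    {"linear": [0.2,0,0.0],"rot": [0,0,0]},
    {"linear": [0.2,0,0.0],"rot": [0,0,0]},
    {"linear": [0,0,0],"rot": [0.0625,0,0]},
    {"linear": [0,0,0],"rot": [0.0625,0,0]},
    {"linear": [0,0,0],"rot": [0.0625,0,0]},
    {"linear": [0,0,0],"rot": [0.0625,0,0]},
    {"linear": [0,0,0],"rot": [0.0625,0,0]},
    {"linear": [0,0,0],"rot": [0,0,0]}
  ]
}}

```text
clock: 9.05
tool_pos: [467.1, -156.9, 290.2]
tcp_rot: [0.188, -0.632, 0.724, -0.203]
force: [0.7, 0.0, -0.1]
width: 1.0
```

```bash
python3 - <<'E'
from h import *
s=st(); P,M=pose()
import re
t=open('kin.py').read()
t=t.replace("lo=np.array","S.append((%s,%s,%s))\nlo=np.array"%(s['qpos'].tolist(),P.tolist(),M.tolist()),1)
open('kin.py','w').write(t)
E
python3 chk.py
```

```text
t 9.05 tcp [ 467.1 -156.9  290.2] q [ 0.53  0.37 -0.28  2.24 -0.57  0.   -0.85] F [ 0.7  0.  -0.1] w 1.0
R rows [[-0.13, -0.838, 0.53], [-0.991, 0.118, -0.056], [-0.016, -0.532, -0.846]]
113.92468466563734 (-1, -1, -1, -1) [ 2.9947e+02  5.2423e+02  2.9079e+02  3.0938e+02 -1.0360e+01 -8.9900e+00
 -5.0000e-02  3.0900e+00] [3.1 1.5 2.7]
C 45 0 err 221.7 [ 1.15  1.09 -0.7   1.92 -1.46  0.    0.77]
C 45 60 err 215.0 [ 1.26  0.98 -0.76  2.05 -1.46  0.    0.77]
C 60 0 err 261.5 [ 1.56  1.55 -1.05  1.91 -1.46  0.    1.37]
C 60 60 err 258.7 [ 1.7   1.47 -1.06  2.05 -1.46  0.    1.37]
B 45 0 err 178.6 [ 0.95  1.12 -0.64  1.78 -1.46  0.    0.7 ]
B 45 60 err 176.5 [ 1.05  1.01 -0.69  1.91 -1.46  0.    0.7 ]
A 45 0 err 0.0 [ 1.12  1.56 -1.3   1.79  2.1   0.62 -2.3 ]
A 45 60 err 0.1 [ 1.2   1.48 -1.32  1.9   2.05  0.62 -2.32]
Bout 45 0 err 0.1 [ 0.27  1.49 -0.14  0.5   0.36  1.91  1.78]
Bout 45 60 err 31.6 [0.2  1.5  0.29 0.34 0.   2.02 1.93]
p2 -45 0 err 0.0 [-0.28  1.23 -0.54  2.15  2.35  1.25 -1.3 ]
p2 -45 60 err 0.0 [-0.33  1.16 -0.59  2.28  2.27  1.32 -1.37]
mat -45 0 err 0.0 [ 1.01  1.43 -0.97  2.3   2.79  1.1  -0.37]
mat -45 60 err 0.1 [ 1.05  1.37 -1.04  2.45  2.73  1.19 -0.37]
p2 -30 0 err 0.0 [-0.2   1.12 -0.56  2.    2.1   0.83 -0.97]
p2 -30 60 err 0.0 [-0.22  1.01 -0.58  2.09  2.01  0.83 -0.97]
mat -30 0 err 0.0 [ 0.91  1.23 -0.86  2.13  2.39  0.74 -0.24]
mat -30 60 err 0.0 [ 0.96  1.12 -0.92  2.22  2.31  0.73 -0.22]
```

```bash
cat > scan.py <<'E'
from chk import *
def ik1(P,M,q0,w=.5):
    f=lambda q:(lambda X,m:np.r_[(X-P),300*(m-M).ravel(),w*(q-q0)])(*fk(q,p,sg))
    s=least_squares(f,np.clip(q0,lo+.001,hi-.001),bounds=(lo,hi)); X,m=fk(s.x,p,sg); return np.linalg.norm(X-P)+300*np.linalg.norm(m-M),s.x
qs=np.array([0.1,.9,0,1.7,0,.55,-1.2])
def maxlean(Cc,az,sgn,z=28,ret=-12):
    M=frame(az,0); P=np.r_[Cc,z]; 
    e,q=min((ik1(P-ret*M[:,2],M,np.r_[qs[:6],s]) for s in (-1.2,1.2,0)),key=lambda t:t[0]); L=0;last=q
    while L<75:
        L+=5; M=frame(az,sgn*L); e,q=ik1(P+ret*-M[:,2],M,last)
        if e>4: return L-5,last
        last=q
    return L,last
if __name__=='__main__':
  for rr in (440,480,520,560,620):
    a=np.radians(-15); Cc=rr*np.array([np.cos(a),np.sin(a)])
    for rel in (-90,-45,0,45,90):
        o=[maxlean(Cc,-15+rel,s) for s in (1,-1)]
        print(rr,rel,[(x[0],x[1].round(1).tolist()) for x in o])
E
python3 scan.py | tail -n +2
```

```text
-5.0000e-02  3.0900e+00] [3.1 1.5 2.7]
440 -90 [(0, [0.2, 0.9, 0.0, 2.2, -0.2, 0.0, -1.4]), (70, [0.2, 1.5, 0.1, 0.9, -0.1, 1.9, -1.5])]
440 -45 [(35, [1.0, 1.4, -1.1, 2.4, 2.5, 0.8, -2.8]), (75, [-0.2, 1.5, 0.3, 1.1, 0.3, 1.7, -1.2])]
440 0 [(75, [1.2, 1.7, -1.0, 1.7, -0.0, 0.8, 0.5]), (75, [-0.8, 1.7, 1.0, 1.7, -0.0, 0.8, -0.5])]
440 45 [(75, [0.6, 1.5, -0.3, 1.1, -0.3, 1.7, 1.1]), (0, [0.2, 0.9, 0.0, 2.2, -0.2, 0.0, 1.0])]
440 90 [(70, [0.2, 1.5, -0.1, 0.9, 0.1, 1.9, 1.5]), (20, [0.3, 1.0, -0.1, 2.4, 3.0, 0.7, -1.5])]
480 -90 [(5, [0.2, 0.9, 0.0, 2.1, -0.3, 0.0, -1.4]), (65, [0.2, 1.5, 0.1, 0.8, -0.1, 2.0, -1.5])]
480 -45 [(75, [1.4, 1.9, -1.2, 2.3, 3.0, 0.4, -2.6]), (75, [-0.2, 1.6, 0.3, 0.9, 0.3, 1.8, -1.1])]
480 0 [(75, [1.2, 1.6, -1.0, 1.6, -0.1, 0.9, 0.5]), (75, [-0.8, 1.6, 1.0, 1.6, 0.0, 0.8, -0.6])]
480 45 [(75, [0.6, 1.5, -0.3, 0.9, -0.3, 1.8, 1.0]), (5, [0.1, 1.0, 0.1, 2.1, -0.3, 0.1, 0.9])]
480 90 [(65, [0.2, 1.5, -0.1, 0.8, 0.1, 2.0, 1.5]), (25, [0.6, 1.2, -0.8, 2.4, 2.4, 1.0, -0.8])]
520 -90 [(5, [0.2, 1.0, 0.0, 2.0, -0.2, 0.1, -1.4]), (55, [0.2, 1.5, 0.1, 0.7, -0.1, 1
[... 682 characters left out ...]
2, 1.0, -0.6])]
560 45 [(65, [0.5, 1.6, -0.2, 0.6, -0.4, 2.0, 0.9]), (20, [-0.1, 1.0, 0.3, 1.9, -1.5, 0.0, 2.0])]
560 90 [(50, [0.2, 1.5, -0.1, 0.5, 0.1, 2.0, 1.5]), (50, [0.6, 1.4, -0.8, 2.4, 2.8, 1.6, -0.9])]
620 -90 [(15, [0.2, 1.0, 0.0, 1.8, -0.2, 0.1, -1.4]), (40, [0.2, 1.6, 0.0, 0.3, -0.0, 2.0, -1.6])]
620 -45 [(75, [1.3, 1.9, -1.3, 1.9, 2.6, 0.2, -2.2]), (50, [-0.0, 1.6, 0.2, 0.4, 0.3, 1.9, -1.0])]
620 0 [(75, [0.9, 1.6, -0.8, 1.1, -0.3, 1.2, 0.6]), (75, [-0.5, 1.6, 0.9, 1.1, 0.3, 1.2, -0.6])]
620 45 [(50, [0.4, 1.6, -0.2, 0.4, -0.3, 1.9, 0.9]), (25, [-0.2, 1.1, 0.4, 1.8, -0.2, 0.0, 0.7])]
620 90 [(40, [0.2, 1.6, -0.0, 0.3, 0.0, 2.0, 1.5]), (75, [0.6, 1.7, -0.7, 2.3, 3.3, 1.9, -0.8])]
```

```bash
cat > seq.py <<'E'
from scan import *
C=np.array([470,-60,26.]); 
for wdir in (15,38):
    az=wdir-90; q=None
    M=frame(az,0); e,q=min((ik1(C-[0,0,-12]+[0,0,100],M,np.r_[0.1,.7,0,1.7,0,.7,s]) for s in (-1.2,0,1.2)),key=lambda t:t[0]); print('hover',round(e,1),q.round(2))
    for L in range(-5,-61,-5):
        M=frame(az,L); e,q=ik1(C-12*-M[:,2]+80*-M[:,2],M,q)
    print('pre60',round(e,1),q.round(2))
    M=frame(az,-60)
    for d in (60,40,20,0): e,q=ik1(C-12*-M[:,2]+d*-M[:,2],M,q)
    print('pick60',round(e,1),q.round(2))
    for L in range(-60,31,5):
        M=frame(az,L); e,q=ik1(C+[0,0,150],M,q)
    print('turned',round(e,1),q.round(2))
    qq=q
    for k in range(-1,2):
        q=qq; T=np.r_[BC+ex*74*k,25]
        for f in np.linspace(0,1,13):
            M=frame(az+(82.2-az)*f,30); e,q=ik1((1-f)*C+f*T+[0,0,150],M,q)
        for d in (150,100,50,0): e,q=ik1(T+12*M[:,2]+[0,0,d],M,q)
        print('pocket',k+2,round(e,1),q.round(2))
E
python3 seq.py | tail -n +3
python3 -c "
from h import *
plan([462,-241,170],frame(-4.4))"
```

```text
hover 0.0 [ 0.07  0.71  0.01  1.96 -0.01  0.47 -1.22]
pre60 16.1 [-0.15  1.48  0.32  0.64  0.    2.02 -1.25]
pick60 0.0 [-0.16  1.44  0.32  0.98  0.    1.74 -1.25]
turned 64.4 [ 0.5   0.58 -0.45  2.21 -1.46  0.    0.33]
pocket 1 0.0 [-0.19  1.2  -0.3   1.29  0.06  1.15  1.02]
pocket 2 0.0 [-0.19  1.31 -0.27  0.93  0.06  1.41  1.08]
pocket 3 0.0 [-0.22  1.51 -0.2   0.29  0.01  1.83  1.15]
hover 0.0 [ 0.14  0.71 -0.1   1.96  0.15  0.47 -0.98]
pre60 0.0 [-0.3   1.41  0.21  0.88  0.28  1.79 -1.14]
pick60 0.0 [-0.27  1.38  0.21  1.18  0.3   1.52 -1.2 ]
turned 3.9 [ 0.72  0.71 -0.67  2.23 -1.46  0.    0.79]
pocket 1 0.0 [-0.19  1.21 -0.31  1.29  0.07  1.15  1.01]
pocket 2 0.0 [-0.19  1.31 -0.29  0.93  0.08  1.41  1.07]
pocket 3 0.0 [-0.22  1.51 -0.2   0.29  0.01  1.83  1.15]
rot deg [-25.4 -25.4 -90.6] rows 12 each [-0.0177, -0.0176, -0.0629]
  lin mm [  1.3  84.2 120.2] rows 4 each [0.0017, 0.1053, 0.1503]
```

{"op": "apply_moves", "data": {
  "series": [
    {"linear": [0,0,0],"rot": [-0.0177,-0.0176,-0.0629]},
    {"linear": [0,0,0],"rot": [-0.0177,-0.0176,-0.0629]},
    {"linear": [0,0,0],"rot": [-0.0177,-0.0176,-0.0629]},
    {"linear": [0,0,0],"rot": [-0.0177,-0.0176,-0.0629]},
    {"linear": [0,0,0],"rot": [-0.0177,-0.0176,-0.0629]},
    {"linear": [0,0,0],"rot": [-0.0177,-0.0176,-0.0629]},
    {"linear": [0,0,0],"rot": [-0.0177,-0.0176,-0.0629]},
    {"linear": [0,0,0],"rot": [-0.0177,-0.0176,-0.0629]},
    {"linear": [0,0,0],"rot": [-0.0177,-0.0176,-0.0629]},
    {"linear": [0,0,0],"rot": [-0.0177,-0.0176,-0.0629]}
  ],
  "gripper": 0.4
}}

```text
clock: 10.05
tool_pos: [467.3, -155.2, 287.3]
tcp_rot: [-0.034, 0.985, -0.166, 0.034]
force: [-0.4, 0.7, -0.2]
width: 0.603
```

{"op": "apply_moves", "data": {
  "series": [
    {"linear": [0,0,0],"rot": [-0.0177,-0.0176,-0.0629]},
    {"linear": [0,0,0],"rot": [-0.0177,-0.0176,-0.0629]},
    {"linear": [0,0.105,0.15],"rot": [0,0,0]},
    {"linear": [0,0.105,0.15],"rot": [0,0,0]},
    {"linear": [0,0.105,0.15],"rot": [0,0,0]},
    {"linear": [0,0.105,0.1],"rot": [0,0,0]},
    {"linear": [0,0,0],"rot": [0,0,0]},
    {"linear": [0,0,0],"rot": [0,0,0]},
    {"linear": [0,0,0],"rot": [0,0,0]}
  ]
}}

```text
clock: 10.95
tool_pos: [460.9, -237.6, 178.2]
tcp_rot: [-0.0, 0.999, -0.037, -0.003]
force: [0.5, -0.1, 1.6]
width: 0.604
```

```bash
python3 - <<'E'
from h import *
s=st(); plan([462,-241,30],frame(-4.4))
c=crop(read_camera('scene')[:,:,::-1],150,120,270,300,4)[:600]
cv2.imwrite('pics/s4.png',cv2.resize(c,None,fx=.8,fy=.8))
E
```

```text
t 10.95 tcp [ 460.9 -237.6  178.2] q [ 0.58  0.71 -0.3   1.75  0.29  0.73  0.05] F [ 0.5 -0.1  1.6] w 0.604
R rows [[0.997, -0.074, -0.005], [-0.074, -0.997, 0.001], [-0.005, -0.0, -1.0]]
rot deg [-0.   0.3  0.2] rows 1 each [-0.0001, 0.0025, 0.0015]
  lin mm [  1.3   3.3 148.2] rows 4 each [0.0017, 0.0042, 0.1852]
```

View pics/s4.png

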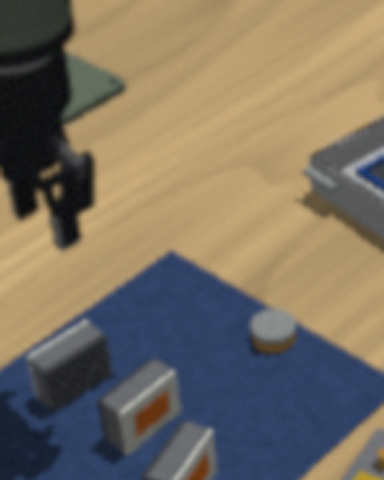

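{"op": "apply_moves", "data": {
  "series": [
    {"linear": [0.0035,0.0085,0.18],"rot": [0,0,0]},
    {"linear": [0.0035,0.0085,0.18],"rot": [0,0,0]},
    {"linear": [0,0,0.18],"rot": [0,0,0]},
    {"linear": [0,0,0.16],"rot": [0,0,0]},
    {"linear": [0,0,0.1],"rot": [0,0,0]},
    {"linear": [0,0,0],"rot": [0,0,0]},
    {"linear": [0,0,0],"rot": [0,0,0]}
  ]
}}

```text
clock: 11.7
tool_pos: [461.2, -241.3, 18.6]
tcp_rot: [-0.0, 0.999, -0.037, -0.003]
force: [0.8, -0.1, 0.4]
width: 0.599
```

{"op": "apply_moves", "data": {
  "series": [
    {"linear": [0,0,0],"rot": [0,0,0]},
    {"linear": [0,0,0],"rot": [0,0,0]},
    {"linear": [0,0,0],"rot": [0,0,0]},
    {"linear": [0,0,0],"rot": [0,0,0]},
    {"linear": [0,0,0],"rot": [0,0,0]}
  ],
  "gripper": 1.0,
  "grip_force": 60
}}

```text
clock: 12.2
tool_pos: [461.4, -241.8, 19.2]
tcp_rot: [-0.0, 0.999, -0.037, -0.002]
force: [-1.5, 1.3, 12.3]
width: 0.344
```

{"op": "apply_moves", "data": {
  "series": [
    {"linear": [0,0,-0.15],"rot": [0,0,0]},
    {"linear": [0,0,-0.2],"rot": [0,0,0]},
    {"linear": [0,0,-0.2],"rot": [0,0,0]},
    {"linear": [0,0,0],"rot": [0,0,0]},
    {"linear": [0,0,0],"rot": [0,0,0]}
  ]
}}

```text
clock: 12.7
tool_pos: [461.6, -242.0, 128.9]
tcp_rot: [0.0, 0.999, -0.037, -0.002]
force: [-0.5, -0.6, -2.1]
width: 0.344
```

```bash
python3 - <<'E'
from h import *
s=st(); plan([470,-60,18],frame(-140))
E
```

```text
t 12.7 tcp [ 461.6 -242.   128.9] q [ 0.57  0.79 -0.27  1.79  0.34  0.61  0.02] F [-0.5 -0.6 -2.1] w 0.344
R rows [[0.997, -0.075, -0.004], [-0.075, -0.997, 0.0], [-0.004, 0.0, -1.0]]
rot deg [3.000e-01 1.000e-01 1.357e+02] rows 16 each [0.0001, 0.0, 0.0707]
  lin mm [-123.4  134.   110.9] rows 5 each [-0.1234, 0.134, 0.1109]
```

{"op": "apply_moves", "data": {
  "series": [
    {"linear": [0,0,0],"rot": [0,0,0.0707]},
    {"linear": [0,0,0],"rot": [0,0,0.0707]},
    {"linear": [0,0,0],"rot": [0,0,0.0707]},
    {"linear": [0,0,0],"rot": [0,0,0.0707]},
    {"linear": [0,0,0],"rot": [0,0,0.0707]},
    {"linear": [0,0,0],"rot": [0,0,0.0707]},
    {"linear": [0,0,0],"rot": [0,0,0.0707]},
    {"linear": [0,0,0],"rot": [0,0,0.0707]}
  ]
}}

```text
clock: 13.5
tool_pos: [461.0, -241.5, 126.9]
tcp_rot: [0.002, 0.807, -0.591, -0.003]
force: [0.6, 0.2, -1.7]
width: 0.34
```

{"op": "apply_moves", "data": {
  "series": [
    {"linear": [0,0,0],"rot": [0,0,0.0707]},
    {"linear": [0,0,0],"rot": [0,0,0.0707]},
    {"linear": [0,0,0],"rot": [0,0,0.0707]},
    {"linear": [0,0,0],"rot": [0,0,0.0707]},
    {"linear": [0,0,0],"rot": [0,0,0.0707]},
    {"linear": [0,0,0],"rot": [0,0,0.0707]},
    {"linear": [0,0,0],"rot": [0,0,0.0707]},
    {"linear": [0,0,0],"rot": [0,0,0.0707]}
  ]
}}

```text
clock: 14.3
tool_pos: [460.9, -241.5, 126.9]
tcp_rot: [-0.003, -0.339, 0.941, 0.002]
force: [-0.4, 0.0, -2.0]
width: 0.345
```

{"op": "apply_moves", "data": {
  "series": [
    {"linear": [-0.154,0.1675,0],"rot": [0,0,0]},
    {"linear": [-0.154,0.1675,0],"rot": [0,0,0]},
    {"linear": [-0.154,0.1675,0],"rot": [0,0,0]},
    {"linear": [-0.154,0.1675,0],"rot": [0,0,0]},
    {"linear": [0,0,0.18],"rot": [0,0,0]},
    {"linear": [0,0,0.18],"rot": [0,0,0]},
    {"linear": [0,0,0],"rot": [0,0,0]},
    {"linear": [0,0,0],"rot": [0,0,0]}
  ]
}}

```text
clock: 15.1
tool_pos: [468.8, -60.3, 56.1]
tcp_rot: [-0.003, -0.341, 0.94, 0.002]
force: [0.3, -1.4, -0.6]
width: 0.34
```

```bash
python3 - <<'E'
from h import *
s=st(); plan([470,-60,17],frame(-140))
E
```

```text
t 15.1 tcp [468.8 -60.3  56.1] q [-0.08  0.9   0.26  2.01 -0.68  0.32 -1.7 ] F [ 0.3 -1.4 -0.6] w 0.34
R rows [[-0.767, -0.642, -0.007], [-0.642, 0.767, 0.001], [0.005, 0.005, -1.0]]
rot deg [ 0.3 -0.3 -0.1] rows 1 each [0.0026, -0.0024, -0.0006]
  lin mm [-1.1 -0.6 39.1] rows 1 each [-0.0055, -0.0028, 0.1956]
```

{"op": "apply_moves", "data": {
  "series": [
    {"linear": [-0.005,-0.003,0.1],"rot": [0,0,0]},
    {"linear": [0,0,0.06],"rot": [0,0,0]},
    {"linear": [0,0,0.03],"rot": [0,0,0]},
    {"linear": [0,0,0],"rot": [0,0,0]},
    {"linear": [0,0,0],"rot": [0,0,0]}
  ]
}}

```text
clock: 15.6
tool_pos: [470.6, -59.8, 18.9]
tcp_rot: [-0.002, -0.342, 0.94, 0.001]
force: [-0.9, -0.4, -1.1]
width: 0.345
```

{"op": "apply_moves", "data": {
  "series": [
    {"linear": [0,0,0],"rot": [0,0,0]},
    {"linear": [0,0,0],"rot": [0,0,0]},
    {"linear": [0,0,0],"rot": [0,0,0]}
  ],
  "gripper": 0.4
}}

```text
clock: 15.9
tool_pos: [470.3, -59.5, 18.1]
tcp_rot: [-0.002, -0.342, 0.94, 0.001]
force: [0.3, -0.6, 0.6]
width: 0.598
```

{"op": "apply_moves", "data": {
  "series": [
    {"linear": [0,0,-0.15],"rot": [0,0,0]},
    {"linear": [0,0,-0.2],"rot": [0,0,0]},
    {"linear": [0,0,-0.2],"rot": [0,0,0]},
    {"linear": [0,0,0],"rot": [0,0,0]}
  ]
}}

```text
clock: 16.3
tool_pos: [472.1, -59.8, 131.6]
tcp_rot: [-0.0, -0.342, 0.94, 0.0]
force: [1.1, 1.9, -0.6]
width: 0.597
```

```bash
python3 - <<'E'
from h import *
s=st(); C=np.array([469,-60,26.]); M=frame(-50,-60); b=-M[:,2]; print(b)
plan(C+b*88,M)
plan(C-b*12,M,P0=C+88*b,M0=M)
E
```

```text
t 16.3 tcp [472.1 -59.8 131.6] q [-0.17  0.78  0.42  1.96 -0.6   0.53 -1.77] F [ 1.1  1.9 -0.6] w 0.597
R rows [[-0.766, -0.643, -0.001], [-0.643, 0.766, 0.001], [0.0, 0.001, -1.0]]
[0.66341395 0.5566704  0.5       ]
rot deg [-46.7  46.8 -80.9] rows 13 each [-0.0299, 0.03, -0.0519]
  lin mm [ -1.8 -90.2 -33. ] rows 3 each [-0.0031, -0.1504, -0.055]
rot deg [0. 0. 0.] rows 1 each [0.0, 0.0, 0.0]
  lin mm [ -0.   0. 100.] rows 3 each [-0.0, 0.0, 0.1667]
```

{"op": "apply_moves", "data": {
  "series": [
    {"linear": [0,0,0],"rot": [-0.0299,0.03,-0.0519]},
    {"linear": [0,0,0],"rot": [-0.0299,0.03,-0.0519]},
    {"linear": [0,0,0],"rot": [-0.0299,0.03,-0.0519]},
    {"linear": [0,0,0],"rot": [-0.0299,0.03,-0.0519]},
    {"linear": [0,0,0],"rot": [-0.0299,0.03,-0.0519]},
    {"linear": [0,0,0],"rot": [-0.0299,0.03,-0.0519]},
    {"linear": [0,0,0],"rot": [-0.0299,0.03,-0.0519]}
  ],
  "gripper": 0.0
}}

```text
clock: 17.0
tool_pos: [470.8, -59.9, 127.6]
tcp_rot: [-0.274, -0.646, 0.701, 0.129]
force: [-0.1, 0.6, 1.1]
width: 1.003
```

{"op": "apply_moves", "data": {
  "series": [
    {"linear": [0,0,0],"rot": [-0.0299,0.03,-0.0519]},
    {"linear": [0,0,0],"rot": [-0.0299,0.03,-0.0519]},
    {"linear": [0,0,0],"rot": [-0.0299,0.03,-0.0519]},
    {"linear": [0,0,0],"rot": [-0.0299,0.03,-0.0519]},
    {"linear": [0,0,0],"rot": [-0.0299,0.03,-0.0519]},
    {"linear": [0,0,0],"rot": [-0.0299,0.03,-0.0519]},
    {"linear": [0,0,0],"rot": [0,0,0]},
    {"linear": [0,0,0],"rot": [0,0,0]}
  ]
}}

```text
clock: 17.8
tool_pos: [470.7, -59.8, 127.6]
tcp_rot: [0.454, 0.784, -0.366, -0.213]
force: [0.4, -0.9, 0.1]
width: 1.001
```

```bash
python3 - <<'E'
from h import *
s=st(); C=np.array([470.4,-59.5,26.]); M=frame(-50,-60); b=-M[:,2]
plan(C+b*80,M)
im=read_camera('scene')[:,:,::-1]; cv2.imwrite('pics/s5.png',crop(im,150,60,350,250,3))
E
```

```text
t 17.8 tcp [470.7 -59.8 127.6] q [-0.32  1.24  0.28  1.19  0.25  1.65 -1.07] F [ 0.4 -0.9  0.1] w 1.001
R rows [[0.641, -0.381, -0.666], [-0.767, -0.32, -0.555], [-0.002, 0.867, -0.498]]
rot deg [0.1 0.1 0. ] rows 1 each [0.001, 0.0012, 0.0002]
  lin mm [ -0.4 -88.  -29.1] rows 3 each [-0.0006, -0.1466, -0.0486]
```

View pics/s5.png

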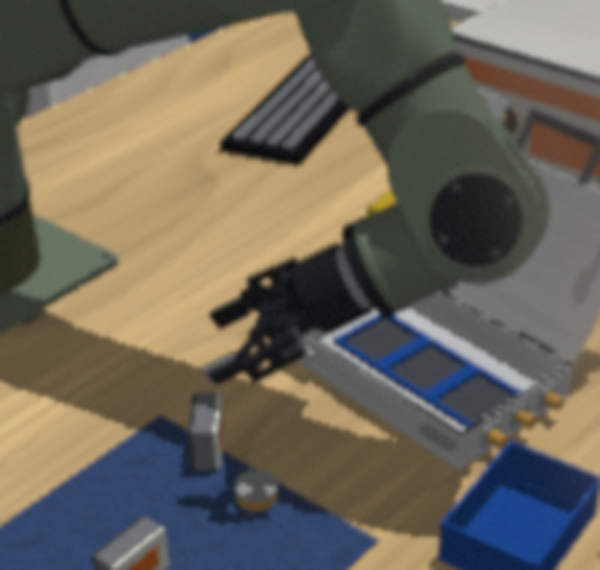

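{"op": "apply_moves", "data": {
  "series": [
    {"linear": [0,-0.146,-0.046],"rot": [0,0,0]},
    {"linear": [0,-0.146,-0.046],"rot": [0,0,0]},
    {"linear": [0,-0.137,-0.046],"rot": [0,0,0]},
    {"linear": [0,0,0],"rot": [0,0,0]},
    {"linear": [0,0,0],"rot": [0,0,0]}
  ]
}}

```text
clock: 18.35
tool_pos: [521.6, -17.5, 67.3]
tcp_rot: [0.454, 0.784, -0.366, -0.213]
force: [-0.4, -0.2, 1.2]
width: 0.999
```

```bash
python3 - <<'E'
from h import *
s=st(); C=np.array([470.4,-59.5,28.]); M=frame(-50,-60); b=-M[:,2]
plan(C-b*12,M)
im=read_camera('top')[:,:,::-1]; cv2.imwrite('pics/t5.png',crop(im,200,170,300,270,5))
E
```

```text
t 18.35 tcp [521.6 -17.5  67.3] q [-0.33  1.42  0.27  0.83  0.21  1.84 -1.07] F [-0.4 -0.2  1.2] w 0.999
R rows [[0.642, -0.38, -0.666], [-0.767, -0.321, -0.556], [-0.002, 0.867, -0.498]]
rot deg [0.2 0.1 0.1] rows 1 each [0.0013, 0.001, 0.0005]
  lin mm [-0.8 -0.9 89. ] rows 2 each [-0.0019, -0.0023, 0.2225]
```

View pics/t5.png

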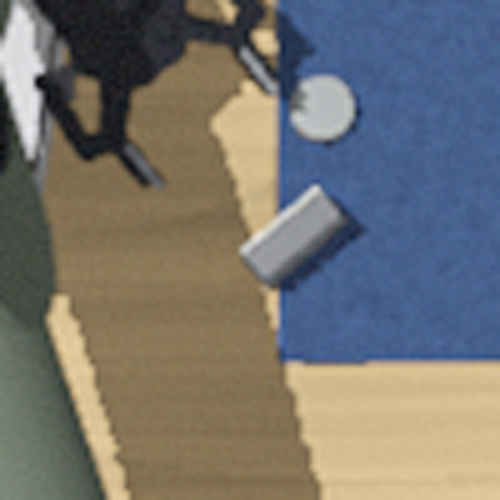

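The module stands at (298,237), overhanging the mat edge, and the cap tin is at (322,108). A 55° lean leaves more clearance over the tin than 60°.

```bash
python3 - <<'E'
from fit import *
C=np.array([470.4,-59.5,28.]); M=frame(-50,-55); b=-M[:,2]
plan(C-b*10,M)
print(unproj(px([(322,108)],200,170),20,'top').round(1), unproj(px([(298,235)],200,170),54,'top').round(1))
E
```

```text
rot deg [5.1 0.1 0.1] rows 1 each [0.0429, 0.0009, 0.0005]
  lin mm [-0.8  5.3 87.2] rows 2 each [-0.002, 0.0133, 0.2179]
[[557.1 -81.5  20. ]] [[469.3 -63.9  54. ]]
```

{"op": "apply_moves", "data": {
  "series": [
    {"linear": [0,0,0],"rot": [0.0425,0.001,0]},
    {"linear": [-0.002,0.013,0.1],"rot": [0,0,0]},
    {"linear": [-0.002,0.013,0.12],"rot": [0,0,0]},
    {"linear": [0,0,0.12],"rot": [0,0,0]},
    {"linear": [0,0,0.096],"rot": [0,0,0]},
    {"linear": [0,0,0],"rot": [0,0,0]},
    {"linear": [0,0,0],"rot": [0,0,0]}
  ]
}}

```text
clock: 19.1
tool_pos: [464.5, -64.1, 22.5]
tcp_rot: [0.419, 0.804, -0.374, -0.195]
force: [0.1, 0.5, -0.1]
width: 1.001
```

{"op": "apply_moves", "data": {
  "series": [
    {"linear": [0,0,0],"rot": [0,0,0]},
    {"linear": [0,0,0],"rot": [0,0,0]},
    {"linear": [0,0,0],"rot": [0,0,0]},
    {"linear": [0,0,0],"rot": [0,0,0]}
  ],
  "gripper": 1.0,
  "grip_force": 60
}}

```text
clock: 19.5
tool_pos: [464.8, -63.6, 22.3]
tcp_rot: [0.419, 0.804, -0.373, -0.195]
force: [3.2, 2.0, 8.9]
width: 0.763
```

```bash
python3 - <<'E'
from h import *
s=st(); C=np.array([470.4,-59.5,28.]); M=frame(-50,-55); plan(C+10*M[:,2],M)
M2=frame(-50,0); p=C+10*M[:,2]+[0,0,60]
plan(C+[0,0,130],M2,P0=p,M0=M)
M3=frame(82.2,35); T=np.r_[BC-ex*74,25+60]+10*M3[:,2]
plan(T,M3,P0=C+[0,0,130],M0=M2)
E
```

```text
t 19.5 tcp [464.8 -63.6  22.3] q [-0.3   1.34  0.25  1.24  0.22  1.42 -1.13] F [3.2 2.  8.9] w 0.763
R rows [[0.645, -0.437, -0.627], [-0.764, -0.371, -0.528], [-0.001, 0.82, -0.573]]
rot deg [ 0.1 -0.1  0.2] rows 1 each [0.0004, -0.0009, 0.0014]
  lin mm [0.4 0.7 1. ] rows 1 each [0.0021, 0.0035, 0.0052]
rot deg [55. -0.  0.] rows 7 each [0.0655, -0.0, 0.0]
  lin mm [ -0.   -8.2 -75.7] rows 2 each [-0.0, -0.0205, -0.1893]
rot deg [  17.8  -40.1 -127.2] rows 16 each [0.0093, -0.0209, -0.0662]
  lin mm [254.8  36.9  73.3] rows 6 each [0.2123, 0.0308, 0.0611]
```

{"op": "apply_moves", "data": {
  "series": [
    {"linear": [0,0.123,-0.086],"rot": [0,0,0]},
    {"linear": [0,0.123,-0.086],"rot": [0,0,0]},
    {"linear": [0,0.123,-0.086],"rot": [0,0,0]},
    {"linear": [0,0,0],"rot": [0.0655,0,0]},
    {"linear": [0,0,0],"rot": [0.0655,0,0]},
    {"linear": [0,0,0],"rot": [0.0655,0,0]},
    {"linear": [0,0,0],"rot": [0.0655,0,0]},
    {"linear": [0,0,0],"rot": [0.0655,0,0]},
    {"linear": [0,0,0],"rot": [0.0655,0,0]},
    {"linear": [0,0,0],"rot": [0.0655,0,0]}
  ]
}}

```text
clock: 20.5
tool_pos: [465.1, -63.9, 112.8]
tcp_rot: [-0.002, 0.907, -0.421, 0.001]
force: [0.1, -0.3, -2.0]
width: 0.758
```

{"op": "apply_moves", "data": {
  "series": [
    {"linear": [0,0,-0.2],"rot": [0,0,-0.0689]},
    {"linear": [0,0,0],"rot": [0,0,-0.0689]},
    {"linear": [0,0,0],"rot": [0,0,-0.0689]},
    {"linear": [0,0,0],"rot": [0,0,-0.0689]},
    {"linear": [0,0,0],"rot": [0,0,-0.0689]},
    {"linear": [0,0,0],"rot": [0,0,-0.0689]},
    {"linear": [0,0,0],"rot": [0,0,-0.0689]},
    {"linear": [0,0,0],"rot": [0,0,-0.0689]}
  ]
}}

```text
clock: 21.3
tool_pos: [464.8, -64.2, 151.9]
tcp_rot: [-0.0, 0.989, 0.145, -0.001]
force: [0.6, -0.5, -2.0]
width: 0.757
```

{"op": "apply_moves", "data": {
  "series": [
    {"linear": [0,0,0],"rot": [0,0,-0.0689]},
    {"linear": [0,0,0],"rot": [0,0,-0.0689]},
    {"linear": [0,0,0],"rot": [0,0,-0.0689]},
    {"linear": [0,0,0],"rot": [0,0,-0.0689]},
    {"linear": [0,0,0],"rot": [0,0,-0.0689]},
    {"linear": [0,0,0],"rot": [0,0,-0.0689]},
    {"linear": [0,0,0],"rot": [0,0,-0.0689]},
    {"linear": [0,0,0],"rot": [0,0,-0.0689]},
    {"linear": [0,0,0],"rot": [0,0,0]}
  ]
}}

```text
clock: 22.2
tool_pos: [464.6, -64.4, 151.6]
tcp_rot: [-0.001, 0.751, 0.66, -0.001]
force: [-0.3, -0.4, -1.7]
width: 0.759
```

```bash
python3 - <<'E'
from h import *
s=st()
M3=frame(82.2,35); T=np.r_[BC-ex*74,25+80]+10*M3[:,2]; M2=frame(82.2)
plan(T,M2); plan(T,M3,M0=M2)
E
```

```text
t 22.2 tcp [464.6 -64.4 151.6] q [ 0.47  0.77 -0.73  1.95  0.77  0.73  0.72] F [-0.3 -0.4 -1.7] w 0.759
R rows [[0.129, 0.992, -0.002], [0.992, -0.129, 0.001], [0.0, -0.002, -1.0]]
rot deg [-0.1 -0.   0.4] rows 1 each [-0.0012, -0.0002, 0.0031]
  lin mm [260.4  -6.7  54.8] rows 6 each [0.217, -0.0056, 0.0457]
rot deg [35.  0.  0.] rows 5 each [0.0583, 0.0, 0.0]
  lin mm [260.4  26.   48.8] rows 6 each [0.217, 0.0216, 0.0406]
```

{"op": "apply_moves", "data": {
  "series": [
    {"linear": [0.217,-0.005,0],"rot": [0,0,0.003]},
    {"linear": [0.217,-0.005,0],"rot": [0,0,0]},
    {"linear": [0.217,-0.005,0],"rot": [0,0,0]},
    {"linear": [0.217,-0.005,0],"rot": [0,0,0]},
    {"linear": [0.217,-0.005,0],"rot": [0,0,0]},
    {"linear": [0.217,-0.005,0],"rot": [0,0,0]},
    {"linear": [0,0,0],"rot": [0.0583,0,0]},
    {"linear": [0,0,0],"rot": [0.0583,0,0]},
    {"linear": [0,0,0],"rot": [0.0583,0,0]},
    {"linear": [0,0,0],"rot": [0.0583,0,0]}
  ]
}}

```text
clock: 23.2
tool_pos: [494.4, 194.8, 152.3]
tcp_rot: [-0.185, 0.733, 0.635, -0.161]
force: [-1.0, -0.8, -0.2]
width: 0.759
```

{"op": "apply_moves", "data": {
  "series": [
    {"linear": [0,0,0],"rot": [0.0583,0,0]},
    {"linear": [0,0,0],"rot": [0,0,0]},
    {"linear": [0,0,0],"rot": [0,0,0]},
    {"linear": [0,0,0],"rot": [0,0,0]}
  ]
}}

```text
clock: 23.6
tool_pos: [493.9, 195.2, 152.3]
tcp_rot: [-0.227, 0.719, 0.626, -0.197]
force: [-0.5, 0.8, -1.9]
width: 0.757
```

```bash
python3 - <<'E'
from h import *
s=st()
M3=frame(82.2,35); T=np.r_[BC-ex*74,25+10]+10*M3[:,2]
plan(T,M3); print(M3.T@[0,0,1])
im=read_camera('top')[:,:,::-1]; c=crop(im,140,130,250,240,5)
im2=read_camera('scene')[:,:,::-1]; 
cv2.imwrite('pics/t6.png',c); cv2.imwrite('pics/s6.png',crop(im2,220,120,350,230,5))
E
```

```text
t 23.6 tcp [493.9 195.2 152.3] q [-0.01  1.14 -0.82  1.11  0.32  1.58  0.73] F [-0.5  0.8 -1.9] w 0.757
R rows [[0.138, 0.812, -0.568], [0.99, -0.113, 0.079], [0.0, -0.573, -0.819]]
rot deg [ 0.  -0.1 -0.1] rows 1 each [0.0002, -0.0007, -0.0009]
  lin mm [ -0.7  71.5 103.1] rows 3 each [-0.0012, 0.1192, 0.1719]
[ 0.         -0.57357644 -0.81915204]
```

View pics/t6.png

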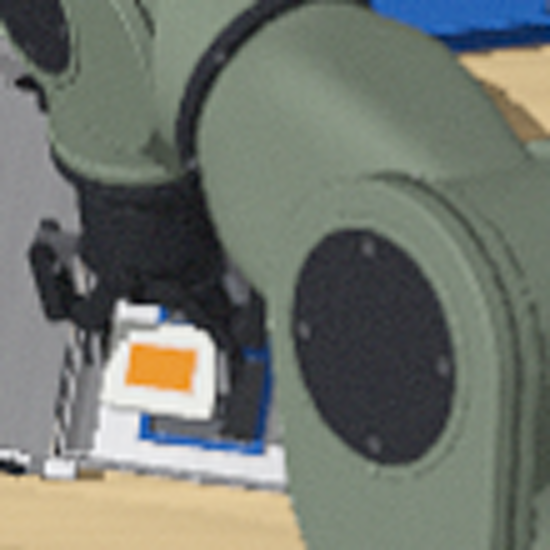

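```bash
python3 - <<'E'
from fit import *
m=np.array([[109,42,16],[-109,42,16],[109,-42,16],[-109,42,16],[-109,-42,16]],float)
o=px([(147,127),(92,440),(262,143)],150,130); o2=px([(142,440),(265,455)],140,130)
fit(m,[('top',[0,1,2,3,4],np.r_[o,o2])],[572,184,-.13])
pc=unproj(px([(130,343),(196,348),(192,390),(125,385)],140,130),175.5,'top'); print(pc.round(1),pc.mean(0).round(1))
w=unproj(px([(212,418),(107,402)],140,130),175.5,'top'); print(w.round(1)); 
C=pose()[0]+10*-pose()[1][:,2]; print('C',C)
for k in (-33,33): print(proj(np.r_[C[:2]-26*ex+k*ey,175.5],'top'), (px([(212,418),(107,402)],140,130)))
E
```

```text
x,y,yaw [572.1 181.3] -7.83 res [-0.5, -0.6, -0.2, 0.2, 0.8, -0.6, -0.2, 0.2, 0.2, 0.6]
[[512.9 211.6 175.5]
 [509.8 172.9 175.5]
 [485.2 174.6 175.5]
 [488.3 213.8 175.5]] [499.1 193.2 175.5]
[[468.9 162.6 175.5]
 [478.4 224.  175.5]]
C [499.68074467 194.13112619 160.6802622 ]
[[181.18500626 213.0071973 ]] [[182.  213.2]
 [161.  210. ]]
[[158.81312761 210.00091266]] [[182.  213.2]
 [161.  210. ]]
```

View pics/s6.png

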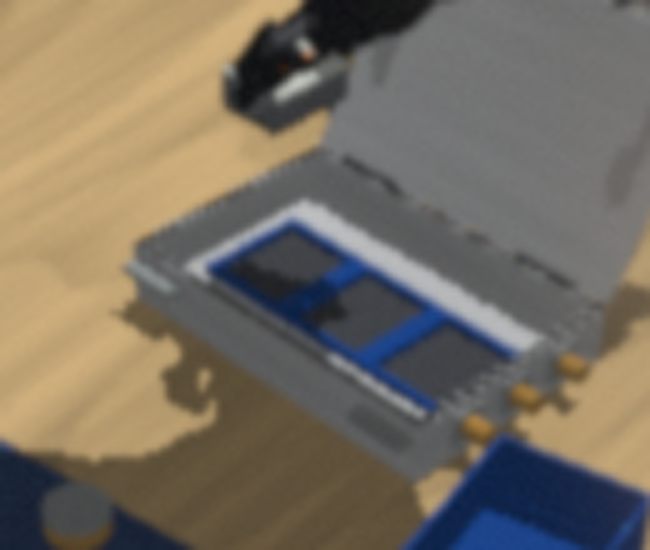

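Seen from the top, the module is white face up, and its patch centre is within 1 mm of the tool estimate. It lines up with pocket 1, so I'll lower it straight down.

{"op": "apply_moves", "data": {
  "series": [
    {"linear": [0,0.123,0.176],"rot": [0,0,0]},
    {"linear": [0,0.123,0.176],"rot": [0,0,0]},
    {"linear": [0,0.082,0.117],"rot": [0,0,0]},
    {"linear": [0,0.041,0.0585],"rot": [0,0,0]},
    {"linear": [0,0,0],"rot": [0,0,0]},
    {"linear": [0,0,0],"rot": [0,0,0]}
  ]
}}

```text
clock: 24.3
tool_pos: [494.2, 195.2, 24.4]
tcp_rot: [-0.228, 0.719, 0.626, -0.197]
force: [0.5, -0.1, -0.5]
width: 0.76
```

{"op": "apply_moves", "data": {
  "series": [
    {"linear": [0,0.007,0.0095],"rot": [0,0,0]},
    {"linear": [0,0.006,0.009],"rot": [0,0,0]},
    {"linear": [0,0,0],"rot": [0,0,0]},
    {"linear": [0,0,0],"rot": [0,0,0]}
  ]
}}

```text
clock: 24.7
tool_pos: [494.1, 194.9, 19.0]
tcp_rot: [-0.228, 0.719, 0.626, -0.197]
force: [2.8, -1.8, 6.0]
width: 0.759
```

```bash
python3 - <<'E'
from h import *
s=st();P,M=pose(); print('C',P-10*M[:,2])
E
```

```text
t 24.7 tcp [494.1 194.9  19. ] q [-0.02  1.33 -0.78  1.14  0.42  1.4   0.76] F [ 2.8 -1.8  6. ] w 0.759
R rows [[0.138, 0.811, -0.569], [0.99, -0.112, 0.08], [0.001, -0.575, -0.818]]
C [499.77948745 194.11957633  27.17456243]
```

{"op": "apply_moves", "data": {
  "series": [
    {"linear": [0,0,0],"rot": [0,0,0]},
    {"linear": [0,0,0],"rot": [0,0,0]},
    {"linear": [0,0,0],"rot": [0,0,0]},
    {"linear": [0,0,-0.1],"rot": [0,0,0]},
    {"linear": [0,0,-0.2],"rot": [0,0,0]},
    {"linear": [0,0,-0.2],"rot": [0,0,0]},
    {"linear": [0,0,-0.2],"rot": [0,0,0]}
  ],
  "gripper": 0.1
}}

```text
clock: 25.4
tool_pos: [574.1, 183.2, 134.6]
tcp_rot: [-0.228, 0.719, 0.626, -0.198]
force: [0.4, -0.6, 0.1]
width: 0.903
```

{"op": "apply_moves", "data": {
  "series": [
    {"linear": [0,0,0],"rot": [-0.0583,0,0]},
    {"linear": [0,0,0],"rot": [-0.0583,0,0]},
    {"linear": [0,0,0],"rot": [-0.0583,0,0]},
    {"linear": [0,0,0],"rot": [-0.0583,0,0]},
    {"linear": [0,0,0],"rot": [-0.0583,0,0]},
    {"linear": [0,0,0],"rot": [0,0,0]}
  ]
}}

```text
clock: 26.0
tool_pos: [571.6, 184.6, 133.8]
tcp_rot: [-0.004, 0.753, 0.658, -0.004]
force: [0.2, -0.2, -0.3]
width: 0.9
```

```bash
python3 - <<'E'
from h import *
s=st();plan([546.5,-235,170],frame(1.6))
im=read_camera('top')[:,:,::-1]; a=crop(im,140,130,220,240,5); b=crop(im,290,150,350,240,5)
c=np.zeros((550,700,3),np.uint8); c[:,:400]=a; c[:450,400:700]=b; cv2.imwrite('pics/t7.png',c)
E
```

```text
t 26.0 tcp [571.6 184.6 133.8] q [-0.05  0.94 -0.69  1.48  0.66  0.97  0.52] F [ 0.2 -0.2 -0.3] w 0.9
R rows [[0.133, 0.991, -0.011], [0.991, -0.133, 0.002], [0.0, -0.011, -1.0]]
rot deg [-0.5  0.5 80.7] rows 10 each [-0.0005, 0.0004, 0.0673]
  lin mm [-36.8 418.8 -36.2] rows 10 each [-0.0184, 0.2094, -0.0181]
```

View pics/t7.png

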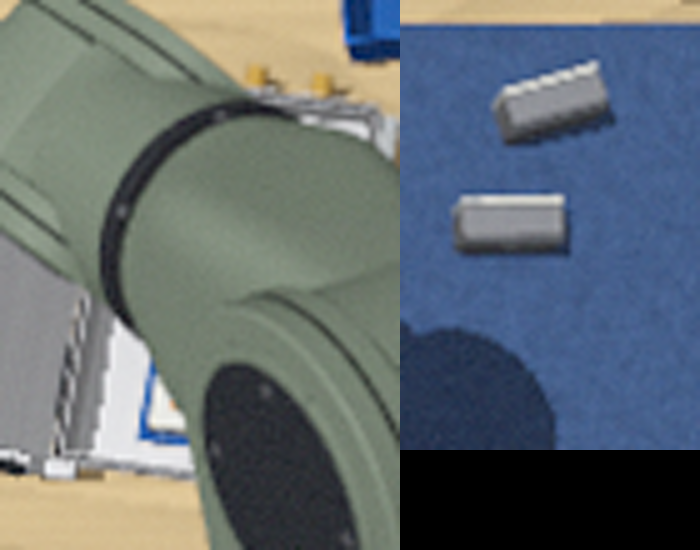

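{"op": "apply_moves", "data": {
  "series": [
    {"linear": [0,0,0],"rot": [0,0,0.0673]},
    {"linear": [0,0,0],"rot": [0,0,0.0673]},
    {"linear": [0,0,0],"rot": [0,0,0.0673]},
    {"linear": [0,0,0],"rot": [0,0,0.0673]},
    {"linear": [0,0,0],"rot": [0,0,0.0673]},
    {"linear": [0,0,0],"rot": [0,0,0.0673]},
    {"linear": [0,0,0],"rot": [0,0,0.0673]},
    {"linear": [0,0,0],"rot": [0,0,0.0673]},
    {"linear": [0,0,0],"rot": [0,0,0.0673]},
    {"linear": [0,0,0],"rot": [-0.005,0.005,0.0673]}
  ],
  "gripper": 0.4
}}

```text
clock: 27.05
tool_pos: [574.5, 183.5, 132.3]
tcp_rot: [0.004, 1.0, 0.008, -0.002]
force: [0.3, 0.4, 0.3]
width: 0.602
```

{"op": "apply_moves", "data": {
  "series": [
    {"linear": [-0.0184,0.2094,0],"rot": [0,0,0]},
    {"linear": [-0.0184,0.2094,0],"rot": [0,0,0]},
    {"linear": [-0.0184,0.2094,0],"rot": [0,0,0]},
    {"linear": [-0.0184,0.2094,0],"rot": [0,0,0]},
    {"linear": [-0.0184,0.2094,0],"rot": [0,0,0]},
    {"linear": [-0.0184,0.2094,0],"rot": [0,0,0]},
    {"linear": [-0.0184,0.2094,0],"rot": [0,0,0]},
    {"linear": [-0.0184,0.2094,0],"rot": [0,0,0]},
    {"linear": [-0.0184,0.2094,0],"rot": [0,0,0]},
    {"linear": [-0.0184,0.2094,0],"rot": [0,0,0]}
  ]
}}

```text
clock: 28.05
tool_pos: [546.7, -237.9, 135.7]
tcp_rot: [0.003, 1.0, 0.011, -0.002]
force: [0.5, -0.6, 1.3]
width: 0.596
```

{"op": "apply_moves", "data": {
  "series": [
    {"linear": [0,0,0],"rot": [0,0,0]},
    {"linear": [0,0,0],"rot": [0,0,0]}
  ]
}}

```text
clock: 28.25
tool_pos: [546.7, -236.6, 135.5]
tcp_rot: [0.003, 1.0, 0.011, -0.002]
force: [0.2, 0.7, -0.1]
width: 0.599
```

```bash
python3 - <<'E'
from h import *
s=st();plan([546.5,-235,18],frame(1.6))
a=cv2.imread('pics/top3.png'); im=read_camera('top')[:,:,::-1]
# scene diff vs earlier crop c2 (before anything moved), region of modules A,B
old=cv2.imread('pics/c2.png'); sc=read_camera('scene')[:,:,::-1]; new=crop(sc,150,195,250,300,5)
d=np.abs(old.astype(int)-new).sum(2)[180:450,150:340]; print('scene diff frac',(d>90).mean())
E
```

```text
t 28.25 tcp [ 546.7 -236.6  135.5] q [ 0.54  0.88 -0.39  1.51  0.42  0.84  0.02] F [ 0.2  0.7 -0.1] w 0.599
R rows [[1.0, 0.021, -0.004], [0.021, -1.0, -0.006], [-0.004, 0.006, -1.0]]
rot deg [ 0.3  0.2 -0.4] rows 1 each [0.0029, 0.002, -0.0033]
  lin mm [-1.000e-01 -1.600e+00  1.175e+02] rows 3 each [-0.0002, -0.0027, 0.1958]
scene diff frac 0.14105263157894737
```

{"op": "apply_moves", "data": {
  "series": [
    {"linear": [0,0,0.15],"rot": [0.003,0.002,-0.003]},
    {"linear": [0,0,0.18],"rot": [0,0,0]},
    {"linear": [0,0,0.16],"rot": [0,0,0]},
    {"linear": [0,0,0.0975],"rot": [0,0,0]},
    {"linear": [0,0,0],"rot": [0,0,0]},
    {"linear": [0,0,0],"rot": [0,0,0]}
  ]
}}

```text
clock: 28.95
tool_pos: [547.2, -235.4, 19.1]
tcp_rot: [0.0, 1.0, 0.015, 0.001]
force: [0.6, 0.8, 0.4]
width: 0.599
```

{"op": "apply_moves", "data": {
  "series": [
    {"linear": [0,0,0],"rot": [0,0,0]},
    {"linear": [0,0,0],"rot": [0,0,0]},
    {"linear": [0,0,0],"rot": [0,0,0]},
    {"linear": [0,0,0],"rot": [0,0,0]},
    {"linear": [0,0,0],"rot": [0,0,0]}
  ],
  "gripper": 1.0,
  "grip_force": 60
}}

```text
clock: 29.45
tool_pos: [547.3, -236.2, 19.9]
tcp_rot: [0.001, 1.0, 0.015, 0.001]
force: [-1.6, 1.2, 7.9]
width: 0.341
```

{"op": "apply_moves", "data": {
  "series": [
    {"linear": [0,0,-0.15],"rot": [0,0,0]},
    {"linear": [0,0,-0.2],"rot": [0,0,0]},
    {"linear": [0,0,-0.2],"rot": [0,0,0]},
    {"linear": [0,0,0],"rot": [0,0,0]},
    {"linear": [0,0,0],"rot": [0,0,0]}
  ]
}}

```text
clock: 29.95
tool_pos: [546.7, -236.2, 129.6]
tcp_rot: [0.001, 1.0, 0.015, 0.001]
force: [-0.1, -0.2, -2.2]
width: 0.337
```

```bash
python3 - <<'E'
from h import *
s=st(); plan([460,-50,18],frame(40))
E
```

```text
t 29.95 tcp [ 546.7 -236.2  129.6] q [ 0.55  0.89 -0.4   1.52  0.42  0.82  0.02] F [-0.1 -0.2 -2.2] w 0.337
R rows [[1.0, 0.029, 0.003], [0.029, -1.0, -0.002], [0.003, 0.002, -1.0]]
rot deg [  0.2  -0.1 -38.3] rows 5 each [0.0003, -0.0002, -0.0639]
  lin mm [  53.3 -198.4  111.6] rows 6 each [0.0444, -0.1653, 0.093]
```

{"op": "apply_moves", "data": {
  "series": [
    {"linear": [0,0,0],"rot": [0,0,-0.0639]},
    {"linear": [0,0,0],"rot": [0,0,-0.0639]},
    {"linear": [0,0,0],"rot": [0,0,-0.0639]},
    {"linear": [0,0,0],"rot": [0,0,-0.0639]},
    {"linear": [0,0,0],"rot": [0,0,-0.0639]},
    {"linear": [-0.04,-0.177,0],"rot": [0,0,0]},
    {"linear": [-0.04,-0.177,0],"rot": [0,0,0]},
    {"linear": [-0.04,-0.177,0],"rot": [0,0,0]},
    {"linear": [0,0,0],"rot": [0,0,0]}
  ]
}}

```text
clock: 30.85
tool_pos: [456.4, -167.8, 128.0]
tcp_rot: [-0.001, 0.939, 0.344, -0.001]
force: [1.5, -0.5, -1.1]
width: 0.344
```

{"op": "apply_moves", "data": {
  "series": [
    {"linear": [0,0,0.2],"rot": [0,0,0]},
    {"linear": [0,0,0.2],"rot": [0,0,0]},
    {"linear": [0,0,0.1],"rot": [0,0,0]},
    {"linear": [0,0,0.035],"rot": [0,0,0]},
    {"linear": [0,0,0],"rot": [0,0,0]},
    {"linear": [0,0,0],"rot": [0,0,0]}
  ]
}}

```text
clock: 31.45
tool_pos: [460.1, -170.2, 21.5]
tcp_rot: [0.001, 0.94, 0.342, 0.0]
force: [0.3, 0.1, -0.8]
width: 0.344
```

```bash
python3 - <<'E'
from h import *
s=st()
E
```

```text
t 31.45 tcp [ 460.1 -170.2   21.5] q [ 0.46  0.97 -0.32  1.96  0.85  0.35  0.16] F [ 0.3  0.1 -0.8] w 0.344
R rows [[0.766, 0.643, 0.001], [0.643, -0.766, -0.001], [0.0, 0.001, -1.0]]
```

{"op": "apply_moves", "data": {
  "series": [
    {"linear": [0,0,0.006],"rot": [0,0,0]},
    {"linear": [0,0,0],"rot": [0,0,0]},
    {"linear": [0,0,0],"rot": [0,0,0]}
  ]
}}

```text
clock: 31.75
tool_pos: [460.0, -170.3, 20.3]
tcp_rot: [0.001, 0.94, 0.342, 0.0]
force: [0.1, 0.3, -1.7]
width: 0.341
```

{"op": "apply_moves", "data": {
  "series": [
    {"linear": [0,0,0],"rot": [0,0,0]},
    {"linear": [0,0,0],"rot": [0,0,0]},
    {"linear": [0,0,0],"rot": [0,0,0]},
    {"linear": [0,0,-0.15],"rot": [0,0,0]},
    {"linear": [0,0,-0.2],"rot": [0,0,0]},
    {"linear": [0,0,-0.2],"rot": [0,0,0]},
    {"linear": [0,0,0],"rot": [0,0,0]}
  ],
  "gripper": 0.4
}}

```text
clock: 32.45
tool_pos: [461.1, -170.5, 134.0]
tcp_rot: [0.002, 0.94, 0.342, 0.003]
force: [0.1, -0.7, 0.1]
width: 0.604
```

```bash
python3 - <<'E'
from h import *
s=st(); C=np.array([460.2,-170.2,28]); M=frame(-50,-55); b=-M[:,2]
plan(C+b*80,M); plan(C-b*10,M,P0=C+b*80,M0=M)
E
```

```text
t 32.45 tcp [ 461.1 -170.5  134. ] q [ 0.59  0.78 -0.54  1.9   0.66  0.64  0.33] F [ 0.1 -0.7  0.1] w 0.604
R rows [[0.766, 0.643, 0.006], [0.643, -0.766, -0.003], [0.003, 0.006, -1.0]]
rot deg [-42.8 -43.3  82.2] rows 13 each [-0.0274, -0.0277, 0.0527]
  lin mm [ -0.8 -86.6 -18.7] rows 2 each [-0.0021, -0.2164, -0.0469]
rot deg [0. 0. 0.] rows 1 each [0.0, 0.0, 0.0]
  lin mm [ 0. -0. 90.] rows 2 each [0.0, -0.0, 0.225]
```

{"op": "apply_moves", "data": {
  "series": [
    {"linear": [0,0,0],"rot": [-0.0274,-0.0277,0.0527]},
    {"linear": [0,0,0],"rot": [-0.0274,-0.0277,0.0527]},
    {"linear": [0,0,0],"rot": [-0.0274,-0.0277,0.0527]},
    {"linear": [0,0,0],"rot": [-0.0274,-0.0277,0.0527]},
    {"linear": [0,0,0],"rot": [-0.0274,-0.0277,0.0527]},
    {"linear": [0,0,0],"rot": [-0.0274,-0.0277,0.0527]},
    {"linear": [0,0,0],"rot": [-0.0274,-0.0277,0.0527]}
  ],
  "gripper": 0
}}

```text
clock: 33.15
tool_pos: [459.9, -169.6, 130.2]
tcp_rot: [0.251, 0.96, -0.048, -0.117]
force: [-0.1, -0.9, -0.2]
width: 1.003
```

{"op": "apply_moves", "data": {
  "series": [
    {"linear": [0,0,0],"rot": [-0.0274,-0.0277,0.0527]},
    {"linear": [0,0,0],"rot": [-0.0274,-0.0277,0.0527]},
    {"linear": [0,0,0],"rot": [-0.0274,-0.0277,0.0527]},
    {"linear": [0,0,0],"rot": [-0.0274,-0.0277,0.0527]},
    {"linear": [0,0,0],"rot": [-0.0274,-0.0277,0.0527]},
    {"linear": [0,0,0],"rot": [-0.0274,-0.0277,0.0527]},
    {"linear": [0,-0.216,-0.045],"rot": [0,0,0]},
    {"linear": [0,-0.216,-0.045],"rot": [0,0,0]},
    {"linear": [0,0,0],"rot": [0,0,0]},
    {"linear": [0,0,0],"rot": [0,0,0]}
  ]
}}

```text
clock: 34.15
tool_pos: [508.4, -128.8, 68.8]
tcp_rot: [0.419, 0.804, -0.373, -0.197]
force: [0.7, -0.6, 0.3]
width: 1.002
```

```bash
python3 - <<'E'
from h import *
s=st(); C=np.array([460.2,-170.2,28]); M=frame(-50,-55); b=-M[:,2]
plan(C-b*10,M)
E
```

```text
t 34.15 tcp [ 508.4 -128.8   68.8] q [-0.18  1.31  0.24  1.08  0.31  1.56 -1.02] F [ 0.7 -0.6  0.3] w 1.002
R rows [[0.644, -0.434, -0.63], [-0.765, -0.37, -0.527], [-0.004, 0.821, -0.57]]
rot deg [0.2 0.1 0.2] rows 1 each [0.0019, 0.0008, 0.002]
  lin mm [ 0.7  3.  85.4] rows 2 each [0.0018, 0.0075, 0.2136]
```

Approach, grip and lift, return to vertical, then yaw for the box.

{"op": "apply_moves", "data": {
  "series": [
    {"linear": [0.0035,0.015,0.1],"rot": [0.002,0.001,0.002]},
    {"linear": [0,0,0.12],"rot": [0,0,0]},
    {"linear": [0,0,0.12],"rot": [0,0,0]},
    {"linear": [0,0,0.087],"rot": [0,0,0]},
    {"linear": [0,0,0],"rot": [0,0,0]},
    {"linear": [0,0,0],"rot": [0,0,0]}
  ]
}}

```text
clock: 34.75
tool_pos: [454.6, -175.5, 24.0]
tcp_rot: [0.418, 0.804, -0.376, -0.194]
force: [0.3, 0.5, 0.2]
width: 0.997
```

{"op": "apply_moves", "data": {
  "series": [
    {"linear": [0,0,0],"rot": [0,0,0]},
    {"linear": [0,0,0],"rot": [0,0,0]},
    {"linear": [0,0,0],"rot": [0,0,0]},
    {"linear": [0,0,0],"rot": [0,0,0]}
  ],
  "gripper": 1.0,
  "grip_force": 60
}}

```text
clock: 35.15
tool_pos: [455.0, -174.9, 23.8]
tcp_rot: [0.418, 0.804, -0.375, -0.194]
force: [3.6, 2.9, 7.1]
width: 0.755
```

{"op": "apply_moves", "data": {
  "series": [
    {"linear": [0,0.123,-0.086],"rot": [0,0,0]},
    {"linear": [0,0.123,-0.086],"rot": [0,0,0]},
    {"linear": [0,0.123,-0.086],"rot": [0,0,0]},
    {"linear": [0,0,0],"rot": [0,0,0]}
  ]
}}

```text
clock: 35.55
tool_pos: [455.5, -175.4, 116.2]
tcp_rot: [0.417, 0.805, -0.376, -0.192]
force: [0.5, -0.7, -2.2]
width: 0.76
```

```bash
python3 - <<'E'
from h import *
s=st(); print('tilt',np.degrees(np.arccos(-pose()[1][2,2])))
E
```

```text
t 35.55 tcp [ 455.5 -175.4  116.2] q [-0.14  1.17  0.27  1.36  0.36  1.39 -1.03] F [ 0.5 -0.7 -2.2] w 0.76
R rows [[0.643, -0.445, -0.624], [-0.766, -0.369, -0.526], [0.004, 0.816, -0.578]]
tilt 54.68017477499928
```

{"op": "apply_moves", "data": {
  "series": [
    {"linear": [0,0,0],"rot": [0.0651,0,0]},
    {"linear": [0,0,0],"rot": [0.0651,0,0]},
    {"linear": [0,0,0],"rot": [0.0651,0,0]},
    {"linear": [0,0,0],"rot": [0.0651,0,0]},
    {"linear": [0,0,0],"rot": [0.0651,0,0]},
    {"linear": [0,0,0],"rot": [0.0651,0,0]},
    {"linear": [0,0,0],"rot": [0.0651,0,0]},
    {"linear": [0,0,-0.18],"rot": [0,0,0]}
  ]
}}

```text
clock: 36.35
tool_pos: [452.2, -178.1, 147.2]
tcp_rot: [-0.0, 0.905, -0.426, -0.0]
force: [1.3, -0.1, 0.3]
width: 0.759
```

{"op": "apply_moves", "data": {
  "series": [
    {"linear": [0,0,0],"rot": [0,0,-0.0689]},
    {"linear": [0,0,0],"rot": [0,0,-0.0689]},
    {"linear": [0,0,0],"rot": [0,0,-0.0689]},
    {"linear": [0,0,0],"rot": [0,0,-0.0689]},
    {"linear": [0,0,0],"rot": [0,0,-0.0689]},
    {"linear": [0,0,0],"rot": [0,0,-0.0689]},
    {"linear": [0,0,0],"rot": [0,0,-0.0689]},
    {"linear": [0,0,0],"rot": [0,0,-0.0689]}
  ]
}}

```text
clock: 37.15
tool_pos: [454.3, -175.1, 148.8]
tcp_rot: [0.001, 0.99, 0.143, -0.001]
force: [0.2, -0.5, -0.0]
width: 0.761
```

{"op": "apply_moves", "data": {
  "series": [
    {"linear": [0,0,0],"rot": [0,0,-0.0689]},
    {"linear": [0,0,0],"rot": [0,0,-0.0689]},
    {"linear": [0,0,0],"rot": [0,0,-0.0689]},
    {"linear": [0,0,0],"rot": [0,0,-0.0689]},
    {"linear": [0,0,0],"rot": [0,0,-0.0689]},
    {"linear": [0,0,0],"rot": [0,0,-0.0689]},
    {"linear": [0,0,0],"rot": [0,0,-0.0689]},
    {"linear": [0,0,0],"rot": [0,0,-0.0689]},
    {"linear": [0,0,0],"rot": [0,0,0]}
  ]
}}

```text
clock: 38.05
tool_pos: [454.2, -175.2, 148.6]
tcp_rot: [-0.0, 0.752, 0.659, -0.002]
force: [-0.1, -0.6, -1.8]
width: 0.759
```

```bash
sed -i 's/^BC=.*;/BC=np.array([572.5,184.1]);/' h.py; python3 - <<'E'
from h import *
s=st()
M3=frame(82.2,35); T=np.r_[BC,25+100]+10*M3[:,2]; M2=frame(82.2)
plan(T,M2); plan(T,M3,M0=M2)
E
```

```text
t 38.05 tcp [ 454.2 -175.2  148.6] q [ 0.73  0.82 -0.8   1.89  0.81  0.81  0.92] F [-0.1 -0.6 -1.8] w 0.759
R rows [[0.132, 0.991, -0.003], [0.991, -0.132, -0.002], [-0.002, -0.003, -1.0]]
rot deg [-0.1  0.1  0.2] rows 1 each [-0.0012, 0.0011, 0.0016]
  lin mm [372.1  62.7  31.8] rows 9 each [0.2067, 0.0348, 0.0177]
rot deg [35.  0.  0.] rows 5 each [0.0583, 0.0, 0.0]
  lin mm [372.1  69.6  -9.9] rows 9 each [0.2067, 0.0387, -0.0055]
```

{"op": "apply_moves", "data": {
  "series": [
    {"linear": [0.2067,0.0348,0],"rot": [0,0,0.0015]},
    {"linear": [0.2067,0.0348,0],"rot": [0,0,0]},
    {"linear": [0.2067,0.0348,0],"rot": [0,0,0]},
    {"linear": [0.2067,0.0348,0],"rot": [0,0,0]},
    {"linear": [0.2067,0.0348,0],"rot": [0,0,0]},
    {"linear": [0.2067,0.0348,0],"rot": [0,0,0]},
    {"linear": [0.2067,0.0348,0],"rot": [0,0,0]},
    {"linear": [0.2067,0.0348,0],"rot": [0,0,0]},
    {"linear": [0.2067,0.0348,0],"rot": [0,0,0]}
  ]
}}

```text
clock: 38.95
tool_pos: [567.7, 186.6, 147.6]
tcp_rot: [0.0, 0.756, 0.655, -0.002]
force: [0.3, -0.8, -1.3]
width: 0.757
```

{"op": "apply_moves", "data": {
  "series": [
    {"linear": [0,0,0],"rot": [0.0583,0,0]},
    {"linear": [0,0,0],"rot": [0.0583,0,0]},
    {"linear": [0,0,0],"rot": [0.0583,0,0]},
    {"linear": [0,0,0],"rot": [0.0583,0,0]},
    {"linear": [0,0,0],"rot": [0.0583,0,0]},
    {"linear": [0,0,0],"rot": [0,0,0]},
    {"linear": [0,0,0],"rot": [0,0,0]},
    {"linear": [0,0,0],"rot": [0,0,0]}
  ]
}}

```text
clock: 39.75
tool_pos: [567.3, 185.2, 148.3]
tcp_rot: [-0.223, 0.721, 0.626, -0.197]
force: [0.0, -0.2, -1.2]
width: 0.756
```

```bash
cat >> h.py <<'E'
def oranges(cam,x0,y0,x1,y1,k=1):
    im=read_camera(cam); hsv=cv2.cvtColor(np.ascontiguousarray(im[y0:y1,x0:x1]),cv2.COLOR_RGB2HSV)
    m=cv2.inRange(hsv,(5,140,90),(18,255,255)); n,_,stt,c=cv2.connectedComponentsWithStats(m)
    return [(int(stt[i,4]),(c[i]+[x0,y0]).round(1).tolist()) for i in range(1,n) if stt[i,4]>8]
E
python3 - <<'E'
from h import *
s=st();P,M=pose(); C=P-10*M[:,2]; print('C',C)
for a,c in oranges('top',130,120,260,250): print(a,c,unproj([c],C[2]+15,'top').round(1), unproj([c],40,'top').round(1))
M3=frame(82.2,35); T=np.r_[BC,31]+10*M3[:,2]; plan(T,M3)
print('scene',oranges('scene',140,180,260,310))
E
```

```text
t 39.75 tcp [567.3 185.2 148.3] q [-0.07  1.26 -0.82  0.71  0.4   1.84  0.84] F [ 0.  -0.2 -1.2] w 0.756
R rows [[0.138, 0.815, -0.563], [0.99, -0.116, 0.075], [-0.004, -0.568, -0.823]]
C [572.94893469 184.40712605 156.50185779]
94 [176.0, 179.1] [[570.3 183.5 171.5]] [[595.7 209.3  40. ]]
76 [180.1, 208.1] [[484.2 169.2 171.5]] [[499.4 193.3  40. ]]
rot deg [ 0.4  0.1 -0.2] rows 1 each [0.0034, 0.0008, -0.0019]
  lin mm [ -0.2  71.7 103.3] rows 3 each [-0.0003, 0.1195, 0.1722]
scene [(33, [223.6, 257.6]), (56, [208.0, 295.8])]
```

{"op": "apply_moves", "data": {
  "series": [
    {"linear": [0,0.11,0.153],"rot": [0.0034,0.001,-0.002]},
    {"linear": [0,0.11,0.153],"rot": [0,0,0]},
    {"linear": [0,0.09,0.127],"rot": [0,0,0]},
    {"linear": [0,0.056,0.0765],"rot": [0,0,0]},
    {"linear": [0,0,0],"rot": [0,0,0]},
    {"linear": [0,0,0],"rot": [0,0,0]}
  ]
}}

```text
clock: 40.45
tool_pos: [569.3, 184.7, 23.4]
tcp_rot: [-0.228, 0.718, 0.627, -0.198]
force: [0.5, 0.2, -0.6]
width: 0.762
```

{"op": "apply_moves", "data": {
  "series": [
    {"linear": [0,0.005,0.007],"rot": [0,0,0]},
    {"linear": [0,0.005,0.007],"rot": [0,0,0]},
    {"linear": [0,0,0],"rot": [0,0,0]},
    {"linear": [0,0,0],"rot": [0,0,0]}
  ]
}}

```text
clock: 40.85
tool_pos: [569.0, 184.5, 19.1]
tcp_rot: [-0.228, 0.718, 0.627, -0.198]
force: [-0.1, 0.5, -1.9]
width: 0.756
```

```bash
python3 - <<'E'
from h import *
s=st();P,M=pose(); print('C',P-10*M[:,2])
for a,c in oranges('top',130,120,260,250): print(a,c,unproj([c],40,'top').round(1))
E
```

```text
t 40.85 tcp [569.  184.5  19.1] q [-0.07  1.43 -0.8   0.71  0.46  1.69  0.89] F [-0.1  0.5 -1.9] w 0.756
R rows [[0.136, 0.81, -0.57], [0.991, -0.11, 0.079], [0.001, -0.575, -0.818]]
C [574.73207471 183.72887978  27.25392996]
74 [183.9, 186.0] [[572.4 182.6  40. ]]
76 [180.1, 208.2] [[499.  193.3  40. ]]
```

{"op": "apply_moves", "data": {
  "series": [
    {"linear": [0,0.004,0.006],"rot": [0,0,0]},
    {"linear": [0,0,0],"rot": [0,0,0]},
    {"linear": [0,0,0],"rot": [0,0,0]}
  ]
}}

```text
clock: 41.2
tool_pos: [569.1, 184.5, 18.5]
tcp_rot: [-0.228, 0.718, 0.627, -0.198]
force: [0.5, -1.0, 11.3]
width: 0.761
```

{"op": "apply_moves", "data": {
  "series": [
    {"linear": [0,0,0],"rot": [0,0,0]},
    {"linear": [0,0,0],"rot": [0,0,0]},
    {"linear": [0,0,0],"rot": [0,0,0]},
    {"linear": [0,0,-0.1],"rot": [0,0,0]},
    {"linear": [0,0,-0.2],"rot": [0,0,0]},
    {"linear": [0,0,-0.2],"rot": [0,0,0]}
  ],
  "gripper": 0.1
}}

```text
clock: 41.8
tool_pos: [604.3, 176.0, 70.3]
tcp_rot: [-0.232, 0.721, 0.62, -0.203]
force: [-0.2, 0.6, -1.3]
width: 0.901
```

{"op": "apply_moves", "data": {
  "series": [
    {"linear": [0,0,0],"rot": [-0.0583,0,0]},
    {"linear": [0,0,0],"rot": [-0.0583,0,0]},
    {"linear": [0,0,0],"rot": [-0.0583,0,0]},
    {"linear": [0,0,0],"rot": [-0.0583,0,0]},
    {"linear": [0,0,0],"rot": [-0.0583,0,0]},
    {"linear": [0,0,-0.15],"rot": [0,0,0]},
    {"linear": [0,0,0],"rot": [0,0,0]}
  ]
}}

```text
clock: 42.5
tool_pos: [610.3, 176.0, 100.2]
tcp_rot: [-0.038, 0.757, 0.651, -0.041]
force: [-0.1, 0.9, 0.7]
width: 0.898
```

```bash
python3 - <<'E'
from fit import *
s=st();plan([626,-265.5,140],frame(14))
old=cv2.imread('pics/c1.png')
im=read_camera('top')[:,:,::-1]; new=crop(im,290,150,340,240,5)
# A region in c1: x 630..790,y 40..160
d=np.abs(old[30:170,630:790].astype(int)-new[30:170,80:240]).sum(2); print('A diff',(d>60).mean())
for a,c in oranges('top',130,120,260,250): print(a,c,unproj([c],40,'top').round(1))
E
```

```text
t 42.5 tcp [610.3 176.  100.2] q [-0.09  1.05 -0.54  1.23  0.48  1.09  0.75] F [-0.1  0.9  0.7] w 0.898
R rows [[0.149, 0.983, -0.111], [0.989, -0.15, 0.004], [-0.013, -0.11, -0.994]]
rot deg [-5.2  4.4 67.3] rows 8 each [-0.0054, 0.0045, 0.0701]
  lin mm [-91.6 432.2 -39.8] rows 10 each [-0.0458, 0.2161, -0.0199]
A diff 0.40566964285714285
```

{"op": "apply_moves", "data": {
  "series": [
    {"linear": [0,0,-0.2],"rot": [0,0,0]},
    {"linear": [0,0,-0.1],"rot": [-0.02,0.02,0]},
    {"linear": [0,0,0],"rot": [0,0,0]}
  ]
}}

```text
clock: 42.9
tool_pos: [617.3, 174.9, 158.3]
tcp_rot: [-0.036, 0.759, 0.65, -0.011]
force: [0.3, -0.4, -1.2]
width: 0.901
```

```bash
python3 - <<'E'
from h import *
st()
im=read_camera('top')[:,:,::-1]; cv2.imwrite('pics/t8.png',crop(im,250,140,400,250,5))
E
```

```text
t 42.9 tcp [617.3 174.9 158.3] q [-0.07  0.97 -0.57  1.23  0.45  1.12  0.77] F [ 0.3 -0.4 -1.2] w 0.901
R rows [[0.155, 0.986, -0.063], [0.987, -0.153, 0.04], [0.03, -0.069, -0.997]]
```

View pics/t8.png

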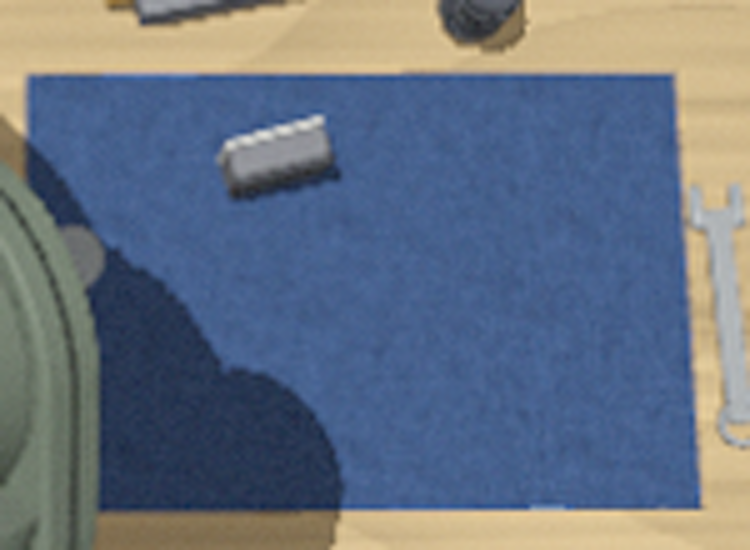

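Module A has been knocked: it is now at (280,155) in this crop, about 46 mm towards +y from where it was. The box is hidden by the arm. I'll re-measure by code, differentially against the earlier picture.

```bash
python3 - <<'E'
from fit import *
def meas(im,x0,y0,x1,y1):
    big=cv2.resize(im[y0:y1,x0:x1],None,fx=6,fy=6,interpolation=cv2.INTER_CUBIC); hsv=cv2.cvtColor(big,cv2.COLOR_BGR2HSV)
    m=((hsv[...,1]<90)).astype(np.uint8); m=cv2.morphologyEx(m,cv2.MORPH_OPEN,np.ones((9,9)))
    cs,_=cv2.findContours(m,cv2.RETR_EXTERNAL,cv2.CHAIN_APPROX_NONE); c=max(cs,key=cv2.contourArea); r_=cv2.minAreaRect(c)
    M=cv2.moments(c); p=np.array([M['m10'],M['m01']])/M['m00']; p=(p+.5)/6-.5+[x0,y0]; print(p.round(2),'rect',np.round(r_[1],1),round(r_[2],1),'->',unproj([p],54,'top').round(1)); return p
old=cv2.imread('pics/top3.png'); meas(old,303,158,338,182)
im=np.ascontiguousarray(read_camera('top')[:,:,::-1]); meas(im,290,158,325,182)
cv2.imwrite('pics/x.png',im)
print(oranges('scene',140,180,280,310))
s=np.ascontiguousarray(read_camera('scene')[:,:,::-1]); cv2.imwrite('pics/s9.png',crop(s,190,225,270,315,6))
E
```

```text
[319.66 170.07] rect [ 73.5 139.9] 73.7 -> [[ 621.  -263.4   54. ]]
[304.6  170.71] rect [ 73.7 139.9] 75.4 -> [[ 619.1 -213.9   54. ]]
[(34, [223.6, 257.5]), (54, [207.9, 295.5])]
```

View pics/s9.png

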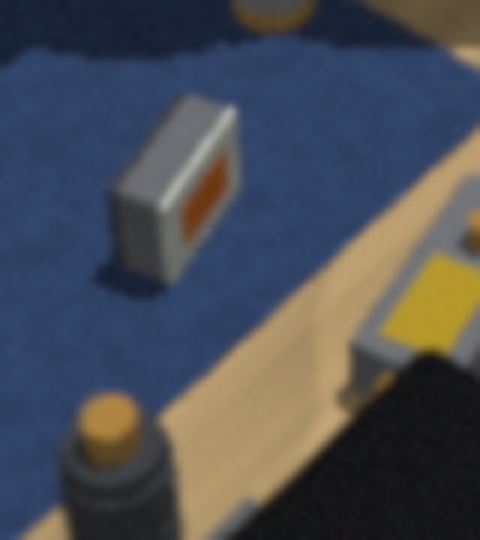

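```bash
python3 - <<'E'
from fit import *
mm=np.array([[-15,-33,54],[-15,33,54],[15,33,54],[15,-33,54]],float)
fit(mm,[('scene',[0,1,2,3],px([(112,190),(190,97),(238,110),(163,207)],190,225,6))],[620,-215,.2])
plan([624,-215.5,158],frame(14))
E
```

```text
x,y,yaw [ 627.3 -214.3] 12.56 res [-0.7, -0.3, -0.7, -1.0, 0.9, 0.4, 0.6, 0.7]
rot deg [-4.7  1.2 67.2] rows 8 each [-0.0048, 0.0012, 0.07]
  lin mm [-86.7 381.   -3. ] rows 9 each [-0.0482, 0.2116, -0.0017]
```

{"op": "apply_moves", "data": {
  "series": [
    {"linear": [0,0,0],"rot": [-0.0048,0.0012,0.071]},
    {"linear": [0,0,0],"rot": [-0.0048,0.0012,0.071]},
    {"linear": [0,0,0],"rot": [-0.0048,0.0012,0.071]},
    {"linear": [0,0,0],"rot": [-0.0048,0.0012,0.071]},
    {"linear": [0,0,0],"rot": [-0.0048,0.0012,0.071]},
    {"linear": [0,0,0],"rot": [-0.0048,0.0012,0.071]},
    {"linear": [0,0,0],"rot": [-0.0048,0.0012,0.071]},
    {"linear": [0,0,0],"rot": [-0.0048,0.0012,0.071]}
  ],
  "gripper": 0.35
}}

```text
clock: 43.9
tool_pos: [616.0, 175.3, 155.2]
tcp_rot: [0.0, 0.994, 0.11, -0.0]
force: [0.3, 1.0, -0.3]
width: 0.653
```

{"op": "apply_moves", "data": {
  "series": [
    {"linear": [-0.0465,0.2116,0],"rot": [0,0,0]},
    {"linear": [-0.0465,0.2116,0],"rot": [0,0,0]},
    {"linear": [-0.0465,0.2116,0],"rot": [0,0,0]},
    {"linear": [-0.0465,0.2116,0],"rot": [0,0,0]},
    {"linear": [-0.0465,0.2116,0],"rot": [0,0,0]},
    {"linear": [-0.0465,0.2116,0],"rot": [0,0,0]},
    {"linear": [-0.0465,0.2116,0],"rot": [0,0,0]},
    {"linear": [-0.0465,0.2116,0],"rot": [0,0,0]},
    {"linear": [-0.0465,0.2116,0],"rot": [0,0,0]},
    {"linear": [0,0,0],"rot": [0,0,0]}
  ]
}}

```text
clock: 44.9
tool_pos: [619.0, -221.4, 154.4]
tcp_rot: [0.001, 0.994, 0.11, -0.001]
force: [0.1, 0.3, -0.7]
width: 0.65
```

```bash
python3 - <<'E'
from h import *
st(); plan([624,-215.5,19],frame(13))
print(oranges('scene',140,180,280,310))
for a,c in oranges('top',130,120,260,250): print(a,c,unproj([c],40,'top').round(1))
E
```

```text
t 44.9 tcp [ 619.  -221.4  154.4] q [ 0.41  0.93 -0.29  1.23  0.27  1.01  0.31] F [ 0.1  0.3 -0.7] w 0.65
R rows [[0.976, 0.219, -0.002], [0.219, -0.976, -0.002], [-0.002, 0.002, -1.0]]
rot deg [ 0.1  0.1 -0.4] rows 1 each [0.0009, 0.001, -0.0031]
  lin mm [  6.2  -4.6 135.4] rows 4 each [0.0077, -0.0057, 0.1693]
[(33, [223.6, 257.6]), (9, [269.7, 262.4]), (57, [208.1, 295.7])]
74 [183.7, 185.7] [[573.4 183.3  40. ]]
76 [180.1, 208.2] [[499.  193.3  40. ]]
```

{"op": "apply_moves", "data": {
  "series": [
    {"linear": [0.031,-0.023,0.1],"rot": [0,0,-0.003]},
    {"linear": [0,0,0.18],"rot": [0,0,0]},
    {"linear": [0,0,0.18],"rot": [0,0,0]},
    {"linear": [0,0,0.13],"rot": [0,0,0]},
    {"linear": [0,0,0.08],"rot": [0,0,0]},
    {"linear": [0,0,0],"rot": [0,0,0]},
    {"linear": [0,0,0],"rot": [0,0,0]}
  ]
}}

```text
clock: 45.7
tool_pos: [626.2, -208.3, 23.0]
tcp_rot: [-0.0, 0.993, 0.117, 0.001]
force: [0.3, 0.1, 0.3]
width: 0.645
```

{"op": "apply_moves", "data": {
  "series": [
    {"linear": [0,0,0],"rot": [0,0,0]},
    {"linear": [0,0,0],"rot": [0,0,0]},
    {"linear": [0,0,0],"rot": [0,0,0]},
    {"linear": [0,0,0],"rot": [0,0,0]},
    {"linear": [0,0,0],"rot": [0,0,0]}
  ],
  "gripper": 1.0,
  "grip_force": 60
}}

```text
clock: 46.2
tool_pos: [626.3, -208.9, 23.6]
tcp_rot: [0.0, 0.993, 0.116, 0.001]
force: [-2.1, 1.3, 9.0]
width: 0.343
```

{"op": "apply_moves", "data": {
  "series": [
    {"linear": [0,0,-0.15],"rot": [0,0,0]},
    {"linear": [0,0,-0.2],"rot": [0,0,0]},
    {"linear": [0,0,-0.2],"rot": [0,0,0]},
    {"linear": [0,0,0],"rot": [0,0,0]},
    {"linear": [0,0,0],"rot": [0,0,0]}
  ]
}}

```text
clock: 46.7
tool_pos: [625.8, -208.9, 133.1]
tcp_rot: [0.0, 0.993, 0.116, 0.001]
force: [-0.3, -1.3, -2.1]
width: 0.342
```

```bash
python3 - <<'E'
from h import *
st(); plan([460,-170,131],frame(40))
E
```

```text
t 46.7 tcp [ 625.8 -208.9  133.1] q [ 0.39  0.96 -0.29  1.25  0.28  0.97  0.3 ] F [-0.3 -1.3 -2.1] w 0.342
R rows [[0.973, 0.231, 0.003], [0.231, -0.973, -0.0], [0.002, 0.001, -1.0]]
rot deg [  0.1  -0.1 -26.6] rows 4 each [0.0001, -0.0003, -0.0555]
  lin mm [-102.  -136.4    2.1] rows 4 each [-0.1275, -0.1705, 0.0026]
```

{"op": "apply_moves", "data": {
  "series": [
    {"linear": [0,0,0],"rot": [0,0,-0.0555]},
    {"linear": [0,0,0],"rot": [0,0,-0.0555]},
    {"linear": [0,0,0],"rot": [0,0,-0.0555]},
    {"linear": [0,0,0],"rot": [0,0,-0.0555]},
    {"linear": [-0.1275,-0.1785,0],"rot": [0,0,0]},
    {"linear": [-0.1275,-0.1785,0],"rot": [0,0,0]},
    {"linear": [-0.1275,-0.1785,0],"rot": [0,0,0]},
    {"linear": [-0.1275,-0.1785,0],"rot": [0,0,0]},
    {"linear": [0,0,0],"rot": [0,0,0]},
    {"linear": [0,0,0],"rot": [0,0,0]}
  ]
}}

```text
clock: 47.7
tool_pos: [457.5, -165.6, 131.7]
tcp_rot: [-0.0, 0.94, 0.342, 0.0]
force: [1.0, 0.2, -2.1]
width: 0.342
```

{"op": "apply_moves", "data": {
  "series": [
    {"linear": [0,0,0.2],"rot": [0,0,0]},
    {"linear": [0,0,0.2],"rot": [0,0,0]},
    {"linear": [0,0,0.1],"rot": [0,0,0]},
    {"linear": [0,0,0.025],"rot": [0,0,0]},
    {"linear": [0,0,0],"rot": [0,0,0]},
    {"linear": [0,0,0],"rot": [0,0,0]}
  ]
}}

```text
clock: 48.3
tool_pos: [458.8, -165.8, 27.8]
tcp_rot: [0.0, 0.94, 0.342, 0.001]
force: [0.0, -0.1, -2.7]
width: 0.342
```

```bash
python3 - <<'E'
from h import *
st()
E
```

```text
t 48.3 tcp [ 458.8 -165.8   27.8] q [ 0.39  0.94 -0.19  1.97  0.59  0.28  0.4 ] F [ 0.  -0.1 -2.7] w 0.342
R rows [[0.766, 0.643, 0.002], [0.643, -0.766, 0.0], [0.002, 0.001, -1.0]]
```

{"op": "apply_moves", "data": {
  "series": [
    {"linear": [0,0,0.012],"rot": [0,0,0]},
    {"linear": [0,0,0.008],"rot": [0,0,0]},
    {"linear": [0,0,0],"rot": [0,0,0]},
    {"linear": [0,0,0],"rot": [0,0,0]}
  ]
}}

```text
clock: 48.7
tool_pos: [458.5, -165.9, 23.5]
tcp_rot: [0.0, 0.94, 0.342, 0.001]
force: [0.3, 0.3, 5.2]
width: 0.344
```

{"op": "apply_moves", "data": {
  "series": [
    {"linear": [0,0,0],"rot": [0,0,0]},
    {"linear": [0,0,0],"rot": [0,0,0]},
    {"linear": [0,0,0],"rot": [0,0,0]},
    {"linear": [0,0,-0.15],"rot": [0,0,0]},
    {"linear": [0,0,-0.2],"rot": [0,0,0]},
    {"linear": [0,0,-0.2],"rot": [0,0,0]},
    {"linear": [0,0,0],"rot": [0,0,0]}
  ],
  "gripper": 0.4
}}

```text
clock: 49.4
tool_pos: [459.4, -166.2, 136.9]
tcp_rot: [0.002, 0.94, 0.342, 0.003]
force: [-0.3, -0.1, 0.3]
width: 0.601
```

```bash
python3 - <<'E'
from h import *
s=st(); C=np.array([463,-170.8,28]); M=frame(-50,-55); b=-M[:,2]
plan(C+b*80,M)
E
```

```text
t 49.4 tcp [ 459.4 -166.2  136.9] q [ 0.49  0.75 -0.37  1.91  0.48  0.57  0.5 ] F [-0.3 -0.1  0.3] w 0.601
R rows [[0.766, 0.643, 0.007], [0.643, -0.766, -0.001], [0.004, 0.005, -1.0]]
rot deg [-42.9 -43.3  82.2] rows 13 each [-0.0275, -0.0277, 0.0527]
  lin mm [  5.9 -89.1 -17.4] rows 3 each [0.0098, -0.1485, -0.029]
```

{"op": "apply_moves", "data": {
  "series": [
    {"linear": [0,0,0],"rot": [-0.0275,-0.0277,0.0527]},
    {"linear": [0,0,0],"rot": [-0.0275,-0.0277,0.0527]},
    {"linear": [0,0,0],"rot": [-0.0275,-0.0277,0.0527]},
    {"linear": [0,0,0],"rot": [-0.0275,-0.0277,0.0527]},
    {"linear": [0,0,0],"rot": [-0.0275,-0.0277,0.0527]},
    {"linear": [0,0,0],"rot": [-0.0275,-0.0277,0.0527]},
    {"linear": [0,0,0],"rot": [-0.0275,-0.0277,0.0527]}
  ],
  "gripper": 0
}}

```text
clock: 50.1
tool_pos: [458.1, -165.1, 133.0]
tcp_rot: [0.251, 0.96, -0.048, -0.117]
force: [0.1, 0.5, -0.4]
width: 0.999
```

{"op": "apply_moves", "data": {
  "series": [
    {"linear": [0,0,0],"rot": [-0.0275,-0.0277,0.0527]},
    {"linear": [0,0,0],"rot": [-0.0275,-0.0277,0.0527]},
    {"linear": [0,0,0],"rot": [-0.0275,-0.0277,0.0527]},
    {"linear": [0,0,0],"rot": [-0.0275,-0.0277,0.0527]},
    {"linear": [0,0,0],"rot": [-0.0275,-0.0277,0.0527]},
    {"linear": [0,0,0],"rot": [-0.0275,-0.0277,0.0527]},
    {"linear": [0.014,-0.22,-0.043],"rot": [0,0,0]},
    {"linear": [0.014,-0.22,-0.043],"rot": [0,0,0]},
    {"linear": [0,0,0],"rot": [0,0,0]},
    {"linear": [0,0,0],"rot": [0,0,0]}
  ]
}}

```text
clock: 51.1
tool_pos: [510.3, -128.7, 69.8]
tcp_rot: [0.42, 0.803, -0.373, -0.197]
force: [-0.2, 0.4, 0.6]
width: 1.0
```

```bash
python3 - <<'E'
from h import *
s=st(); C=np.array([463,-170.8,28]); M=frame(-50,-55); b=-M[:,2]
plan(C-b*10,M); print(oranges('scene',140,180,280,310),proj([[463,-171,54]],'top'))
E
```

```text
t 51.1 tcp [ 510.3 -128.7   69.8] q [-0.26  1.35  0.48  1.07  0.13  1.53 -0.87] F [-0.2  0.4  0.6] w 1.0
R rows [[0.644, -0.434, -0.63], [-0.765, -0.369, -0.527], [-0.004, 0.822, -0.57]]
rot deg [0.3 0.1 0.2] rows 1 each [0.0023, 0.0006, 0.0017]
  lin mm [ 1.9  2.1 85.8] rows 2 each [0.0047, 0.0052, 0.2146]
[(11, [277.7, 254.5]), (57, [208.0, 295.7])] [[292.61965392 218.39825146]]
```

{"op": "apply_moves", "data": {
  "series": [
    {"linear": [0.009,0.0105,0.1],"rot": [0.002,0.001,0.002]},
    {"linear": [0,0,0.12],"rot": [0,0,0]},
    {"linear": [0,0,0.12],"rot": [0,0,0]},
    {"linear": [0,0,0.089],"rot": [0,0,0]},
    {"linear": [0,0,0],"rot": [0,0,0]},
    {"linear": [0,0,0],"rot": [0,0,0]}
  ]
}}

```text
clock: 51.75
tool_pos: [457.5, -175.8, 24.1]
tcp_rot: [0.418, 0.804, -0.376, -0.194]
force: [0.1, -0.3, 0.4]
width: 0.996
```

{"op": "apply_moves", "data": {
  "series": [
    {"linear": [0,0,0],"rot": [0,0,0]},
    {"linear": [0,0,0],"rot": [0,0,0]},
    {"linear": [0,0,0],"rot": [0,0,0]},
    {"linear": [0,0,0],"rot": [0,0,0]}
  ],
  "gripper": 1.0,
  "grip_force": 60
}}

```text
clock: 52.15
tool_pos: [457.9, -175.4, 23.9]
tcp_rot: [0.418, 0.804, -0.375, -0.194]
force: [3.3, 4.7, 8.6]
width: 0.756
```

{"op": "apply_moves", "data": {
  "series": [
    {"linear": [0,0.123,-0.086],"rot": [0,0,0]},
    {"linear": [0,0.123,-0.086],"rot": [0,0,0]},
    {"linear": [0,0.123,-0.086],"rot": [0,0,0]},
    {"linear": [0,0,0],"rot": [0,0,0]}
  ]
}}

```text
clock: 52.55
tool_pos: [458.3, -175.8, 116.3]
tcp_rot: [0.417, 0.804, -0.376, -0.192]
force: [0.3, -0.7, -2.2]
width: 0.755
```

```bash
python3 - <<'E'
from h import *
s=st(); print('tilt',np.degrees(np.arccos(-pose()[1][2,2])))
E
```

```text
t 52.55 tcp [ 458.3 -175.8  116.3] q [-0.24  1.22  0.51  1.35  0.18  1.34 -0.84] F [ 0.3 -0.7 -2.2] w 0.755
R rows [[0.643, -0.445, -0.623], [-0.766, -0.368, -0.527], [0.005, 0.816, -0.577]]
tilt 54.727875447898434
```

```bash
python3 - <<'E' | tail -n +3
from scan import *
S_extra=[]
for L in (30,35):
  for h in (0,20,50,80,130):
    M3=frame(82.2,L); T=np.r_[BC+74*ex,25+h]+10*M3[:,2]
    e,q=ik(T,M3,p,sg,np.array([-.1,1.45,-.6,.4,.3,1.8,1.0])); print(L,h,round(e,1),q.round(2))
q=r.sense()['qpos']; X,M=fk(q,p,sg); print('model err',(X-pose()[0]).round(1))
E
```

```text
30 0 0.0 [-0.2   1.53 -0.56  0.27  0.35  1.86  1.08]
30 20 0.0 [-0.2   1.5  -0.56  0.27  0.35  1.88  1.07]
30 50 0.0 [-0.2   1.47 -0.57  0.26  0.35  1.93  1.07]
30 80 0.0 [-0.21  1.45 -0.56  0.21  0.34  1.99  1.07]
30 130 7.8 [-0.23  1.37 -0.22  0.24  0.01  2.02  1.11]
35 0 18.2 [-0.23  1.6  -0.24  0.08  0.03  2.02  1.14]
35 20 18.5 [-0.23  1.56 -0.23  0.12  0.02  2.02  1.14]
35 50 20.5 [-0.22  1.51 -0.23  0.17  0.01  2.02  1.13]
35 80 24.4 [-0.22  1.45 -0.23  0.22  0.    2.02  1.12]
35 130 34.7 [-0.21  1.36 -0.24  0.3   0.    2.02  1.1 ]
model err [ -4.7  15.1 -11. ]
```

{"op": "apply_moves", "data": {
  "series": [
    {"linear": [0,0,0],"rot": [0.0651,0,0]},
    {"linear": [0,0,0],"rot": [0.0651,0,0]},
    {"linear": [0,0,0],"rot": [0.0651,0,0]},
    {"linear": [0,0,0],"rot": [0.0651,0,0]},
    {"linear": [0,0,0],"rot": [0.0651,0,0]},
    {"linear": [0,0,0],"rot": [0.0651,0,0]},
    {"linear": [0,0,0],"rot": [0.0651,0,0]},
    {"linear": [0,0,0],"rot": [0,0,0]}
  ]
}}

```text
clock: 53.35
tool_pos: [454.8, -179.5, 113.7]
tcp_rot: [0.002, 0.904, -0.427, -0.0]
force: [0.0, -0.6, -2.0]
width: 0.761
```

{"op": "apply_moves", "data": {
  "series": [
    {"linear": [0,0,0],"rot": [0,0,-0.0689]},
    {"linear": [0,0,0],"rot": [0,0,-0.0689]},
    {"linear": [0,0,0],"rot": [0,0,-0.0689]},
    {"linear": [0,0,0],"rot": [0,0,-0.0689]},
    {"linear": [0,0,0],"rot": [0,0,-0.0689]},
    {"linear": [0,0,0],"rot": [0,0,-0.0689]},
    {"linear": [0,0,0],"rot": [0,0,-0.0689]},
    {"linear": [0,0,0],"rot": [0,0,-0.0689]}
  ]
}}

```text
clock: 54.15
tool_pos: [457.2, -175.4, 112.6]
tcp_rot: [0.003, 0.99, 0.143, -0.004]
force: [0.7, -0.4, -2.1]
width: 0.761
```

{"op": "apply_moves", "data": {
  "series": [
    {"linear": [0,0,0],"rot": [0,0,-0.0689]},
    {"linear": [0,0,0],"rot": [0,0,-0.0689]},
    {"linear": [0,0,0],"rot": [0,0,-0.0689]},
    {"linear": [0,0,0],"rot": [0,0,-0.0689]},
    {"linear": [0,0,0],"rot": [0,0,-0.0689]},
    {"linear": [0,0,0],"rot": [0,0,-0.0689]},
    {"linear": [0,0,0],"rot": [0,0,-0.0689]},
    {"linear": [0,0,0],"rot": [0,0,-0.0689]},
    {"linear": [0,0,0],"rot": [0,0,0]}
  ]
}}

```text
clock: 55.05
tool_pos: [457.0, -175.6, 112.5]
tcp_rot: [-0.0, 0.752, 0.659, -0.005]
force: [-0.4, -0.1, -2.2]
width: 0.758
```

{"op": "apply_moves", "data": {
  "series": [
    {"linear": [0,0,0],"rot": [0.0583,0,0]},
    {"linear": [0,0,0],"rot": [0.0583,0,0]},
    {"linear": [0,0,0],"rot": [0.0583,0,0]},
    {"linear": [0,0,0],"rot": [0.0583,0,0]},
    {"linear": [0,0,0],"rot": [0.0583,0,0]},
    {"linear": [0,0,0],"rot": [0,0,0]},
    {"linear": [0,0,0],"rot": [0,0,0]}
  ]
}}

```text
clock: 55.75
tool_pos: [457.2, -175.0, 112.2]
tcp_rot: [-0.225, 0.719, 0.626, -0.202]
force: [-0.6, -0.1, -1.4]
width: 0.76
```

```bash
python3 - <<'E'
from h import *
s=st();M3=frame(82.2,35); C=np.array([464,-176,21.]); plan(C+10*M3[:,2],M3)
P,M=pose(); print('C',P-10*M[:,2], oranges('top',270,150,330,260))
E
```

```text
t 55.75 tcp [ 457.2 -175.   112.2] q [ 0.48  1.11 -0.57  1.27  0.45  1.53  1.29] F [-0.6 -0.1 -1.4] w 0.76
R rows [[0.136, 0.809, -0.572], [0.991, -0.116, 0.072], [-0.008, -0.576, -0.817]]
rot deg [-0.2  0.4 -0.3] rows 1 each [-0.0016, 0.0031, -0.0024]
  lin mm [-0.  57.9 80.8] rows 3 each [-0.0001, 0.0966, 0.1346]
C [ 462.92274097 -175.74133166  120.3661089 ] [(95, [297.4, 217.0])]
```

{"op": "apply_moves", "data": {
  "series": [
    {"linear": [0,0.1,0.14],"rot": [0,0.003,0]},
    {"linear": [0,0.1,0.14],"rot": [0,0,0]},
    {"linear": [0,0.062,0.0865],"rot": [0,0,0]},
    {"linear": [0,0.025,0.035],"rot": [0,0,0]},
    {"linear": [0,0,0],"rot": [0,0,0]},
    {"linear": [0,0,0],"rot": [0,0,0]}
  ]
}}

```text
clock: 56.4
tool_pos: [457.9, -176.2, 15.5]
tcp_rot: [-0.227, 0.719, 0.625, -0.199]
force: [0.3, 0.6, -1.9]
width: 0.76
```

{"op": "apply_moves", "data": {
  "series": [
    {"linear": [0,0.005,0.008],"rot": [0,0,0]},
    {"linear": [0,0,0],"rot": [0,0,0]},
    {"linear": [0,0,0],"rot": [0,0,0]}
  ]
}}

```text
clock: 56.7
tool_pos: [457.4, -176.1, 12.7]
tcp_rot: [-0.228, 0.719, 0.625, -0.199]
force: [-0.3, -0.0, -2.1]
width: 0.765
```

```bash
python3 - <<'E'
from h import *
s=st();P,M=pose(); print('C',P-10*M[:,2])
E
```

```text
t 56.7 tcp [ 457.4 -176.1   12.7] q [ 0.48  1.26 -0.54  1.27  0.51  1.4   1.28] F [-0.3 -0.  -2.1] w 0.765
R rows [[0.138, 0.809, -0.572], [0.99, -0.114, 0.078], [-0.002, -0.577, -0.817]]
C [ 463.14209376 -176.91094546   20.90970586]
```

Step down until contact, release, back off, and return to vertical for a straight-down regrasp.

{"op": "apply_moves", "data": {
  "series": [
    {"linear": [0,0.004,0.006],"rot": [0,0,0]},
    {"linear": [0,0.002,0.003],"rot": [0,0,0]},
    {"linear": [0,0,0],"rot": [0,0,0]},
    {"linear": [0,0,0],"rot": [0,0,0]}
  ]
}}

```text
clock: 57.1
tool_pos: [457.3, -176.1, 11.0]
tcp_rot: [-0.228, 0.719, 0.625, -0.2]
force: [0.8, -1.7, 12.1]
width: 0.761
```

{"op": "apply_moves", "data": {
  "series": [
    {"linear": [0,0,0],"rot": [0,0,0]},
    {"linear": [0,0,0],"rot": [0,0,0]},
    {"linear": [0,0,0],"rot": [0,0,0]},
    {"linear": [0,0,-0.1],"rot": [0,0,0]},
    {"linear": [0,0,-0.2],"rot": [0,0,0]},
    {"linear": [0,0,-0.2],"rot": [0,0,0]},
    {"linear": [0,0,0],"rot": [0,0,0]}
  ],
  "gripper": 0
}}

```text
clock: 57.8
tool_pos: [517.4, -183.6, 94.9]
tcp_rot: [-0.226, 0.72, 0.626, -0.198]
force: [-0.2, -0.1, -0.7]
width: 0.998
```

{"op": "apply_moves", "data": {
  "series": [
    {"linear": [0,0,0],"rot": [-0.0583,0,0]},
    {"linear": [0,0,0],"rot": [-0.0583,0,0]},
    {"linear": [0,0,0],"rot": [-0.0583,0,0]},
    {"linear": [0,0,0],"rot": [-0.0583,0,0]},
    {"linear": [0,0,0],"rot": [-0.0583,0,0]},
    {"linear": [0,0,0],"rot": [0,0,0]},
    {"linear": [0,0,0],"rot": [0,0,0]}
  ]
}}

```text
clock: 58.5
tool_pos: [514.1, -184.2, 92.0]
tcp_rot: [-0.002, 0.754, 0.656, -0.003]
force: [0.8, 1.1, -0.9]
width: 1.003
```

```bash
python3 - <<'E'
from h import *
s=st()
for a,c in oranges('top',270,150,330,260): print(a,c,unproj([c],32,'top').round(1))
plan([463.2,-177,100],frame(82.2))
E
```

```text
t 58.5 tcp [ 514.1 -184.2   92. ] q [ 0.57  0.92 -0.56  1.72  0.7   0.72  1.07] F [ 0.8  1.1 -0.9] w 1.003
R rows [[0.138, 0.99, -0.007], [0.99, -0.138, -0.001], [-0.002, -0.007, -1.0]]
77 [294.0, 219.6] [[ 461.  -177.9   32. ]]
rot deg [-0.4  0.1 -0.1] rows 1 each [-0.0032, 0.001, -0.0012]
  lin mm [  0.1 -51.9  -8.3] rows 2 each [0.0002, -0.1297, -0.0207]
```

{"op": "apply_moves", "data": {
  "series": [
    {"linear": [0,-0.1305,0],"rot": [-0.003,0.001,-0.001]},
    {"linear": [0,-0.1305,0],"rot": [0,0,0]},
    {"linear": [0,0,0.1],"rot": [0,0,0]},
    {"linear": [0,0,0.15],"rot": [0,0,0]},
    {"linear": [0,0,0.12],"rot": [0,0,0]},
    {"linear": [0,0,0.06],"rot": [0,0,0]},
    {"linear": [0,0,0],"rot": [0,0,0]},
    {"linear": [0,0,0],"rot": [0,0,0]}
  ]
}}

```text
clock: 59.35
tool_pos: [463.2, -176.7, 5.9]
tcp_rot: [0.0, 0.754, 0.657, 0.0]
force: [-0.6, 0.4, 0.5]
width: 1.0
```

{"op": "apply_moves", "data": {
  "series": [
    {"linear": [0,0,0],"rot": [0,0,0]},
    {"linear": [0,0,0],"rot": [0,0,0]},
    {"linear": [0,0,0],"rot": [0,0,0]},
    {"linear": [0,0,0],"rot": [0,0,0]}
  ],
  "gripper": 1.0,
  "grip_force": 60
}}

```text
clock: 59.75
tool_pos: [463.2, -176.9, 6.8]
tcp_rot: [0.001, 0.754, 0.657, 0.001]
force: [-1.4, 0.0, 9.5]
width: 0.76
```

```bash
python3 - <<'E'
from h import *
s=st(); P=s['tool_pos']; T=np.r_[BC+74*ex+[1.,0],P[2]+120]; plan(T,frame(82.2),P0=P+[0,0,120])
E
```

```text
t 59.75 tcp [ 463.2 -176.9    6.8] q [ 0.48  1.   -0.33  1.94  0.92  0.35  0.85] F [-1.4  0.   9.5] w 0.76
R rows [[0.136, 0.991, 0.002], [0.991, -0.136, -0.0], [-0.0, 0.002, -1.0]]
rot deg [ 0.1  0.  -0. ] rows 1 each [0.0011, 0.0, -0.0002]
  lin mm [372.7 134.2   0. ] rows 9 each [0.207, 0.0746, 0.0]
```

{"op": "apply_moves", "data": {
  "series": [
    {"linear": [0,0,-0.15],"rot": [0,0,0]},
    {"linear": [0,0,-0.2],"rot": [0,0,0]},
    {"linear": [0,0,-0.25],"rot": [0,0,0]},
    {"linear": [0,0,0],"rot": [0,0,0]}
  ]
}}

```text
clock: 60.15
tool_pos: [464.3, -177.3, 131.1]
tcp_rot: [0.003, 0.754, 0.657, 0.002]
force: [0.9, 0.3, -2.5]
width: 0.757
```

{"op": "apply_moves", "data": {
  "series": [
    {"linear": [0.207,0.0746,0],"rot": [0,0,0]},
    {"linear": [0.207,0.0746,0],"rot": [0,0,0]},
    {"linear": [0.207,0.0746,0],"rot": [0,0,0]},
    {"linear": [0.207,0.0746,0],"rot": [0,0,0]},
    {"linear": [0.207,0.0746,0],"rot": [0,0,0]},
    {"linear": [0.207,0.0746,0],"rot": [0,0,0]},
    {"linear": [0.207,0.0746,0],"rot": [0,0,0]},
    {"linear": [0.207,0.0746,0],"rot": [0,0,0]},
    {"linear": [0.207,0.0746,0],"rot": [0,0,0]},
    {"linear": [0,0,0],"rot": [0,0,0]}
  ]
}}

```text
clock: 61.15
tool_pos: [646.4, 180.2, 125.7]
tcp_rot: [-0.001, 0.752, 0.659, 0.001]
force: [-1.4, -0.4, -2.2]
width: 0.758
```

{"op": "apply_moves", "data": {
  "series": [
    {"linear": [0,0,0],"rot": [0,0,0]},
    {"linear": [0,0,0],"rot": [0,0,0]},
    {"linear": [0,0,0],"rot": [0,0,0]}
  ]
}}

```text
clock: 61.45
tool_pos: [646.4, 172.9, 126.4]
tcp_rot: [0.001, 0.754, 0.657, 0.0]
force: [1.0, -0.4, -2.4]
width: 0.758
```

```bash
python3 - <<'E'
from h import *
s=st(); P=s['tool_pos']; T=np.r_[BC+74*ex+[.8,0],20]; plan(T,frame(82.2))
for a,c in oranges('top',130,120,260,250): print(a,c,unproj([c],P[2]+25,'top').round(1),unproj([c],40,'top').round(1))
E
```

```text
t 61.45 tcp [646.4 172.9 126.4] q [-0.09  1.02 -0.56  1.2   0.55  1.06  0.74] F [ 1.  -0.4 -2.4] w 0.758
R rows [[0.137, 0.991, 0.001], [0.991, -0.137, -0.0], [-0.0, 0.001, -1.0]]
rot deg [ 0.1  0.  -0.1] rows 1 each [0.0006, 0.0001, -0.0006]
  lin mm [1.200e+00 1.000e-01 1.064e+02] rows 3 each [0.0019, 0.0002, 0.1773]
```

{"op": "apply_moves", "data": {
  "series": [
    {"linear": [0.006,0,0.1],"rot": [0,0,0]},
    {"linear": [0,0,0.18],"rot": [0,0,0]},
    {"linear": [0,0,0.15],"rot": [0,0,0]},
    {"linear": [0,0,0.09],"rot": [0,0,0]},
    {"linear": [0,0,0],"rot": [0,0,0]},
    {"linear": [0,0,0],"rot": [0,0,0]}
  ]
}}

```text
clock: 62.1
tool_pos: [647.0, 175.4, 23.3]
tcp_rot: [0.0, 0.754, 0.657, 0.001]
force: [-0.2, 0.3, -1.1]
width: 0.757
```

{"op": "apply_moves", "data": {
  "series": [
    {"linear": [0,0,0.015],"rot": [0,0,0]},
    {"linear": [0,0,0.015],"rot": [0,0,0]},
    {"linear": [0,0,0],"rot": [0,0,0]},
    {"linear": [0,0,0],"rot": [0,0,0]}
  ]
}}

```text
clock: 62.5
tool_pos: [646.7, 175.4, 16.5]
tcp_rot: [0.0, 0.754, 0.657, 0.001]
force: [-1.1, -0.9, -1.7]
width: 0.753
```

```bash
python3 - <<'E'
from h import *
st()
E
```

```text
t 62.5 tcp [646.7 175.4  16.5] q [-0.11  1.16 -0.51  1.25  0.62  0.88  0.68] F [-1.1 -0.9 -1.7] w 0.753
R rows [[0.136, 0.991, 0.001], [0.991, -0.136, 0.0], [0.0, 0.001, -1.0]]
```

{"op": "apply_moves", "data": {
  "series": [
    {"linear": [0,0,0.009],"rot": [0,0,0]},
    {"linear": [0,0,0],"rot": [0,0,0]},
    {"linear": [0,0,0],"rot": [0,0,0]}
  ]
}}

```text
clock: 62.8
tool_pos: [646.8, 175.5, 14.9]
tcp_rot: [0.0, 0.754, 0.657, 0.001]
force: [-1.4, -1.0, 5.0]
width: 0.76
```

{"op": "apply_moves", "data": {
  "series": [
    {"linear": [0,0,0],"rot": [0,0,0]},
    {"linear": [0,0,0],"rot": [0,0,0]},
    {"linear": [0,0,0],"rot": [0,0,0]},
    {"linear": [0,0,-0.1],"rot": [0,0,0]},
    {"linear": [0,0,-0.2],"rot": [0,0,0]},
    {"linear": [0,0,-0.2],"rot": [0,0,0]},
    {"linear": [0,0,-0.2],"rot": [0,0,0]},
    {"linear": [0,0,0],"rot": [0,0,0]}
  ],
  "gripper": 0.1
}}

```text
clock: 63.6
tool_pos: [648.1, 176.2, 159.6]
tcp_rot: [0.001, 0.754, 0.657, 0.004]
force: [-0.2, 0.0, -0.6]
width: 0.899
```

{"op": "apply_moves", "data": {
  "series": [
    {"linear": [0,-0.2,-0.15],"rot": [0,0,0]},
    {"linear": [0,-0.2,-0.15],"rot": [0,0,0]},
    {"linear": [0,-0.2,-0.15],"rot": [0,0,0]},
    {"linear": [0,-0.2,-0.15],"rot": [0,0,0]},
    {"linear": [0,0,-0.05],"rot": [0,0,0]},
    {"linear": [0,0,0],"rot": [0,0,0]}
  ]
}}

```text
clock: 64.2
tool_pos: [488.2, 197.2, 285.5]
tcp_rot: [0.001, 0.754, 0.657, 0.002]
force: [-0.1, -0.0, -0.4]
width: 0.9
```

```bash
python3 - <<'E'
from h import *
s=st()
for a,c in oranges('top',130,120,260,250): print(a,c,unproj([c],40,'top').round(1))
a=crop(read_camera('top')[:,:,::-1],140,130,230,240,4); b=crop(read_camera('scene')[:,:,::-1],230,90,345,220,4)
c=np.zeros((520,820,3),np.uint8); c[:440,:360]=a; c[:,360:]=b; cv2.imwrite('pics/t10.png',c[:,:800])
plan(barpos(2.1)+[0,0,60],frame(82.2))
E
```

```text
t 64.2 tcp [488.2 197.2 285.5] q [-0.1   0.62 -0.65  1.56  0.41  1.09  0.59] F [-0.1 -0.  -0.4] w 0.9
R rows [[0.136, 0.991, 0.004], [0.991, -0.136, 0.001], [0.001, 0.004, -1.0]]
74 [186.7, 164.6] [[644.5 175.1  40. ]]
74 [183.7, 185.7] [[573.4 183.3  40. ]]
rot deg [-0.   0.  -0.1] rows 1 each [-0.0001, 0.0002, -0.0005]
  lin mm [204.4  85.1   7.4] rows 5 each [0.2044, 0.0851, 0.0074]
```

View pics/t10.png

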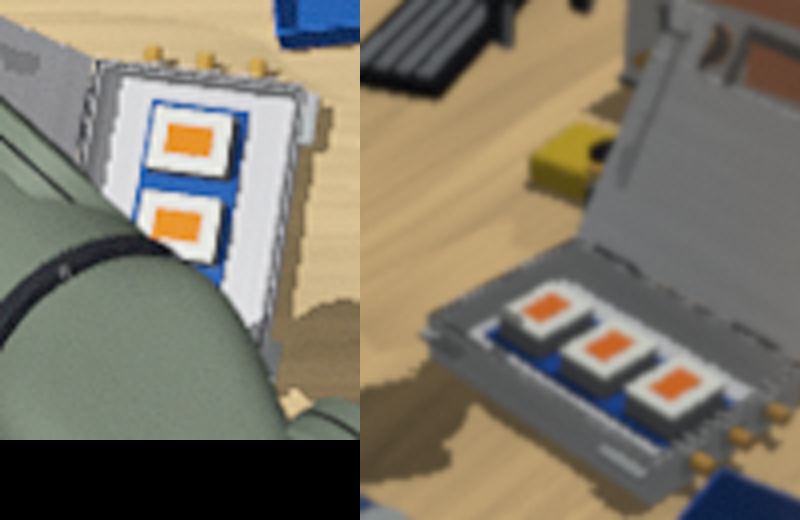

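{"op": "apply_moves", "data": {
  "series": [
    {"linear": [0.2044,0.0851,0],"rot": [0,0,0]},
    {"linear": [0.2044,0.0851,0],"rot": [0,0,0]},
    {"linear": [0.2044,0.0851,0],"rot": [0,0,0]},
    {"linear": [0.2044,0.0851,0],"rot": [0,0,0]},
    {"linear": [0.2044,0.0851,0],"rot": [0,0,0]},
    {"linear": [0,0,0],"rot": [0,0,0]},
    {"linear": [0,0,0],"rot": [0,0,0]},
    {"linear": [0,0,0],"rot": [0,0,0]}
  ],
  "gripper": 0.5
}}

```text
clock: 65.15
tool_pos: [593.9, 374.7, 284.0]
tcp_rot: [0.001, 0.754, 0.657, 0.0]
force: [-0.2, 0.2, 0.6]
width: 0.5
```

```bash
python3 - <<'E'
from h import *
s=st(); print(barpos(2.1)); plan(barpos(2.1)+[0,0,2],frame(82.2))
for a,c in oranges('top',130,120,260,250): print(a,c,unproj([c],40,'top').round(1))
for t in np.arange(2.0,-.01,-.1): print(round(t,1),(frame(82.2).T@(barpos(t)-barpos(t+.1))/200).round(3).tolist())
E
```

```text
t 65.15 tcp [593.9 374.7 284. ] q [-0.45  0.95 -0.58  0.77  0.46  1.52  0.6 ] F [-0.2  0.2  0.6] w 0.5
R rows [[0.136, 0.991, 0.001], [0.991, -0.136, -0.001], [-0.001, 0.001, -1.0]]
[600.35714546 387.46212132 215.62188026]
rot deg [ 0.1  0.  -0. ] rows 1 each [0.0005, 0.0003, -0.0001]
  lin mm [13.5  4.7 66.4] rows 2 each [0.0338, 0.0118, 0.166]
74 [186.7, 164.6] [[644.5 175.1  40. ]]
77 [183.7, 185.8] [[573.1 183.3  40. ]]
78 [180.1, 208.2] [[499.  193.3  40. ]]
2.0 [-0.097, 0.0, -0.054]
1.9 [-0.102, -0.0, -0.044]
1.8 [-0.106, 0.0, -0.033]
1.7 [-0.109, 0.0, -0.023]
1.6 [-0.11, -0.0, -0.012]
1.5 [-0.111, 0.0, -0.001]
1.4 [-0.111, -0.0, 0.01]
1.3 [-0.109, 0.0, 0.021]
1.2 [-0.106, -0.0, 0.032]
1.1 [-0.103, 0.0, 0.043]
1.0 [-0.098, -0.0, 0.053]
0.9 [-0.092, 0.0, 0.062]
0.8 [-0.085, -0.0, 0.071]
0.7 [-0.078, -0.0, 0.079]
0.6 [-0.07, 0.0, 0.087]
0.5 [-0.061, -0.0, 0.093]
0.4 [-0.051, 0.0, 0.099]
0.3 [-0.041, -0.0, 0.103]
0.2 [-0.03, 0.0, 0.107]
0.1 [-0.02, -0.0, 0.109]
-0.0 [-0.009, 0.0, 0.111]
```

{"op": "apply_moves", "data": {
  "series": [
    {"linear": [0.0675,0.0235,0],"rot": [0,0,0]},
    {"linear": [0,0,0.12],"rot": [0,0,0]},
    {"linear": [0,0,0.12],"rot": [0,0,0]},
    {"linear": [0,0,0.09],"rot": [0,0,0]},
    {"linear": [0,0,0],"rot": [0,0,0]},
    {"linear": [0,0,0],"rot": [0,0,0]}
  ]
}}

```text
clock: 65.8
tool_pos: [600.7, 387.9, 219.8]
tcp_rot: [0.0, 0.754, 0.657, 0.001]
force: [0.5, 0.0, 1.1]
width: 0.504
```

{"op": "apply_moves", "data": {
  "series": [
    {"linear": [0,0,0],"rot": [0,0,0]},
    {"linear": [0,0,0],"rot": [0,0,0]},
    {"linear": [0,0,0],"rot": [0,0,0]},
    {"linear": [0,0,0],"rot": [0,0,0]}
  ],
  "gripper": 1.0,
  "grip_force": 40
}}

```text
clock: 66.2
tool_pos: [600.6, 389.4, 219.7]
tcp_rot: [0.0, 0.753, 0.658, 0.002]
force: [3.7, 6.0, 2.2]
width: 0.129
```

```bash
python3 - <<'E'
from h import *
s=st()
E
```

```text
t 66.2 tcp [600.6 389.4 219.7] q [-0.45  1.01 -0.57  0.83  0.48  1.39  0.56] F [3.7 6.  2.2] w 0.129
R rows [[0.135, 0.991, 0.003], [0.991, -0.135, 0.003], [0.003, 0.003, -1.0]]
```

{"op": "apply_moves", "data": {
  "series": [
    {"linear": [-0.097,0,-0.054],"rot": [0,0,0]},
    {"linear": [-0.102,0,-0.044],"rot": [0,0,0]},
    {"linear": [-0.106,0,-0.033],"rot": [0,0,0]},
    {"linear": [-0.109,0,-0.023],"rot": [0,0,0]},
    {"linear": [-0.11,0,-0.012],"rot": [0,0,0]},
    {"linear": [0,0,0],"rot": [0,0,0]}
  ]
}}

```text
clock: 66.8
tool_pos: [586.0, 283.4, 254.1]
tcp_rot: [0.0, 0.754, 0.657, 0.002]
force: [-2.9, 5.0, 12.8]
width: 0.12
```

```bash
cat >> h.py <<'E'
def arc():
    s=st(); b=tobox(s['tool_pos']); f=np.arctan2(b[2]+19-46,88-b[1]); print('box',b.round(1),'theta',round(f-.027,3),'rad',round(np.hypot(b[2]+19-46,88-b[1]),1))
E
python3 -c "
from h import *
arc()"
```

```text
t 66.8 tcp [586.  283.4 254.1] q [-0.26  0.86 -0.6   1.12  0.46  1.29  0.61] F [-2.9  5.  12.8] w 0.12
R rows [[0.137, 0.991, 0.003], [0.991, -0.137, 0.002], [0.003, 0.002, -1.0]]
box [-1.000e-01  1.002e+02  2.541e+02] theta 1.598 rad 227.4
```

{"op": "apply_moves", "data": {
  "series": [
    {"linear": [-0.111,0,-0.01],"rot": [0,0,0]},
    {"linear": [-0.111,0,0.005],"rot": [0,0,0]},
    {"linear": [-0.109,0,0.021],"rot": [0,0,0]},
    {"linear": [-0.106,0,0.032],"rot": [0,0,0]},
    {"linear": [-0.103,0,0.043],"rot": [0,0,0]},
    {"linear": [-0.098,0,0.053],"rot": [0,0,0]},
    {"linear": [-0.092,0,0.062],"rot": [0,0,0]},
    {"linear": [-0.085,0,0.071],"rot": [0,0,0]},
    {"linear": [0,0,0],"rot": [0,0,0]}
  ]
}}

```text
clock: 67.7
tool_pos: [563.7, 121.0, 195.2]
tcp_rot: [0.0, 0.754, 0.657, -0.001]
force: [-1.9, -3.1, 0.7]
width: 0.119
```

```bash
python3 -c "
from h import *
arc()"
```

```text
t 67.7 tcp [563.7 121.  195.2] q [ 0.03  0.81 -0.61  1.52  0.52  0.98  0.71] F [-1.9 -3.1  0.7] w 0.119
R rows [[0.137, 0.991, -0.0], [0.991, -0.137, -0.001], [-0.001, -0.0, -1.0]]
box [-1.000e-01 -6.370e+01  1.952e+02] theta 0.81 rad 226.5
```

{"op": "apply_moves", "data": {
  "series": [
    {"linear": [-0.078,0,0.079],"rot": [0,0,0]},
    {"linear": [-0.07,0,0.087],"rot": [0,0,0]},
    {"linear": [-0.061,0,0.093],"rot": [0,0,0]},
    {"linear": [-0.051,0,0.099],"rot": [0,0,0]},
    {"linear": [-0.041,0,0.103],"rot": [0,0,0]},
    {"linear": [-0.03,0,0.107],"rot": [0,0,0]},
    {"linear": [-0.02,0,0.109],"rot": [0,0,0]},
    {"linear": [-0.005,0,0.055],"rot": [0,0,0]},
    {"linear": [-0.004,0,0.05],"rot": [0,0,0]},
    {"linear": [0,0,0],"rot": [0,0,0]}
  ]
}}

```text
clock: 68.7
tool_pos: [555.7, 53.3, 40.4]
tcp_rot: [0.001, 0.753, 0.658, 0.002]
force: [3.4, 5.5, -5.4]
width: 0.118
```

{"op": "apply_moves", "data": {
  "series": [
    {"linear": [0,0,0],"rot": [0,0,0]},
    {"linear": [0,0,0],"rot": [0,0,0]}
  ]
}}

```text
clock: 68.9
tool_pos: [555.7, 53.3, 40.7]
tcp_rot: [0.001, 0.753, 0.658, 0.002]
force: [3.1, 5.1, -5.1]
width: 0.117
```

```bash
python3 -c "
from h import *
arc()"
```

```text
t 68.9 tcp [555.7  53.3  40.7] q [ 0.08  1.   -0.47  1.71  0.72  0.61  0.63] F [ 3.1  5.1 -5.1] w 0.117
R rows [[0.135, 0.991, 0.004], [0.991, -0.135, 0.002], [0.002, 0.004, -1.0]]
box [   1.2 -131.9   40.7] theta 0.035 rad 220.3
```

{"op": "apply_moves", "data": {
  "series": [
    {"linear": [0,0,0],"rot": [0,0,0]},
    {"linear": [0,0,0],"rot": [0,0,0]},
    {"linear": [0,0,0],"rot": [0,0,0]},
    {"linear": [0,0,0],"rot": [0,0,0]},
    {"linear": [0,0,-0.2],"rot": [0,0,0]},
    {"linear": [0,0,-0.25],"rot": [0,0,0]},
    {"linear": [0,0,-0.1],"rot": [0,0,0]},
    {"linear": [0,0,0],"rot": [0,0,0]}
  ],
  "gripper": 0.6
}}

```text
clock: 69.7
tool_pos: [555.5, 51.9, 152.7]
tcp_rot: [0.002, 0.754, 0.657, 0.002]
force: [-0.0, 0.2, -1.2]
width: 0.4
```

{"op": "apply_moves", "data": {
  "series": [
    {"linear": [0,0,0],"rot": [0,0,-0.069]},
    {"linear": [0,0,0],"rot": [0,0,-0.069]},
    {"linear": [0,0,0],"rot": [0,0,-0.069]},
    {"linear": [0,0,0],"rot": [0,0,-0.069]},
    {"linear": [0,0,0],"rot": [0,0,-0.069]},
    {"linear": [0,0,0],"rot": [0,0,-0.069]},
    {"linear": [0,0,0],"rot": [0,0,-0.069]},
    {"linear": [0,0,0],"rot": [0,0,0]}
  ],
  "gripper": 0.3
}}

```text
clock: 70.5
tool_pos: [554.2, 51.6, 149.0]
tcp_rot: [0.0, 0.339, 0.941, 0.0]
force: [1.1, -0.1, 0.2]
width: 0.7
```

```bash
python3 - <<'E'
from fit import *
s=st()
print(unproj(px([(430,130),(380,455)],135,130),97,'top').round(1))
plan([453.3,88.6,130])
E
```

```text
t 70.5 tcp [554.2  51.6 149. ] q [ 0.26  0.91 -0.86  1.64  0.8   0.98  1.57] F [ 1.1 -0.1  0.2] w 0.7
R rows [[-0.77, 0.638, 0.0], [0.638, 0.77, 0.001], [0.0, 0.001, -1.0]]
[[660.   58.2  97. ]
 [453.6  87.4  97. ]]
rot deg [0. 0. 0.] rows 1 each [0.0, 0.0, 0.0]
  lin mm [101.2 -36.   19. ] rows 3 each [0.1687, -0.0599, 0.0317]
```

{"op": "apply_moves", "data": {
  "series": [
    {"linear": [0.1685,-0.06,0],"rot": [0,0,0]},
    {"linear": [0.1685,-0.06,0],"rot": [0,0,0]},
    {"linear": [0.1685,-0.06,0],"rot": [0,0,0]},
    {"linear": [0,0,0],"rot": [0,0,0]},
    {"linear": [0,0,0],"rot": [0,0,0]},
    {"linear": [0,0,0],"rot": [0,0,0]}
  ]
}}

```text
clock: 71.1
tool_pos: [454.3, 88.7, 149.6]
tcp_rot: [0.001, 0.342, 0.94, 0.0]
force: [0.2, -0.3, -0.1]
width: 0.702
```

```bash
python3 - <<'E'
from h import *
s=st(); plan([453.7,88.4,69])
E
```

```text
t 71.1 tcp [454.3  88.7 149.6] q [ 0.19  0.8  -0.83  1.97  0.86  0.77  1.29] F [ 0.2 -0.3 -0.1] w 0.702
R rows [[-0.766, 0.643, 0.002], [0.643, 0.766, 0.0], [-0.001, 0.001, -1.0]]
rot deg [0. 0. 0.] rows 1 each [0.0, 0.0, 0.0]
  lin mm [ 0.4 -0.7 80.6] rows 2 each [0.001, -0.0019, 0.2015]
```

{"op": "apply_moves", "data": {
  "series": [
    {"linear": [0,-0.003,0.12],"rot": [0,0,0]},
    {"linear": [0,0,0.14],"rot": [0,0,0]},
    {"linear": [0,0,0.1],"rot": [0,0,0]},
    {"linear": [0,0,0.04],"rot": [0,0,0]},
    {"linear": [0,0,0],"rot": [0,0,0]},
    {"linear": [0,0,0],"rot": [0,0,0]}
  ]
}}

```text
clock: 71.7
tool_pos: [453.9, 88.6, 70.4]
tcp_rot: [0.001, 0.341, 0.94, 0.001]
force: [-0.4, -0.3, -0.2]
width: 0.701
```

{"op": "apply_moves", "data": {
  "series": [
    {"linear": [0,0,0],"rot": [0,0,0]},
    {"linear": [0,0,0],"rot": [0,0,0]},
    {"linear": [0,0,0],"rot": [0,0,0]},
    {"linear": [0,0,0],"rot": [0,0,0]},
    {"linear": [0,0,0],"rot": [0,0,0]}
  ],
  "gripper": 1.0,
  "grip_force": 60
}}

```text
clock: 72.2
tool_pos: [454.0, 88.5, 70.5]
tcp_rot: [0.001, 0.341, 0.94, 0.001]
force: [-0.2, -0.9, 8.9]
width: 0.399
```

```bash
python3 - <<'E'
from h import *
s=st(); P,M=pose(); print('F tool',(M.T@s['force']).round(1))
E
```

```text
t 72.2 tcp [454.   88.5  70.5] q [ 0.11  0.92 -0.68  2.04  1.09  0.6   1.09] F [-0.2 -0.9  8.9] w 0.399
R rows [[-0.768, 0.641, 0.003], [0.641, 0.768, 0.001], [-0.002, 0.002, -1.0]]
F tool [-0.4 -0.8 -8.9]
```

{"op": "apply_moves", "data": {
  "series": [
    {"linear": [0,0,-0.02],"rot": [0,0,0]},
    {"linear": [0,0,-0.02],"rot": [0,0,0]},
    {"linear": [0,0,-0.02],"rot": [0,0,0]},
    {"linear": [0,0,0],"rot": [0,0,0]},
    {"linear": [0,0,0],"rot": [0,0,0]}
  ]
}}

```text
clock: 72.7
tool_pos: [453.8, 88.4, 81.9]
tcp_rot: [0.001, 0.341, 0.94, 0.001]
force: [4.1, -0.3, -3.7]
width: 0.403
```

```bash
python3 - <<'E'
from h import *
s=st()
E
```

```text
t 72.7 tcp [453.8  88.4  81.9] q [ 0.12  0.9  -0.7   2.03  1.05  0.62  1.13] F [ 4.1 -0.3 -3.7] w 0.403
R rows [[-0.768, 0.64, 0.002], [0.64, 0.768, 0.001], [-0.001, 0.002, -1.0]]
```

{"op": "apply_moves", "data": {
  "series": [
    {"linear": [0,0,0],"rot": [0,0,0.0667]},
    {"linear": [0,0,0],"rot": [0,0,0.0667]},
    {"linear": [0,0,0],"rot": [0,0,0.0667]},
    {"linear": [0,0,0],"rot": [0,0,0.0667]},
    {"linear": [0,0,0],"rot": [0,0,0.0667]},
    {"linear": [0,0,0],"rot": [0,0,0.0667]},
    {"linear": [0,0,0],"rot": [0,0,0.0667]},
    {"linear": [0,0,0],"rot": [0,0,0.0667]},
    {"linear": [0,0,0],"rot": [0,0,0.0667]},
    {"linear": [0,0,0],"rot": [0,0,0]}
  ]
}}

```text
clock: 73.7
tool_pos: [453.5, 89.7, 81.8]
tcp_rot: [-0.0, 0.829, 0.559, 0.001]
force: [2.1, 5.0, -3.2]
width: 0.402
```

```bash
python3 - <<'E'
from h import *
s=st(); print(s['ft_torque'].round(2))
E
```

```text
t 73.7 tcp [453.5  89.7  81.8] q [-0.05  0.83 -0.38  2.04  0.76  0.41  0.16] F [ 2.1  5.  -3.2] w 0.402
R rows [[0.375, 0.927, 0.002], [0.927, -0.375, 0.002], [0.003, 0.001, -1.0]]
[ 1.34 -0.36  0.05]
```

{"op": "apply_moves", "data": {
  "series": [
    {"linear": [0,0,0],"rot": [0,0,0.0667]},
    {"linear": [0,0,0],"rot": [0,0,0.0667]},
    {"linear": [0,0,0],"rot": [0,0,0.0667]},
    {"linear": [0,0,0],"rot": [0,0,0.0667]},
    {"linear": [0,0,0],"rot": [0,0,0.0667]},
    {"linear": [0,0,0],"rot": [0,0,0.0667]},
    {"linear": [0,0,0],"rot": [0,0,0.0667]},
    {"linear": [0,0,0],"rot": [0,0,0.0667]},
    {"linear": [0,0,0],"rot": [0,0,0.0667]},
    {"linear": [0,0,0],"rot": [0,0,0]}
  ]
}}

```text
clock: 74.7
tool_pos: [454.6, 90.3, 81.9]
tcp_rot: [-0.002, 0.999, -0.035, 0.002]
force: [6.9, 9.2, -2.6]
width: 0.404
```

```bash
python3 - <<'E'
from h import *
s=st(); print(s['ft_torque'].round(2))
E
```

```text
t 74.7 tcp [454.6  90.3  81.9] q [-0.21  0.82 -0.1   2.04  0.25  0.29 -0.59] F [ 6.9  9.2 -2.6] w 0.404
R rows [[0.998, -0.07, 0.004], [-0.07, -0.998, 0.003], [0.004, -0.003, -1.0]]
[ 1.95 -1.52  0.01]
```

{"op": "apply_moves", "data": {
  "series": [
    {"linear": [0.006,-0.008,0],"rot": [0,0,0.04]},
    {"linear": [0,0,0],"rot": [0,0,0.04]},
    {"linear": [0,0,0],"rot": [0,0,0]},
    {"linear": [0,0,0],"rot": [0,0,0]}
  ]
}}

```text
clock: 75.1
tool_pos: [454.8, 90.6, 81.7]
tcp_rot: [-0.001, 0.993, -0.115, 0.001]
force: [4.4, 3.4, -2.5]
width: 0.4
```

```bash
python3 - <<'E'
from h import *
s=st(); print(s['ft_torque'].round(2)); P,M=pose(); print(np.degrees(np.arctan2(M[1,0],M[0,0])))
E
```

```text
t 75.1 tcp [454.8  90.6  81.7] q [-0.22  0.82 -0.07  2.04  0.18  0.29 -0.68] F [ 4.4  3.4 -2.5] w 0.4
R rows [[0.974, -0.228, 0.002], [-0.228, -0.974, 0.001], [0.002, -0.001, -1.0]]
[ 0.88 -0.77  1.42]
-13.200197234830933
```

{"op": "apply_moves", "data": {
  "series": [
    {"linear": [0,0,0],"rot": [0,0,0.04]},
    {"linear": [0,0,0],"rot": [0,0,0.03]},
    {"linear": [0,0,0],"rot": [0,0,0]},
    {"linear": [0,0,0],"rot": [0,0,0]}
  ]
}}

```text
clock: 75.5
tool_pos: [455.0, 90.4, 81.8]
tcp_rot: [-0.001, 0.982, -0.188, 0.001]
force: [4.0, 3.9, -2.9]
width: 0.404
```

```bash
python3 - <<'E'
from h import *
s=st(); print(s['ft_torque'].round(2)); P,M=pose(); print(np.degrees(np.arctan2(M[1,0],M[0,0])))
E
```

```text
t 75.5 tcp [455.   90.4  81.8] q [-0.24  0.82 -0.05  2.04  0.11  0.29 -0.76] F [ 4.   3.9 -2.9] w 0.404
R rows [[0.929, -0.369, 0.002], [-0.369, -0.929, 0.001], [0.002, -0.002, -1.0]]
[ 0.84 -0.81  1.22]
-21.667949934102435
```

{"op": "apply_moves", "data": {
  "series": [
    {"linear": [0,0,0.005],"rot": [0,0,0]},
    {"linear": [0,0,0],"rot": [0,0,0]}
  ]
}}

```text
clock: 75.7
tool_pos: [455.0, 90.5, 80.8]
tcp_rot: [-0.001, 0.982, -0.188, 0.001]
force: [4.6, 3.6, -1.4]
width: 0.402
```

{"op": "apply_moves", "data": {
  "series": [
    {"linear": [0,0,0],"rot": [0,0,0]},
    {"linear": [0,0,0],"rot": [0,0,0]},
    {"linear": [0,0,0],"rot": [0,0,0]},
    {"linear": [0,0,0],"rot": [0,0,0]},
    {"linear": [0,0,-0.1],"rot": [0,0,0]},
    {"linear": [0,0,-0.2],"rot": [0,0,0]},
    {"linear": [0,0,-0.1],"rot": [0,0,0]}
  ],
  "gripper": 0.3
}}

```text
clock: 76.4
tool_pos: [454.9, 90.0, 163.0]
tcp_rot: [-0.001, 0.982, -0.19, 0.001]
force: [0.6, -0.1, -1.0]
width: 0.703
```

{"op": "apply_moves", "data": {
  "series": [
    {"linear": [0,0,0],"rot": [0,0,-0.071]},
    {"linear": [0,0,0],"rot": [0,0,-0.071]},
    {"linear": [0,0,0],"rot": [0,0,-0.071]},
    {"linear": [0,0,0],"rot": [0,0,-0.071]},
    {"linear": [0,0,0],"rot": [0,0,-0.071]},
    {"linear": [0,0,0],"rot": [0,0,-0.071]},
    {"linear": [0,0,0],"rot": [0,0,-0.071]},
    {"linear": [0,0,0],"rot": [0,0,-0.071]},
    {"linear": [0,0,0],"rot": [0,0,-0.071]},
    {"linear": [0,0,0],"rot": [0,0,-0.071]}
  ]
}}

```text
clock: 77.4
tool_pos: [454.6, 89.8, 160.9]
tcp_rot: [0.0, 0.85, 0.527, 0.001]
force: [-0.2, -0.4, -0.1]
width: 0.703
```

{"op": "apply_moves", "data": {
  "series": [
    {"linear": [0,0,0],"rot": [0,0,-0.071]},
    {"linear": [0,0,0],"rot": [0,0,-0.071]},
    {"linear": [0,0,0],"rot": [0,0,-0.071]},
    {"linear": [0,0,0],"rot": [0,0,-0.071]},
    {"linear": [0,0,0],"rot": [0,0,-0.071]},
    {"linear": [0,0,0],"rot": [0,0,-0.071]},
    {"linear": [0,0,0],"rot": [0,0,-0.071]},
    {"linear": [0,0,0],"rot": [0,0,-0.071]},
    {"linear": [0,0,0],"rot": [0,0,-0.071]},
    {"linear": [0,0,0],"rot": [0,0,0]}
  ]
}}

```text
clock: 78.4
tool_pos: [454.6, 89.7, 160.6]
tcp_rot: [0.0, 0.341, 0.94, 0.0]
force: [0.3, -0.4, -0.1]
width: 0.699
```

```bash
python3 - <<'E'
from h import *
s=st(); plan([661.5,60.6,150],frame(140))
E
```

```text
t 78.4 tcp [454.6  89.7 160.6] q [ 0.22  0.79 -0.9   1.96  0.86  0.83  1.28] F [ 0.3 -0.4 -0.1] w 0.699
R rows [[-0.768, 0.641, 0.001], [0.641, 0.768, 0.001], [-0.0, 0.001, -1.0]]
rot deg [0.1 0.  0.1] rows 1 each [0.0005, 0.0002, 0.0012]
  lin mm [-177.2  110.7   10.6] rows 5 each [-0.1772, 0.1107, 0.0106]
```

{"op": "apply_moves", "data": {
  "series": [
    {"linear": [-0.1772,0.1107,0],"rot": [0,0,0]},
    {"linear": [-0.1772,0.1107,0],"rot": [0,0,0]},
    {"linear": [-0.1772,0.1107,0],"rot": [0,0,0]},
    {"linear": [-0.1772,0.1107,0],"rot": [0,0,0]},
    {"linear": [-0.1772,0.1107,0],"rot": [0,0,0]},
    {"linear": [0,0,0],"rot": [0,0,0]},
    {"linear": [0,0,0],"rot": [0,0,0]},
    {"linear": [0,0,0],"rot": [0,0,0]}
  ]
}}

```text
clock: 79.2
tool_pos: [660.7, 61.3, 161.2]
tcp_rot: [0.0, 0.342, 0.94, 0.0]
force: [-0.4, 0.3, -0.4]
width: 0.702
```

```bash
python3 - <<'E'
from h import *
s=st(); plan([661.5,60.6,70])
E
```

```text
t 79.2 tcp [660.7  61.3 161.2] q [ 0.19  1.04 -0.9   1.19  0.79  1.25  1.77] F [-0.4  0.3 -0.4] w 0.702
R rows [[-0.766, 0.643, 0.001], [0.643, 0.766, 0.0], [-0.001, 0.001, -1.0]]
rot deg [0. 0. 0.] rows 1 each [0.0, 0.0, 0.0]
  lin mm [-1.  -0.  91.2] rows 3 each [-0.0016, -0.0001, 0.152]
```

{"op": "apply_moves", "data": {
  "series": [
    {"linear": [-0.003,0,0.14],"rot": [0,0,0]},
    {"linear": [0,0,0.16],"rot": [0,0,0]},
    {"linear": [0,0,0.1],"rot": [0,0,0]},
    {"linear": [0,0,0.056],"rot": [0,0,0]},
    {"linear": [0,0,0],"rot": [0,0,0]},
    {"linear": [0,0,0],"rot": [0,0,0]}
  ]
}}

```text
clock: 79.8
tool_pos: [662.3, 60.7, 71.1]
tcp_rot: [0.001, 0.342, 0.94, 0.001]
force: [0.2, 0.7, -0.1]
width: 0.698
```

{"op": "apply_moves", "data": {
  "series": [
    {"linear": [0,0,0],"rot": [0,0,0]},
    {"linear": [0,0,0],"rot": [0,0,0]},
    {"linear": [0,0,0],"rot": [0,0,0]},
    {"linear": [0,0,0],"rot": [0,0,0]},
    {"linear": [0,0,0],"rot": [0,0,0]}
  ],
  "gripper": 1.0,
  "grip_force": 60
}}

```text
clock: 80.3
tool_pos: [662.6, 60.6, 71.2]
tcp_rot: [0.001, 0.342, 0.94, 0.001]
force: [-1.0, -2.4, 8.2]
width: 0.403
```

```bash
python3 - <<'E'
from h import *
s=st()
E
```

```text
t 80.3 tcp [662.6  60.6  71.2] q [ 0.19  1.15 -0.85  1.26  0.87  1.1   1.71] F [-1.  -2.4  8.2] w 0.403
R rows [[-0.766, 0.643, 0.003], [0.643, 0.766, 0.001], [-0.002, 0.003, -1.0]]
```

{"op": "apply_moves", "data": {
  "series": [
    {"linear": [0,0,-0.02],"rot": [0,0,0]},
    {"linear": [0,0,-0.02],"rot": [0,0,0]},
    {"linear": [0,0,-0.02],"rot": [0,0,0]},
    {"linear": [0,0,0],"rot": [0,0,0]},
    {"linear": [0,0,0],"rot": [0,0,0]}
  ]
}}

```text
clock: 80.8
tool_pos: [662.4, 60.4, 82.1]
tcp_rot: [0.001, 0.342, 0.94, 0.001]
force: [5.0, -0.4, -3.6]
width: 0.402
```

{"op": "apply_moves", "data": {
  "series": [
    {"linear": [0,0,0],"rot": [0,0,0.0667]},
    {"linear": [0,0,0],"rot": [0,0,0.0667]},
    {"linear": [0,0,0],"rot": [0,0,0.0667]},
    {"linear": [0,0,0],"rot": [0,0,0.0667]},
    {"linear": [0,0,0],"rot": [0,0,0.0667]},
    {"linear": [0,0,0],"rot": [0,0,0.0667]},
    {"linear": [0,0,0],"rot": [0,0,0.0667]},
    {"linear": [0,0,0],"rot": [0,0,0.0667]},
    {"linear": [0,0,0],"rot": [0,0,0]}
  ]
}}

```text
clock: 81.7
tool_pos: [662.3, 60.7, 82.0]
tcp_rot: [0.001, 0.79, 0.613, 0.001]
force: [5.0, 0.8, -4.1]
width: 0.405
```

```bash
cat >> h.py <<'E'
def kn(): 
    s=st(); print('torque',s['ft_torque'].round(2)); P,M=pose(); print('az',np.degrees(np.arctan2(M[1,0],M[0,0])).round(1),'F tool/5mm',(M.T@s['force']/5).round(1))
E
python3 -c "
from h import *
kn()"
```

```text
t 81.7 tcp [662.3  60.7  82. ] q [ 0.11  1.08 -0.62  1.25  0.65  1.    0.72] F [ 5.   0.8 -4.1] w 0.405
R rows [[0.248, 0.969, 0.002], [0.969, -0.248, 0.0], [0.001, 0.002, -1.0]]
torque [ 0.08 -1.17  0.02]
az 75.7 F tool/5mm [0.4 0.9 0.8]
```

{"op": "apply_moves", "data": {
  "series": [
    {"linear": [0,0,0],"rot": [0,0,0.0667]},
    {"linear": [0,0,0],"rot": [0,0,0.0667]},
    {"linear": [0,0,0],"rot": [0,0,0.0667]},
    {"linear": [0,0,0],"rot": [0,0,0.0667]},
    {"linear": [0,0,0],"rot": [0,0,0.0667]},
    {"linear": [0,0,0],"rot": [0,0,0.0667]},
    {"linear": [0,0,0],"rot": [0,0,0.0667]},
    {"linear": [0,0,0],"rot": [0,0,0.0667]},
    {"linear": [0,0,0],"rot": [0,0,0.0667]},
    {"linear": [0,0,0],"rot": [0,0,0]}
  ]
}}

```text
clock: 82.7
tool_pos: [662.6, 60.8, 82.1]
tcp_rot: [-0.0, 0.999, 0.032, 0.002]
force: [6.0, -1.0, -4.2]
width: 0.405
```

```bash
python3 -c "
from h import *
kn()"
```

```text
t 82.7 tcp [662.6  60.8  82.1] q [-0.01  1.04 -0.31  1.26  0.34  0.89 -0.33] F [ 6.  -1.  -4.2] w 0.405
R rows [[0.998, 0.063, 0.003], [0.063, -0.998, 0.001], [0.003, -0.0, -1.0]]
torque [ 0.01 -1.59 -0.01]
az 3.6 F tool/5mm [1.2 0.3 0.8]
```

{"op": "apply_moves", "data": {
  "series": [
    {"linear": [0,0,0],"rot": [0,0,0.04]},
    {"linear": [0,0,0],"rot": [0,0,0.04]},
    {"linear": [0,0,0],"rot": [0,0,0.04]},
    {"linear": [0,0,0],"rot": [0,0,0]},
    {"linear": [0,0,0],"rot": [0,0,0]}
  ]
}}

```text
clock: 83.2
tool_pos: [662.6, 60.7, 82.0]
tcp_rot: [-0.0, 0.996, -0.091, 0.001]
force: [7.4, -0.3, -4.5]
width: 0.4
```

```bash
python3 -c "
from h import *
kn()"
```

```text
t 83.2 tcp [662.6  60.7  82. ] q [-0.04  1.03 -0.25  1.26  0.28  0.88 -0.53] F [ 7.4 -0.3 -4.5] w 0.4
R rows [[0.983, -0.181, 0.003], [-0.181, -0.983, 0.001], [0.003, -0.001, -1.0]]
torque [-0.12 -1.66  0.39]
az -10.5 F tool/5mm [ 1.5 -0.2  0.9]
```

{"op": "apply_moves", "data": {
  "series": [
    {"linear": [0,0,0],"rot": [0,0,0.04]},
    {"linear": [0,0,0],"rot": [0,0,0.04]},
    {"linear": [0,0,0],"rot": [0,0,0.04]},
    {"linear": [0,0,0],"rot": [0,0,0]},
    {"linear": [0,0,0],"rot": [0,0,0]}
  ]
}}

```text
clock: 83.7
tool_pos: [662.7, 61.5, 82.0]
tcp_rot: [-0.001, 0.977, -0.215, 0.001]
force: [8.0, 3.2, -2.7]
width: 0.404
```

```bash
python3 -c "
from h import *
kn()"
```

```text
t 83.7 tcp [662.7  61.5  82. ] q [-0.06  1.03 -0.18  1.26  0.2   0.87 -0.72] F [ 8.   3.2 -2.7] w 0.404
R rows [[0.908, -0.42, 0.003], [-0.42, -0.908, 0.002], [0.002, -0.003, -1.0]]
torque [ 0.57 -1.62  0.76]
az -24.8 F tool/5mm [ 1.2 -1.2  0.5]
```

{"op": "apply_moves", "data": {
  "series": [
    {"linear": [0,0,0.005],"rot": [0,0,0]},
    {"linear": [0,0,0],"rot": [0,0,0]}
  ]
}}

```text
clock: 83.9
tool_pos: [662.8, 61.5, 81.3]
tcp_rot: [-0.001, 0.977, -0.215, 0.002]
force: [5.7, 2.4, 2.2]
width: 0.396
```

{"op": "apply_moves", "data": {
  "series": [
    {"linear": [0,0,0],"rot": [0,0,0]},
    {"linear": [0,0,0],"rot": [0,0,0]},
    {"linear": [0,0,0],"rot": [0,0,0]},
    {"linear": [0,0,0],"rot": [0,0,0]},
    {"linear": [0,0,-0.1],"rot": [0,0,0]},
    {"linear": [0,0,-0.2],"rot": [0,0,0]},
    {"linear": [0,0,-0.2],"rot": [0,0,0]}
  ],
  "gripper": 0.3
}}

```text
clock: 84.6
tool_pos: [661.5, 60.4, 181.9]
tcp_rot: [-0.0, 0.977, -0.215, 0.0]
force: [0.5, 0.1, 0.3]
width: 0.7
```

{"op": "apply_moves", "data": {
  "series": [
    {"linear": [-0.08,0.2,-0.1],"rot": [0,0,0]},
    {"linear": [-0.08,0.2,-0.1],"rot": [0,0,0]},
    {"linear": [-0.08,0.2,0],"rot": [0,0,0]},
    {"linear": [-0.08,0.2,0],"rot": [0,0,0]},
    {"linear": [-0.08,0.2,0],"rot": [0,0,0]},
    {"linear": [-0.08,0.2,0],"rot": [0,0,0]},
    {"linear": [-0.08,0.2,0],"rot": [0,0,0]},
    {"linear": [0,0,0],"rot": [0,0,0]}
  ]
}}

```text
clock: 85.4
tool_pos: [439.0, -150.3, 220.8]
tcp_rot: [0.001, 0.976, -0.218, 0.0]
force: [1.2, 0.4, 0.3]
width: 0.699
```

```bash
python3 - <<'E'
from h import *
st()
t=read_camera('top')[:,:,::-1]; a=crop(t,205,140,235,240,6)[:600]; b=crop(read_camera('scene')[:,:,::-1],235,140,325,220,6)
c=np.zeros((600,720,3),np.uint8); c[:a.shape[0],:180]=a; c[:480,180:720]=b; cv2.imwrite('pics/f1.png',c)
E
```

```text
t 85.4 tcp [ 439.  -150.3  220.8] q [ 0.41  0.57 -0.25  1.88  0.2   0.71 -0.4 ] F [1.2 0.4 0.3] w 0.699
R rows [[0.905, -0.426, -0.0], [-0.426, -0.905, -0.001], [0.0, 0.001, -1.0]]
```

View pics/f1.png

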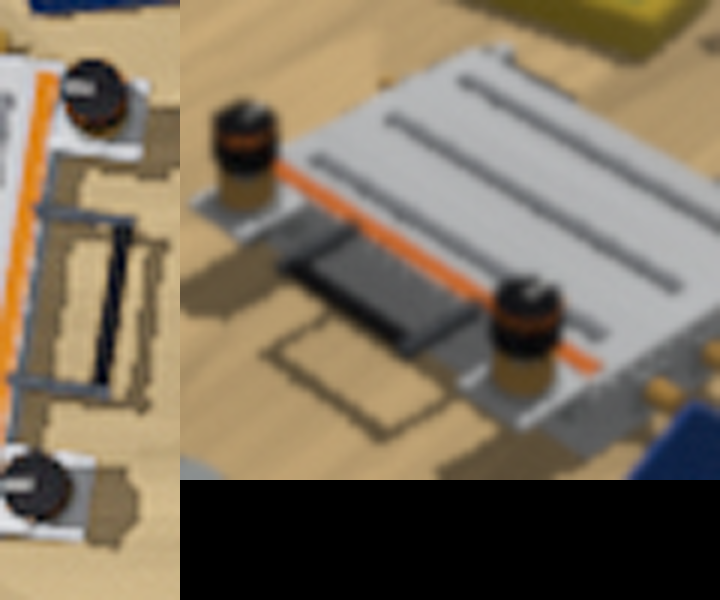

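Both knobs stand out over their bushings with their marks pointing the same way, about 150° clockwise of the start. The cover is shut, so I'll hand in.

```bash
python3 - <<'E'
from h import *
s=st(); print(r.close_job())
E
```

```text
t 85.5 tcp [ 442.3 -146.9  220.8] q [ 0.4   0.57 -0.25  1.88  0.2   0.72 -0.4 ] F [ 0.8 -0.   0.5] w 0.697
R rows [[0.907, -0.422, 0.002], [-0.422, -0.907, 0.0], [0.002, -0.001, -1.0]]
the job is handed in; nothing more can be done
None
```

The box is loaded and clamped, and I handed the job in at 85.5 s. I opened the cover to its stop and laid all three modules flat in pockets 1, 2 and 3, white face up. Then I shut the cover and drove both captive screws clockwise to their end stops.

**What the last checks showed**
- **Modules:** just before closing, the picture showed all three flat and white face up. The patch centres measured about 74 mm apart, matching the pocket spacing.
- **Screws:** in the final picture the cover is shut and both knobs stand out over their bushings. Their marks point the same way, about 150° clockwise of where they started.
- **End stops:** I felt each screw stop at about 150°, and the grip then slipped. The slip torque was 1.2–1.4 N m on screw 1 but only about 0.8 N m on screw 2, so for screw 2 I also relied on its mark agreeing with screw 1.
- **Claws:** I could not see the claws under the ledge; I inferred that from the turn angle and the knobs staying out.

**Along the way**
- One module was knocked about 5 cm during the run. I measured it again before picking it up.
- When I first gripped the cover bar, my command was 9 mm off. That put about 45 N on the fingers sideways until I corrected it.
- I did not measure the bystanders again at the end. I felt no contact with any of them.
- I viewed 15 pictures, one over the budget of 14.

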